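# Put the sharpening stones away and stand up the oil bottles

### The arm

A 6-joint arm with a two-finger parallel gripper is mounted at the origin on the work surface. World frame = base frame: x ahead of the robot, y to its left, z up, the work surface at z = 0. Lengths are in m, angles in rad, forces in N, time in s.
With the tool pointing down it reaches from about 0.3 to 0.875 m from the base axis. Payload 6.4 kg.
Tool frame: the origin (TCP) lies at the very end of the fingers, on their centre line; the grasp point (between the pads) lies 19 mm behind it (robot.grip_depth is the distance from the TCP to the grasp point, in m); z points along the fingers, y is the direction in which the jaws open and shut (so a half turn about z gives the same grasp; the last joint's range is limited). The gripper opens to 85 mm and grips with 20 to 120 N. Pads are 22 mm wide; open, the fingers measure 114 mm over their backs; the gripper's body (76 mm by 85 mm) begins 54 mm behind the grasp point. The pads swing forward as they close: fully open they stand 13 mm farther back than shut.
Start: joints at [-1.355, 0.181, 1.607, -0, 1.354, -0.206], TCP at [0.235, -0.525, 0.231] pointing down, gripper open.
Joint ranges: [-2.99, 2.99], [-0.89, 2.07], [0.3, 2.58], [-1.14, 4.28], [0, 2.63], [-3.12, 3.12]. Speed limits (rad/s): [2.57, 2.57, 3.01, 3.14, 3.14, 3.14].

### API

Orientations are given as a rotation vector (axis times angle).
In Python, from plant import robot gives the robot as it stands.
- The arm moves only by the tool drive_tool, never from a script. Its argument "rows" is a list of rows, each an object with "turn": the turn, a rotation vector about the tool's x, y, z in rad, a list of three; "linear": the shift along the tool's x, y, z in mm, a list of three; "gripper": the finger opening in mm, from 0 to 85.4. In form: [{"turn": [rx, ry, rz], "linear": [tx, ty, tz], "gripper": gripper}, ...]. A call has 1 to 12 rows; each row is the pose to reach, as a shift and turn from the pose commanded when the call began, along the tool's axes at that moment; what a row does not reach only later rows make up. A row lasts 1/8 s, in which the tool goes at most 62.5 mm and 10.7 degrees, less where a joint would pass 70% of its speed; a pose out of reach is approached as far as the arm can. A call with a gripper value outside its range is refused whole. The fingers move at their own pace and stop on an object; "squeeze" is the grip in N (left out, the last holds). Time passes only in rows, so rows that repeat a pose let the fingers close. It gives the time, the measured TCP pose, the force and the opening at its end, in the units of the state.
- robot.get_state(): the state, without advancing time (a new reading comes with each control period).
- robot.grab_frame(name): name is "side" or "top"; returns a dict with "pixels" (400x640x3 uint8, red, green, blue), "mtx" (3x3 intrinsics, pixels), "k1" (the pictures are not rectified: a ray, as slopes to the right and down, at radius r is drawn at 1 + k1 r^2 times it, then the intrinsics apply), "origin" and "attitude" of the camera in the world. Camera axes: x right, y down, z forward; pixel columns grow to the right and rows downward; lengths in m; the calibration is good to about 2 mm. A picture is of the moment at which its call begins. There is no depth.
- robot.close_job(): hands the job in, once; it reports no verdict.
Trained networks look in the newest picture that a camera, given by its name, has taken for a name from the list of things; names that differ only in an ending like _2 or _b are one class to them, and where a whole thing is asked for, a point or a joint stands for the part that bears it (a point fixed in the world has none). Each returns a list of dicts, best first, with "conf" (0 to 1); they miss things now and then, are a little off and sometimes report something else, mostly with a low value. They report only what shows in the picture. A call takes as long as a camera call. They do not tell look-alikes from the thing itself.
- robot.look_for(camera, target): "at" ([column, row] in pixels, amid what is visible of it).
- robot.mark_of(camera, target): "at" ([column, row] in pixels: a listed point, or the origin of a listed thing).
The state is a dict: "t": time; "joint_pos": joint angles; "joint_velocities": joint speeds; "joint_efforts": joint torques, N m; "tcp_pos": TCP position; "orientation": TCP orientation; "wrist_force": force on the tool from outside, world axes, zero at the start; "moment": the same for the moment, N m; "grip_width": finger opening in m.
Only numpy, scipy, OpenCV 4.12 (cv2) and the standard library are available. Lean on these libraries where they do the work, as an engineer would, in place of code of your own. Each camera call takes 0.05 s, during which the arm holds its last target.

### The job

Clear down the sharpening bench: swing the lid of the grey steel case up until it stands open by itself, lay every sharpening stone on the bench inside the case without dropping it, and then lower the lid gently until it is fully shut. Also stand every toppled oil bottle upright on the steel drip tray, nozzle up. Leave everything else on the bench where it is.

Things in the scene. Friction and masses are not known exactly. Their poses are not given: they have to be found in the camera images.
- lid (a joint): hinged lid of the grey steel stone case (case 170 deep x 320 wide x 62 high outside, walls and floor 5 thick, fixed to the bench; lid 12 thick, same outline). 0 rad shut, 1.57 upright, 1.8 open stop; starts shut or a little ajar. Stiff torque hinges (0.9 N m of friction, lid 0.6 kg) hold it at any angle: about 10 N at the handle raises it, about 3 N shuts it.
- lid_handle (a point): middle of the bridge handle on the lid's outer face: a straight steel bar 10 dia, 110 long, parallel to the hinge, standing on end posts; its middle line is 32 above the lid's outer face, 138 from the hinge line towards the robot when shut and 44 above the hinge line. Turns with the lid: x points from handle towards the hinge, y along the bar, z out of the lid's outer face.
- lid_hinge (a point): middle of the hinge line, on the case's back rim (the side away from the robot), 62 above the bench. The lid's free edge is 170 from it. Axes turn with the lid: x from the free edge to the hinge, y along the hinge line, z out of the lid's outer face (up when shut).
- case_in (a point): centre of the inner floor of the case, 5 above the bench. x points towards the hinge side, y along the case's long side, z up. The clear inside is 160 (x) by 310 (y) by 57 deep.
- tray_in (a point): centre of the inner floor of the steel drip tray, 3 above the bench. Tray 150 (x) by 180 (y), rim 3 thick and 12 high above the bench; fixed. z up.
- combo_stone: sharpening stone: two-layer combination stone, dark grey below and mid grey above; 110 x 44 x 22 mm, 0.1 to 0.4 kg. Origin at its centre, half-way up; x along its length, y across its width, z through its thickness. Lies flat on the bench to the robot's right. May be absent.
- fine_stone: sharpening stone: thick pale grey fine stone; 100 x 36 x 26 mm, 0.1 to 0.4 kg. Origin at its centre, half-way up; x along its length, y across its width, z through its thickness. Lies flat on the bench to the robot's right. May be absent.
- dressing_stick: sharpening stone: square dark grey wheel-dressing stick, the narrowest; 105 x 25 x 25 mm, 0.1 to 0.4 kg. Origin at its centre, half-way up; x along its length, y across its width, z through its thickness. Lies flat on the bench to the robot's right. May be absent.
- slip_stone: sharpening stone: flat mid-grey slip stone with rounded edges, the thinnest; 92 x 46 x 15 mm, 0.1 to 0.4 kg. Origin at its centre, half-way up; x along its length, y across its width, z through its thickness. Lies flat on the bench to the robot's right. May be absent.
- bottle1: white plastic honing-oil bottle, lying on its side: square body 46 x 46 and 92 long with a flat base, then a shoulder and a black nozzle, 140 long in all. Origin on its axis at mid-length, 70 from the base and 70 from the nozzle tip; x points from base to nozzle; y and z square to two of its flat sides. About 0.2 kg, capped; starts with its nozzle more or less towards the robot. May be absent.
- bottle2: white plastic honing-oil bottle, lying on its side: square body 46 x 46 and 92 long with a flat base, then a shoulder and a black nozzle, 140 long in all. Origin on its axis at mid-length, 70 from the base and 70 from the nozzle tip; x points from base to nozzle; y and z square to two of its flat sides. About 0.2 kg, capped; starts with its nozzle more or less towards the robot. May be absent.
- mug: bystander, to be left alone: white mug, 80 dia x 92 high (mm). Origin at the centre of its underside.
- grease_tin: bystander, to be left alone: closed round steel tin, 64 dia x 45 high (mm). Origin at the centre of its underside.
- pin_tin: bystander, to be left alone: small round aluminium tin, 34 dia x 26 high (mm). Origin at the centre of its underside.
- spare_wheel: bystander, to be left alone: spare grinding wheel lying flat, 125 dia x 20 thick (mm). Origin at the centre of its underside.
- spanner: bystander, to be left alone: steel spanner lying flat, 180 long x 38 wide x 8 thick (mm). Origin under its middle, on the bench.
- dust_brush: bystander, to be left alone: wooden-handled dusting brush lying flat, 200 long x 42 wide x 20 thick (mm). Origin under its middle, on the bench.
- screwdriver: bystander, to be left alone: screwdriver lying flat, 200 long, handle 26 dia (mm). Origin under its middle, on the bench.
There are look-alikes about, which are no part of the job. Leave any orange look-alike of the dressing_stick alone. What is shaped like the fine_stone but blue is not meant.

How it is judged:
On the way, in this order (a step that is already met when the one before it is completed fails the run):
1. the lid stands open by itself (more than 1.3 rad) (value of joint lid above 1.3 rad and contact force between each of the arm, the fingers and lid below 0.2 N), for 0.2 s.
2. every stone lies inside the open case (x of combo_stone in the frame of case_in between -0.08 and 0.08 m and y of combo_stone in the frame of case_in between -0.155 and 0.155 m and z of combo_stone in the frame of case_in between 0 and 0.05 m and x of fine_stone in the frame of case_in between -0.08 and 0.08 m and y of fine_stone in the frame of case_in between -0.155 and 0.155 m and z of fine_stone in the frame of case_in between 0 and 0.05 m and x of dressing_stick in the frame of case_in between -0.08 and 0.08 m and y of dressing_stick in the frame of case_in between -0.155 and 0.155 m and z of dressing_stick in the frame of case_in between 0 and 0.05 m and x of slip_stone in the frame of case_in between -0.08 and 0.08 m and y of slip_stone in the frame of case_in between -0.155 and 0.155 m and z of slip_stone in the frame of case_in between 0 and 0.05 m and value of joint lid above 0.8 rad), for 0.2 s.
3. the lid is fully shut over the stones (x of combo_stone in the frame of case_in between -0.08 and 0.08 m and y of combo_stone in the frame of case_in between -0.155 and 0.155 m and z of combo_stone in the frame of case_in between 0 and 0.05 m and x of fine_stone in the frame of case_in between -0.08 and 0.08 m and y of fine_stone in the frame of case_in between -0.155 and 0.155 m and z of fine_stone in the frame of case_in between 0 and 0.05 m and x of dressing_stick in the frame of case_in between -0.08 and 0.08 m and y of dressing_stick in the frame of case_in between -0.155 and 0.155 m and z of dressing_stick in the frame of case_in between 0 and 0.05 m and x of slip_stone in the frame of case_in between -0.08 and 0.08 m and y of slip_stone in the frame of case_in between -0.155 and 0.155 m and z of slip_stone in the frame of case_in between 0 and 0.05 m and value of joint lid below 0.04 rad), for 0.2 s.
At the end, for the whole second after the job is handed in: Every stone present lies inside the case (its centre within the clear inside, below the rim), the lid is shut (under 0.04 rad), every bottle present stands upright (within 0.1 rad), nozzle up, with its base on the floor of the drip tray inside the rim, and all are at rest (all of step 3 and angle between each of bottle1, bottle2's own x axis and vertical below 0.1 rad and x of bottle1 in the frame of tray_in between -0.06 and 0.06 m and y of bottle1 in the frame of tray_in between -0.075 and 0.075 m and z of bottle1 in the frame of tray_in between 0.06 and 0.08 m and x of bottle2 in the frame of tray_in between -0.06 and 0.06 m and y of bottle2 in the frame of tray_in between -0.075 and 0.075 m and z of bottle2 in the frame of tray_in between 0.06 and 0.08 m and linear speed of each of combo_stone, fine_stone, dressing_stick, slip_stone, bottle1, bottle2 below 0.03 m/s); the robot touches nothing.
It fails at once if a bystander was pushed more than 6 cm away or tipped over (distance of any of mug, grease_tin, pin_tin, spare_wheel, spanner, dust_brush, screwdriver from where it was at the start of the episode above 0.06 m or angle between any of mug, grease_tin, pin_tin, spare_wheel's own z axis and vertical above 0.6 rad).
It fails at once if the lid was slammed (faster than 3 rad/s downwards) (velocity of joint lid below -3 rad/s).
It fails at once if a stone was dropped (falling free faster than 1.2 m/s, as from over 7 cm) ((linear speed of combo_stone above 1.2 m/s and contact force between the fingers and combo_stone below 0.1 N) or (linear speed of fine_stone above 1.2 m/s and contact force between the fingers and fine_stone below 0.1 N) or (linear speed of dressing_stick above 1.2 m/s and contact force between the fingers and dressing_stick below 0.1 N) or (linear speed of slip_stone above 1.2 m/s and contact force between the fingers and slip_stone below 0.1 N)).
Of combo_stone, fine_stone, dressing_stick, slip_stone only 3 to 4 are there at a start; the rules pass over those that are not, and their reading is None.
Of bottle1, bottle2 only 1 to 2 are there at a start; the rules pass over those that are not, and their reading is None.
At some moment in a run one of combo_stone, fine_stone, dressing_stick, slip_stone may be knocked a few centimetres aside while the robot is not near it.
It also fails if it takes over 210 s, if anything falls off the work surface, if the arm or the gripper's body presses on something with over 40 N, if the wrist force passes 120 N, or if a joint passes its speed limit or range.

## Working session

There is one attempt and no reset: what is moved stays moved. The work goes in short steps, Python scripts to look and compute and a tool call to move; the robot and the scene stay as the last step left them, time stands still between calls to the robot, and variables do not carry over. Pictures are saved under pics/ and viewed, and the job is handed in when it is done.

Besides the shell and the picture viewer there is one more tool, called after "Call:" by a JSON object that holds its "op" and its "data", one argument or row to a line. drive_tool: Moves the arm, as the interface text tells. Its arguments: {"type":"object","properties":{"rows":{"type":"array"},"squeeze":{"type":"number"}},"required":["rows"]}

```bash
ls; mkdir -p pics; python3 - <<'E'
from plant import robot
import cv2
print(robot.get_state())
for n in("side","top"):
    f=robot.grab_frame(n); cv2.imwrite(f"pics/{n}0.png",f["pixels"][:,:,::-1])
    print(n,f["mtx"],f["k1"],f["origin"],f["attitude"])
    for t in "lid lid_handle lid_hinge case_in tray_in combo_stone fine_stone dressing_stick slip_stone bottle1 bottle2 mug grease_tin pin_tin spare_wheel spanner dust_brush screwdriver".split():
        try: print(t,[(round(d['conf'],2),[round(x) for x in d['at']]) for d in robot.mark_of(n,t)][:5])
        except Exception as e: print(t,e)
E
```

```text
pics
{'t': 0.0, 'joint_pos': array([-1.35526558e+00,  1.81547820e-01,  1.60799924e+00, -3.71182881e-06,
        1.35380315e+00, -2.06308052e-01]), 'joint_velocities': array([-0.00287339, -0.00095779, -0.00102363, -0.00026943, -0.00089865,
        0.00069704]), 'joint_efforts': array([-1.36330498e-03, -4.44872725e+01, -3.51343131e+01, -3.29919594e-04,
        9.14947770e-03,  3.46860546e-06]), 'tcp_pos': array([ 0.23531779, -0.52404046,  0.23038458]), 'orientation': array([-3.07025249e+00, -6.57354016e-01,  1.84131438e-05]), 'wrist_force': array([-0.01860886, -0.14320958, -0.14363413]), 'moment': array([-0.02585352, -0.01728706,  0.01627686]), 'grip_width': 0.08549888518264294}
side [[375.72504876   0.         323.12373452]
 [  0.         375.72504876 199.98166778]
 [  0.           0.           1.        ]] -0.04744718475559397 [0.09818827 0.68920846 0.74895875] [-0.65048085  2.61061972 -1.21512907]
lid it knows: bottle, case_in, combo_stone, dressing_stick, dust_brush, fine_stone, grease_tin, lid_handle, lid_hinge, mug, pin_tin, screwdriver, slip_stone, spanner, spare_wheel, tray_in

[... 1088 characters left out ...]
eel, tray_in
lid_handle [(0.93, [283, 194])]
lid_hinge [(0.75, [277, 154]), (0.23, [411, 122])]
case_in []
tray_in [(0.81, [180, 173]), (0.44, [398, 201])]
combo_stone []
fine_stone [(0.77, [414, 230]), (0.69, [455, 245])]
dressing_stick [(0.85, [368, 165]), (0.64, [379, 213]), (0.38, [263, 235])]
slip_stone [(0.83, [413, 167]), (0.53, [328, 119])]
bottle1 [(0.77, [448, 199]), (0.71, [223, 240])]
bottle2 [(0.77, [448, 199]), (0.71, [223, 240])]
mug [(0.82, [415, 119])]
grease_tin [(0.84, [268, 235]), (0.49, [285, 194])]
pin_tin [(0.5, [403, 199])]
spare_wheel [(0.74, [405, 280]), (0.42, [221, 240])]
spanner [(0.79, [331, 116])]
dust_brush [(0.65, [163, 244])]
screwdriver [(0.67, [180, 128])]
```

View pics/top0.png

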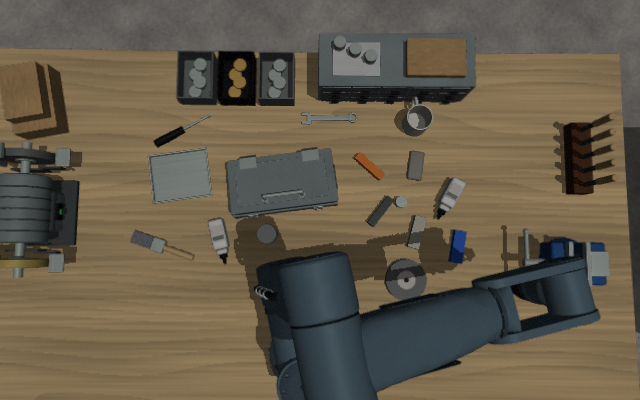

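View pics/side0.png

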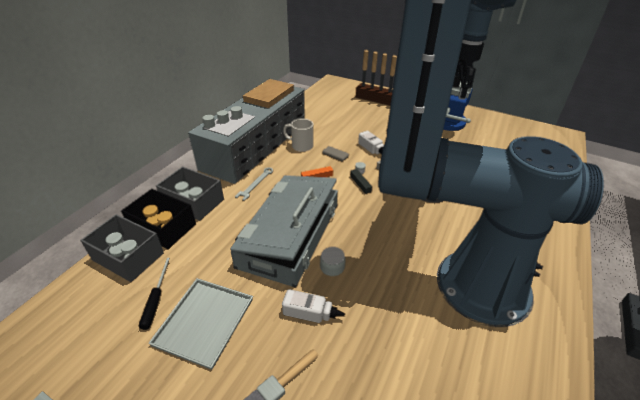

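```bash
python3 - <<'E'
import cv2
a=cv2.imread("pics/top0.png")[90:310,340:500]; cv2.imwrite("pics/top0c.png",cv2.resize(a,None,fx=3.6/1.35,fy=3.6/1.35,interpolation=2))
a=cv2.imread("pics/side0.png")[120:220,220:460]; cv2.imwrite("pics/side0c.png",cv2.resize(a,None,fx=3.3,fy=3.3,interpolation=2))
E
```

```text
(no output)
```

View pics/top0c.png

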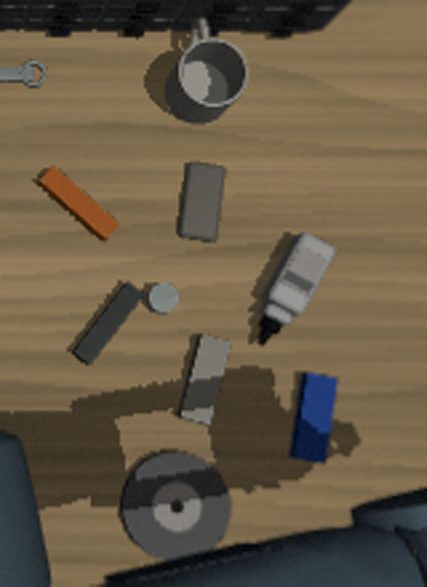

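View pics/side0c.png

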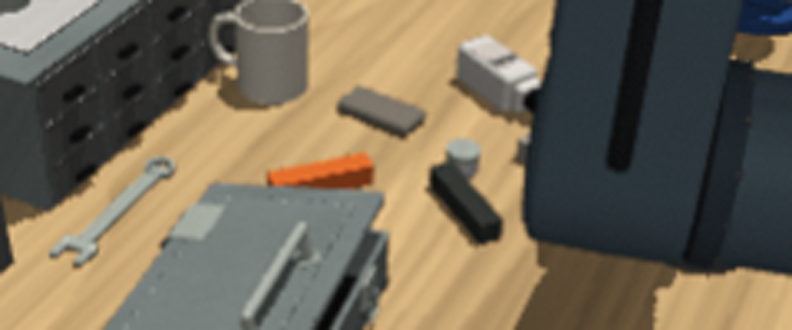

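Top view: candidates for dressing_stick are the dark one (379,210) and the orange one (368,165), which is a look-alike. For fine_stone they are the pale one (416,231) and the blue one (457,246), also a look-alike. The flat grey piece at (415,165) is either slip_stone or combo_stone. Bottles lie at (450,197) and (219,240), the tray is at (180,175), and the case has its handle at (283,194). The pin tin (400,202) sits next to the dark stick. Next I'll measure these on rectified crops.

```bash
cat > h.py <<'E'
import numpy as np, cv2
from scipy.spatial.transform import Rotation as Ro
from plant import robot
np.set_printoptions(precision=4,suppress=True)
def cam(n):
    f=robot.grab_frame(n); return f
def w2p(f,P):
    P=np.atleast_2d(np.array(P,float)); R=Ro.from_rotvec(f["attitude"]).as_matrix()
    c=(P-np.array(f["origin"]))@R
    s=c[:,:2]/c[:,2:]; r2=(s**2).sum(1,keepdims=True); s=s*(1+f["k1"]*r2)
    m=np.array(f["mtx"]); return s*[m[0,0],m[1,1]]+m[:2,2]
def ray(f,uv):
    u=cv2.undistortPoints(np.array(uv,float).reshape(-1,1,2),np.array(f["mtx"]),np.array([f["k1"],0,0,0.]))[:,0]
    return np.c_[u,np.ones(len(u))]@Ro.from_rotvec(f["attitude"]).as_matrix().T
def p2w(f,uv,z):
    d=ray(f,uv); o=np.array(f["origin"]); return o+d*((z-o[2])/d[:,2:])
def tri(fs,uvs):
    A=np.zeros((3,3));b=np.zeros(3)
    for f,uv in zip(fs,uvs):
        d=ray(f,[uv])[0]; d/=np.linalg.norm(d); M=np.eye(3)-np.outer(d,d); A+=M;b+=M@f["origin"]
    return np.linalg.solve(A,b)
def bird(f,x0,x1,y0,y1,z,s=0.001):
    # image: rows go x1->x0 , cols y1->y0
    xs=np.arange(x1,x0,-s); ys=np.arange(y1,y0,-s)
    X,Y=np.meshgrid(xs,ys,indexing='ij')
    p=w2p(f,np.c_[X.ravel(),Y.ravel(),np.full(X.size,z)]).astype(np.float32).reshape(*X.shape,2)
    return cv2.remap(np.ascontiguousarray(f["pixels"][:,:,::-1]),p[...,0],p[...,1],cv2.INTER_LINEAR)
def grid(im,x1,y1,s,k,step=0.05):
    im=cv2.resize(im,None,fx=k,fy=k,interpolation=cv2.INTER_CUBIC)
    for v in np.arange(-1,1.2,step):
        r=int((x1-v)/s*k); c=int((y1-v)/s*k)
        if 0<=r<im.shape[0]: cv2.line(im,(0,r),(im.shape[1],r),(0,255,255),1); cv2.putText(im,f"{v:.2f}",(0,r),0,.35,(0,0,255))
        if 0<=c<im.shape[1]: cv2.line(im,(c,0),(c,im.shape[0]),(0,255,255),1); cv2.putText(im,f"{v:.2f}",(c,10),0,.35,(0,0,255))
    return im
def pose():
    s=robot.get_state(); return np.array(s["tcp_pos"]),Ro.from_rotvec(s["orientation"]),s
def to(P,R,p=None,R0=None):
    """linear mm, turn for a target"""
    if p is None: p,R0,_=pose()
    return np.round(R0.inv().apply(np.array(P)-p)*1000,1), np.round((R0.inv()*R).as_rotvec(),3)
def tool(yz,ydir):
    """rotation with tool z = yz and tool y closest to ydir"""
    z=np.array(yz,float);z/=np.linalg.norm(z); y=np.array(ydir,float); y-=z*(y@z); y/=np.linalg.norm(y)
    return Ro.from_matrix(np.c_[np.cross(y,z),y,z])
def down(ang): # tool down, jaw axis at world angle
    return tool([0,0,-1],[np.cos(ang),np.sin(ang),0])
E
python3 - <<'E'
from h import *
f=cam("top")
im=bird(f,.15,.75,-.55,0.,0.02); cv2.imwrite("pics/b1.png",grid(im,.75,0.,.001,1))
im=bird(f,.1,.7,-.0,.65,0.02); cv2.imwrite("pics/b2.png",grid(im,.7,.65,.001,1))
E
```

```text
(no output)
```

View pics/b1.png

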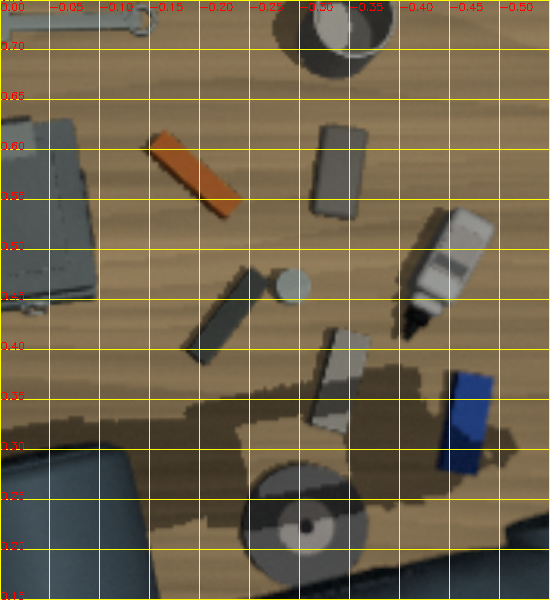

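View pics/b2.png

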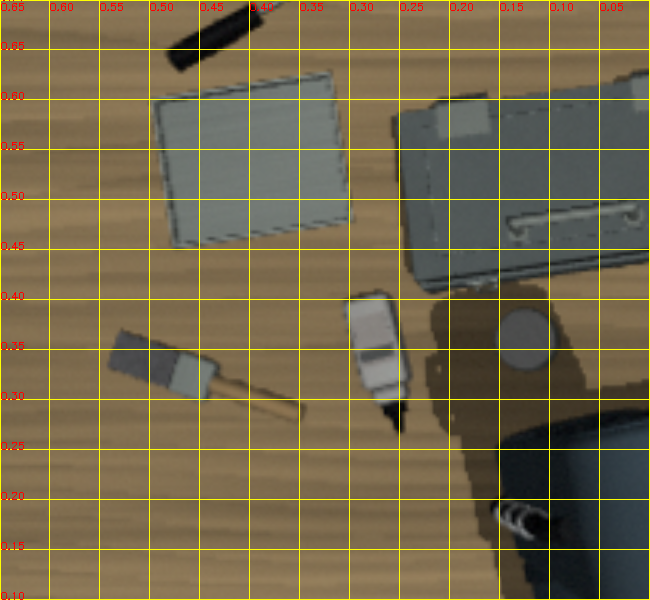

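The grey flat piece measures about 92x46 mm, so it is the slip stone. No combo stone is visible, but I'll recheck once the arm moves. Next I'll fit the case, handle and tray.

```bash
python3 - <<'E'
from h import *
T=cam("top");S=cam("side")
for n in ["lid_handle","lid_hinge","case_in","tray_in"]:
    a=robot.mark_of("top",n);b=robot.mark_of("side",n)
    print(n,[ (x['conf'],x['at']) for x in a[:1]+b[:1]])
    if a and b: print(tri([T,S],[a[0]['at'],b[0]['at']]))
a=robot.mark_of("top","lid_hinge"); print(p2w(T,[a[0]['at']],.062))
im=bird(T,.38,.66,-.13,.26,0.074); cv2.imwrite("pics/b3.png",grid(im,.66,.26,.001,2,.02))
E
```

```text
lid_handle [(0.84, [283.0, 194.3]), (0.68, [393.2, 167.0])]
[0.3597 0.0423 0.2917]
lid_hinge [(0.61, [277.3, 156.9]), (0.69, [258.6, 209.4])]
[0.5945 0.0923 0.0699]
case_in [(0.23, [277.1, 154.0]), (0.86, [287.9, 233.7])]
[ 0.5717  0.0787 -0.0101]
tray_in [(0.58, [182.7, 175.2]), (0.67, [203.5, 321.1])]
[ 0.5452  0.3968 -0.0098]
[[0.5932 0.0913 0.062 ]]
```

View pics/b3.png

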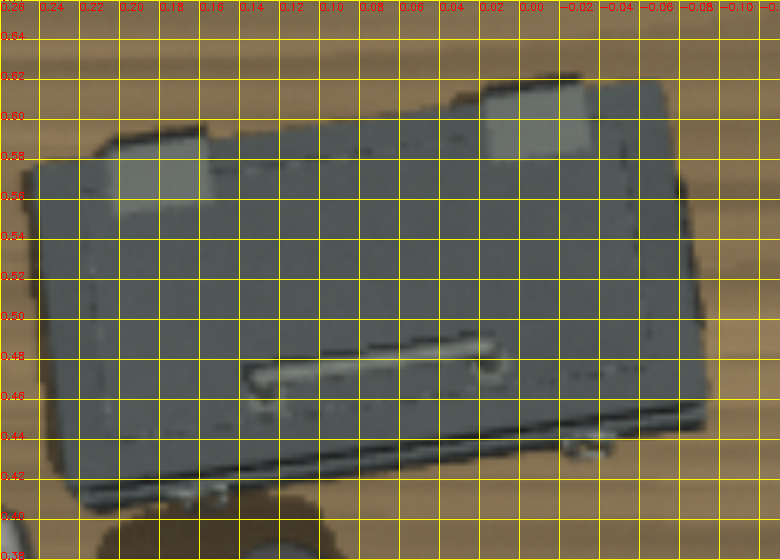

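```bash
cat > ov.py <<'E'
from h import *
def case(f,im,hx,hy,yaw,th):
    c,s=np.cos(yaw),np.sin(yaw); X=np.array([c,s,0]);Y=np.array([-s,c,0]);Z=np.array([0,0,1.]);H=np.array([hx,hy,.062])
    def L(ps,col):
        q=w2p(f,ps)
        cv2.polylines(im,[np.round(q*8).astype(int)],False,col,1,cv2.LINE_AA,3)
    # case rim & bottom
    for z in(0,-.062): L([H+a*X+b*Y+z*Z for a,b in((0,.16),(0,-.16),(-.17,-.16),(-.17,.16),(0,.16))],(0,255,0))
    lx=X*np.cos(th)-Z*np.sin(th); lz=Z*np.cos(th)+X*np.sin(th)
    for z in(0,.012): L([H+a*lx+b*Y+z*lz for a,b in((0,.16),(0,-.16),(-.17,-.16),(-.17,.16),(0,.16))],(0,0,255))
    L([H-.138*lx+.044*lz+b*Y for b in(-.055,.055)],(255,0,255))
    return H-.138*lx+.044*lz
E
python3 - <<'E'
from ov import *
T=cam("top");S=cam("side")
print(tri([T,S],[[283,194.2],[302,203]]))
for th in(0.08,):
  for n,f in(("t",T),("s",S)):
    im=np.ascontiguousarray(f["pixels"][:,:,::-1]); print(case(f,im,.597,.092,.132,th))
    im=im[130:230,210:350] if n=="t" else im[160:290,220:350]
    cv2.imwrite(f"pics/ov{n}.png",cv2.resize(im,None,fx=4.5,fy=4.5,interpolation=2))
E
```

```text
[0.4729 0.069  0.1254]
[0.4641 0.0744 0.1169]
[0.4641 0.0744 0.1169]
```

View pics/ovt.png

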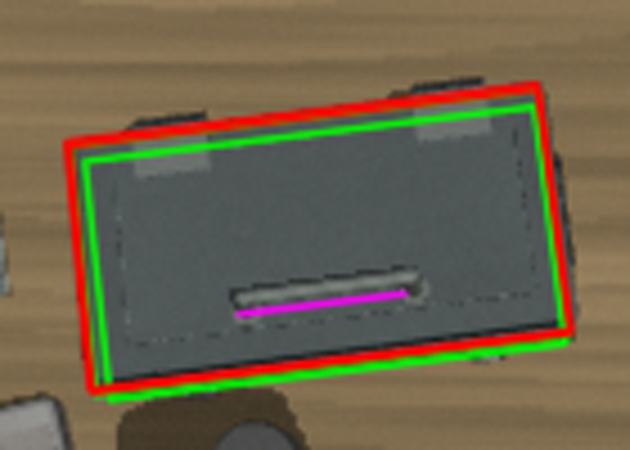

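View pics/ovs.png

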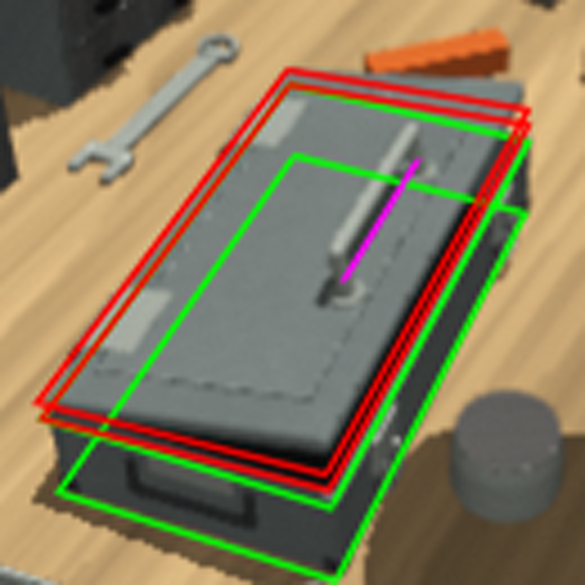

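```bash
python3 - <<'E'
import cv2
a=cv2.imread("pics/top0.png")[140:225,215:345]; cv2.imwrite("pics/c1.png",cv2.resize(a,None,fx=6,fy=6,interpolation=2))
a=cv2.imread("pics/side0.png")[165:285,225:345]; cv2.imwrite("pics/c2.png",cv2.resize(a,None,fx=5,fy=5,interpolation=2))
E
```

```text
(no output)
```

View pics/c1.png

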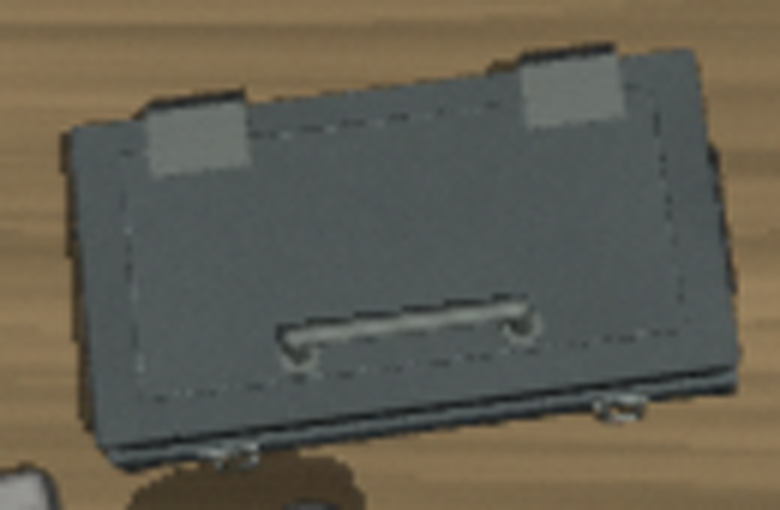

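View pics/c2.png

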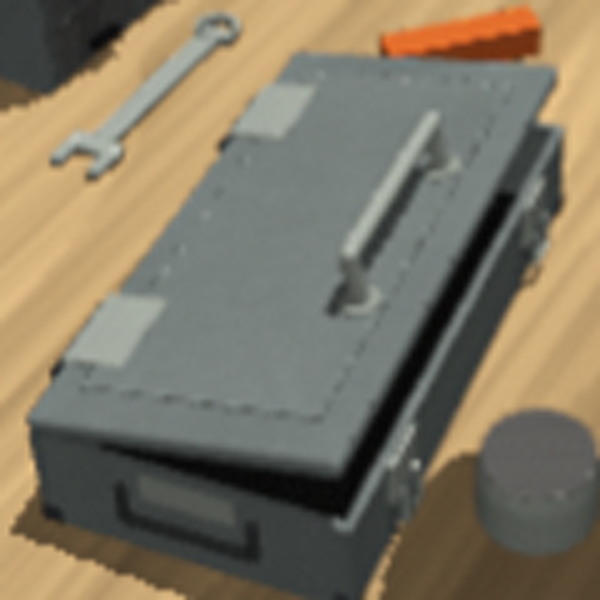

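```bash
cat > fitcase.py <<'E'
from ov import *
from scipy.optimize import least_squares
T=cam("top");S=cam("side")
t=lambda u,v:(215+u/6-.4,140+v/6-.4); s=lambda u,v:(225+u/5-.4,165+v/5-.4)
obs=[(T,"l",0,.16,.012,t(70,130)),(T,"l",0,-.16,.012,t(697,50)),(T,"l",-.17,-.16,.012,t(737,368)),(T,"l",-.17,.16,.012,t(97,440)),
(T,"l",-.138,.055,.044,t(283,335)),(T,"l",-.138,-.055,.044,t(530,308)),
(S,"l",-.138,.055,.044,s(348,253)),(S,"l",-.138,-.055,.044,s(433,118)),
(S,"l",0,-.16,.012,s(300,55)),(S,"l",-.17,-.16,.012,s(555,70)),(S,"l",0,.16,.012,s(32,425)),(S,"l",-.17,.16,.012,s(345,470)),
(S,"c",-.17,.16,0,s(345,520)),(S,"c",-.17,-.16,0,s(562,130))]
def res(p):
    hx,hy,yaw,th,a,b=p;out=[]
    c,si=np.cos(yaw),np.sin(yaw);X=np.array([c,si,0]);Y=np.array([-si,c,0]);Z=np.array([0,0,1.]);H=np.array([hx,hy,.062])
    lx=X*np.cos(th)-Z*np.sin(th); lz=Z*np.cos(th)+X*np.sin(th)
    for f,k,x,y,z,uv in obs:
        P=H+y*Y+(x*lx+z*lz if k=="l" else x*X+z*Z)
        if f is S: P=P+[a,b,0]
        out+=list(w2p(f,[P])[0]-uv)
    return np.array(out+[a/.005*1,b/.005*1])
r=least_squares(res,[.597,.09,.13,.1,0,0],loss='soft_l1'); print(r.x,r.cost); print(res(r.x).round(1)[:-2].reshape(-1,2))
im=S["pixels"][:,:,::-1].copy();
print(case(S,im,*r.x[:4]))
E
python3 fitcase.py
```

```text
[ 0.5979  0.0869  0.1367  0.196  -0.0027  0.0014] 12.837286954959906
[[-0.3 -0.8]
 [-0.1 -0.6]
 [ 1.1 -0.5]
 [-0.5  1.3]
 [ 1.8  0.7]
 [-1.6  0.4]
 [ 0.3  0.6]
 [-0.2  1. ]
 [-0.8 -1.1]
 [ 1.1 -1.1]
 [-2.  -1.2]
 [-1.6 -0.7]
 [ 1.4  2.8]
 [ 1.  -0.4]]
[0.4723 0.0697 0.132 ]
```

```bash
python3 - <<'E'
from h import *
print(to([.235,-.525,.33],down(.137)), to([.472,.07,.26],down(.137)))
print("tool axes",pose()[1].as_matrix())
E
```

```text
(array([ -0.5,   0.2, -98.7]), array([ 0.   , -0.   , -1.286])) (array([ 459.3, -445.7,  -28.7]), array([ 0.   , -0.   , -1.286]))
tool axes [[ 0.9124  0.4094  0.    ]
 [ 0.4094 -0.9124  0.    ]
 [ 0.      0.     -1.    ]]
```

Call:
{"op": "drive_tool", "data": {
  "rows": [
    {"turn":[0,0,0],"linear":[0,0,-60],"gripper":50},
    {"turn":[0,0,-0.15],"linear":[30,-30,-100],"gripper":50},
    {"turn":[0,0,-0.3],"linear":[70,-70,-100],"gripper":50},
    {"turn":[0,0,-0.45],"linear":[112,-110,-100],"gripper":50},
    {"turn":[0,0,-0.6],"linear":[155,-150,-100],"gripper":50},
    {"turn":[0,0,-0.75],"linear":[200,-190,-100],"gripper":50},
    {"turn":[0,0,-0.9],"linear":[243,-233,-90],"gripper":50},
    {"turn":[0,0,-1.05],"linear":[286,-275,-80],"gripper":50},
    {"turn":[0,0,-1.2],"linear":[330,-318,-60],"gripper":50},
    {"turn":[0,0,-1.286],"linear":[374,-360,-50],"gripper":50},
    {"turn":[0,0,-1.286],"linear":[417,-403,-40],"gripper":50},
    {"turn":[0,0,-1.286],"linear":[459,-446,-29],"gripper":50}
  ]
}}

```text
t: 4.1
tcp_pos: [0.4722, 0.0723, 0.2604]
orientation: [2.063, 2.368, 0.001]
wrist_force: [0.5, -1.2, 1.2]
grip_width: 0.0499
```

```bash
python3 - <<'E'
from h import *
p,R,s=pose(); print(p,R.as_rotvec(),s['joint_pos'],s['grip_width'],s['t'])
T=cam("top"); cv2.imwrite("pics/top1.png",T["pixels"][:,:,::-1]); S=cam("side"); cv2.imwrite("pics/side1.png",S["pixels"][:,:,::-1])
im=bird(T,.05,.65,-.65,0.05,0.02); cv2.imwrite("pics/b4.png",grid(im,.65,.05,.001,1.1))
print(to([.472,.07,.26],down(.137)))
E
```

```text
[0.4722 0.0723 0.2604] [2.063  2.3676 0.0012] [-0.0971 -0.0688  1.8094 -0.0001  1.3994 -0.2344] 0.049855804444448475 4.1
(array([-5.5, -0.3, -1. ]), array([-0.001, -0.002,  0.007]))
```

View pics/b4.png

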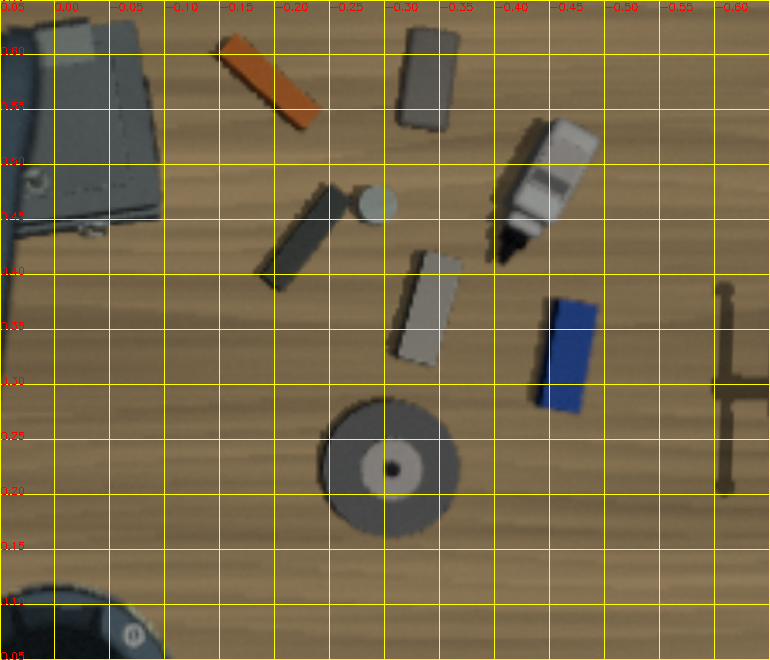

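View pics/side1.png

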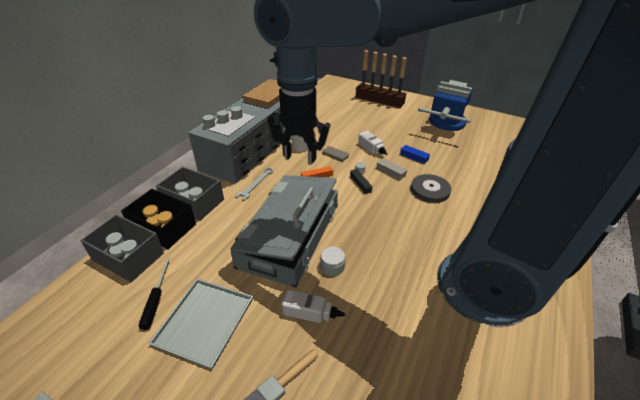

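Now that the arm has moved, only three stones show: dressing stick, fine and slip. The combo stone is absent. I'm descending onto the handle bar.

Call:
{"op": "drive_tool", "data": {
  "rows": [
    {"turn":[0,0,0],"linear":[-2,0,50],"gripper":40},
    {"turn":[0,0,0],"linear":[-4,0,90],"gripper":40},
    {"turn":[0,0,0],"linear":[-4,0,120],"gripper":40},
    {"turn":[0,0,0],"linear":[-4,0,140],"gripper":40},
    {"turn":[0,0,0],"linear":[-4,0,146],"gripper":40},
    {"turn":[0,0,0],"linear":[-4,0,146],"gripper":40}
  ]
}}

```text
t: 4.95
tcp_pos: [0.4723, 0.0659, 0.1146]
orientation: [2.065, 2.368, 0.0]
wrist_force: [0.4, 0.3, -0.0]
grip_width: 0.0398
```

```bash
python3 - <<'E'
from h import *
p,R,s=pose(); print(p,s['wrist_force'])
S=cam("side"); cv2.imwrite("pics/s2.png",cv2.resize(S["pixels"][110:260,220:400,::-1],None,fx=4,fy=4,interpolation=2))
E
```

```text
[0.4723 0.0659 0.1146] [ 0.404   0.2726 -0.0218]
```

View pics/s2.png

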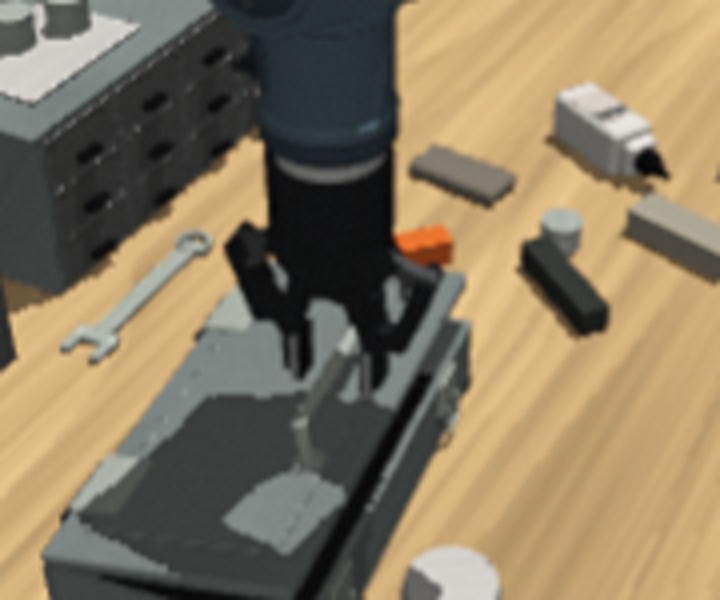

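Call:
{"op": "drive_tool", "data": {
  "rows": [
    {"turn":[0,0,0],"linear":[0,0,0],"gripper":5},
    {"turn":[0,0,0],"linear":[0,0,0],"gripper":5},
    {"turn":[0,0,0],"linear":[0,0,0],"gripper":5},
    {"turn":[0,0,0],"linear":[0,0,0],"gripper":5},
    {"turn":[0,0,0],"linear":[0,0,0],"gripper":5}
  ],
  "squeeze": 40
}}

```text
t: 5.62
tcp_pos: [0.4717, 0.066, 0.1149]
orientation: [-2.064, -2.368, 0.002]
wrist_force: [-4.4, -1.6, 6.4]
grip_width: 0.0084
```

```bash
cat > arc.py <<'E'
from h import *
import sys
# arc rows: handle about hinge; keep current grasp offset; tilt k of rotation follows lid
H=np.array([.5975,.087,.062]); yaw=.137
X=np.array([np.cos(yaw),np.sin(yaw),0]);Y=np.array([-np.sin(yaw),np.cos(yaw),0]);Z=np.array([0,0,1.])
def hand(th):
    lx=X*np.cos(th)-Z*np.sin(th); lz=Z*np.cos(th)+X*np.sin(th)
    return H-.138*lx+.044*lz
p,R,s=pose(); print(p,s['wrist_force'],s['grip_width'])
g=p-R.as_matrix()[:,2]*.019
v=g-H; ang=np.arctan2(v@Z,-(v@X)); th0=ang-np.arctan2(.044,.138); print("th now",th0,"radius",np.hypot(v@Z,v@X))
if len(sys.argv)>1:
    r=np.hypot(.138,.044) if len(sys.argv)<5 else float(sys.argv[4])
    for th,tilt in zip(np.linspace(th0,float(sys.argv[1]),int(sys.argv[2])+1)[1:],np.linspace(0,float(sys.argv[3]),int(sys.argv[2])+1)[1:]):
        # tilt: absolute extra rotation about +Y relative to now
        a=th+np.arctan2(.044,.138)
        gg=H+r*(-X*np.cos(a)+Z*np.sin(a))+Y*(v@Y)
        R2=Ro.from_rotvec(Y*tilt)*R
        lin,turn=to(gg+R2.as_matrix()[:,2]*.019,R2,p,R); print(round(th,2),lin.round(0),turn)
E
python3 arc.py 1.0 12 0.2
```

```text
[0.4717 0.066  0.1149] [-4.4145 -1.5969  6.3998] 0.008448451558688449
th now 0.20459437106391798 radius 0.14634845968966223
0.27 [-0.  6. -8.] [ 0.017  0.    -0.   ]
0.34 [ -0.  11. -15.] [ 0.033  0.    -0.   ]
0.4 [ -0.  17. -23.] [ 0.05  0.   -0.  ]
0.47 [ -0.  23. -30.] [ 0.067  0.    -0.   ]
0.54 [ -0.  30. -36.] [ 0.083  0.    -0.   ]
0.6 [ -0.  37. -43.] [ 0.1  0.  -0. ]
0.67 [ -0.  44. -48.] [ 0.117  0.    -0.   ]
0.73 [ -0.  52. -54.] [ 0.133  0.    -0.   ]
0.8 [ -0.  60. -58.] [ 0.15  0.   -0.  ]
0.87 [ -0.  69. -62.] [ 0.167  0.    -0.   ]
0.93 [ -0.  77. -66.] [ 0.183  0.    -0.   ]
1.0 [ -0.  86. -68.] [ 0.2  0.  -0. ]
```

Call:
{"op": "drive_tool", "data": {
  "rows": [
    {"turn":[0.017,0,0],"linear":[0,6,-8],"gripper":5},
    {"turn":[0.033,0,0],"linear":[0,11,-15],"gripper":5},
    {"turn":[0.05,0,0],"linear":[0,17,-23],"gripper":5},
    {"turn":[0.067,0,0],"linear":[0,23,-30],"gripper":5}
  ]
}}

```text
t: 6.12
tcp_pos: [0.4889, 0.0685, 0.1419]
orientation: [-2.027, -2.327, 0.096]
wrist_force: [-16.1, -7.4, -0.6]
grip_width: 0.0086
```

```bash
python3 arc.py 1.1 10 0.15; python3 - <<'E'
from h import *
S=cam("side"); cv2.imwrite("pics/s3.png",cv2.resize(S["pixels"][110:260,220:400,::-1],None,fx=4,fy=4,interpolation=2))
E
```

```text
[0.4889 0.0685 0.1419] [-16.109   -7.3937  -0.5515] 0.008573357687836363
th now 0.4300815714522096 radius 0.1468042307571115
0.5 [-0.  7. -6.] [ 0.015  0.    -0.   ]
0.56 [ -0.  14. -13.] [ 0.03  0.   -0.  ]
0.63 [ -0.  21. -20.] [ 0.045  0.    -0.   ]
0.7 [ -0.  28. -26.] [ 0.06  0.   -0.  ]
0.77 [ -0.  36. -32.] [ 0.075  0.    -0.   ]
0.83 [ -0.  44. -37.] [ 0.09  0.   -0.  ]
0.9 [ -0.  52. -41.] [ 0.105  0.    -0.   ]
0.97 [ -0.  60. -45.] [ 0.12  0.   -0.  ]
1.03 [ -0.  69. -48.] [ 0.135  0.    -0.   ]
1.1 [ -0.  78. -51.] [ 0.15  0.   -0.  ]
```

View pics/s3.png

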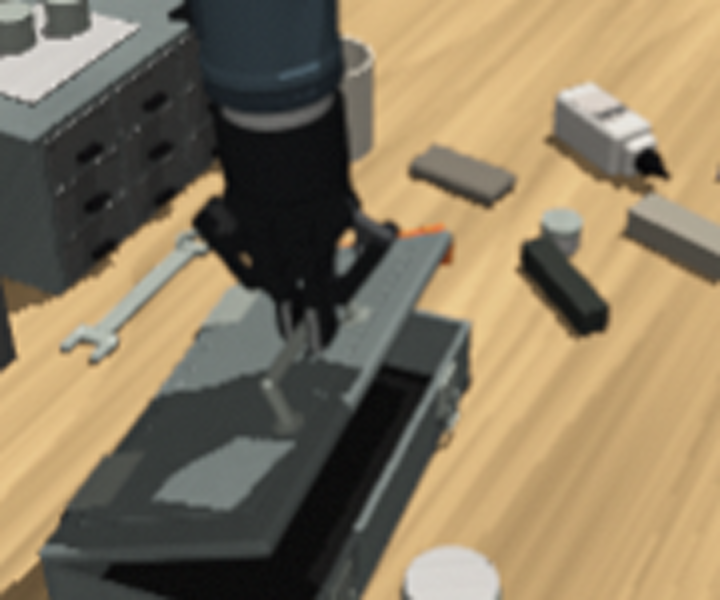

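```bash
python3 arc.py 1.1 10 0.2 .149
```

```text
[0.49   0.0686 0.1431] [-19.3463  -6.3365   6.0791] 0.008373675562597157
th now 0.44125159370024025 radius 0.1468471581694947
0.51 [-0.  4. -9.] [0.02 0.   0.  ]
0.57 [ -0.  11. -16.] [0.04 0.   0.  ]
0.64 [ -0.  18. -22.] [0.06 0.   0.  ]
0.7 [ -0.  25. -29.] [0.08 0.   0.  ]
0.77 [ -0.  33. -34.] [0.1 0.  0. ]
0.84 [ -0.  41. -39.] [0.12 0.   0.  ]
0.9 [ -0.  49. -44.] [0.14 0.   0.  ]
0.97 [ -0.  58. -48.] [0.16 0.   0.  ]
1.03 [ -0.  66. -51.] [0.18 0.   0.  ]
1.1 [ -0.  76. -54.] [0.2 0.  0. ]
```

Call:
{"op": "drive_tool", "data": {
  "rows": [
    {"turn":[0.02,0,0],"linear":[0,4,-9],"gripper":5},
    {"turn":[0.04,0,0],"linear":[0,11,-16],"gripper":5},
    {"turn":[0.06,0,0],"linear":[0,18,-22],"gripper":5},
    {"turn":[0.08,0,0],"linear":[0,25,-29],"gripper":5},
    {"turn":[0.1,0,0],"linear":[0,33,-34],"gripper":5}
  ]
}}

```text
t: 6.8
tcp_pos: [0.5261, 0.0736, 0.1743]
orientation: [-1.983, -2.275, 0.203]
wrist_force: [-13.5, -4.6, 1.9]
grip_width: 0.0085
```

```bash
python3 arc.py 1.4 10 0.25 .149
```

```text
[0.5261 0.0736 0.1743] [-13.5067  -4.5745   1.9426] 0.008490482590330379
th now 0.7763506528245661 radius 0.14814462987394295
0.84 [-0.  6. -6.] [ 0.025  0.    -0.   ]
0.9 [ -0.  14. -11.] [ 0.05  0.   -0.  ]
0.96 [ -0.  22. -16.] [ 0.075  0.    -0.   ]
1.03 [ -0.  29. -20.] [ 0.1  0.  -0. ]
1.09 [ -0.  38. -23.] [ 0.125  0.    -0.   ]
1.15 [ -0.  46. -26.] [ 0.15  0.   -0.  ]
1.21 [ -0.  54. -29.] [ 0.175  0.    -0.   ]
1.28 [ -0.  63. -31.] [ 0.2  0.  -0. ]
1.34 [ -0.  72. -32.] [ 0.225  0.    -0.   ]
1.4 [ -0.  81. -33.] [ 0.25  0.   -0.  ]
```

Call:
{"op": "drive_tool", "data": {
  "rows": [
    {"turn":[0.025,0,0],"linear":[0,6,-6],"gripper":5},
    {"turn":[0.05,0,0],"linear":[0,14,-11],"gripper":5},
    {"turn":[0.075,0,0],"linear":[0,22,-16],"gripper":5},
    {"turn":[0.1,0,0],"linear":[0,29,-20],"gripper":5},
    {"turn":[0.125,0,0],"linear":[0,38,-23],"gripper":5},
    {"turn":[0.15,0,0],"linear":[0,46,-26],"gripper":5}
  ]
}}

```text
t: 7.55
tcp_pos: [0.5764, 0.0805, 0.1927]
orientation: [-1.909, -2.191, 0.36]
wrist_force: [-8.4, -3.3, -1.7]
grip_width: 0.0083
```

```bash
python3 arc.py 1.65 10 0.2 .149; python3 - <<'E'
from h import *
S=cam("side"); cv2.imwrite("pics/s4.png",cv2.resize(S["pixels"][80:260,200:400,::-1],None,fx=3.5,fy=3.3,interpolation=2)); print(robot.get_state()['joint_pos'])
E
```

```text
[0.5764 0.0805 0.1927] [-8.354  -3.3479 -1.7273] 0.00832815048282792
th now 1.1571150678568802 radius 0.14948507160785698
1.21 [ 0.  7. -2.] [ 0.02 -0.    0.  ]
1.26 [ 0. 13. -5.] [ 0.04 -0.    0.  ]
1.3 [ 0. 20. -7.] [ 0.06 -0.    0.  ]
1.35 [ 0. 26. -9.] [ 0.08 -0.    0.  ]
1.4 [  0.  33. -11.] [ 0.1 -0.   0. ]
1.45 [  0.  40. -12.] [ 0.12 -0.    0.  ]
1.5 [  0.  47. -13.] [ 0.14 -0.    0.  ]
1.55 [  0.  54. -13.] [ 0.16 -0.    0.  ]
1.6 [  0.  61. -14.] [ 0.18 -0.    0.  ]
1.65 [  0.  68. -13.] [ 0.2 -0.   0. ]
[-0.0345  0.467   1.3526 -0.0544  1.6427 -0.1663]
```

View pics/s4.png

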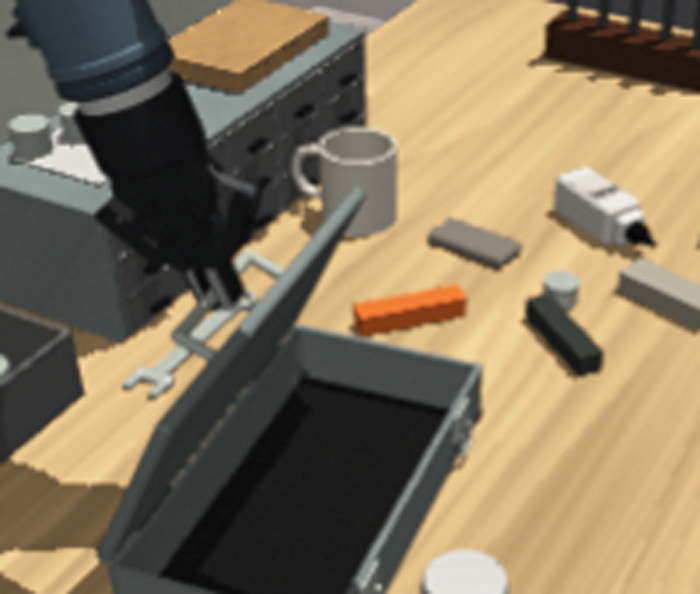

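Call:
{"op": "drive_tool", "data": {
  "rows": [
    {"turn":[0.02,0,0],"linear":[0,7,-3],"gripper":5},
    {"turn":[0.04,0,0],"linear":[0,13,-5],"gripper":5},
    {"turn":[0.06,0,0],"linear":[0,20,-7],"gripper":5},
    {"turn":[0.08,0,0],"linear":[0,26,-9],"gripper":5},
    {"turn":[0.1,0,0],"linear":[0,33,-11],"gripper":5},
    {"turn":[0.12,0,0],"linear":[0,40,-12],"gripper":5},
    {"turn":[0.14,0,0],"linear":[0,47,-13],"gripper":5},
    {"turn":[0.16,0,0],"linear":[0,54,-13],"gripper":5},
    {"turn":[0.18,0,0],"linear":[0,61,-14],"gripper":5}
  ]
}}

```text
t: 8.72
tcp_pos: [0.639, 0.0892, 0.1876]
orientation: [-1.815, -2.081, 0.536]
wrist_force: [-9.2, -2.2, -4.3]
grip_width: 0.0081
```

```bash
python3 arc.py; python3 - <<'E'
from h import *
S=cam("side"); cv2.imwrite("pics/s5.png",cv2.resize(S["pixels"][80:260,200:400,::-1],None,fx=3.5,fy=3.3,interpolation=2)); print(robot.get_state()['joint_pos'])
E
```

```text
[0.639  0.0892 0.1876] [-9.2243 -2.2176 -4.2882] 0.008050106235254468
th now 1.6038666516603934 radius 0.15100684743693524
[-0.0096  0.7464  0.9887 -0.0744  1.9047 -0.1529]
```

View pics/s5.png

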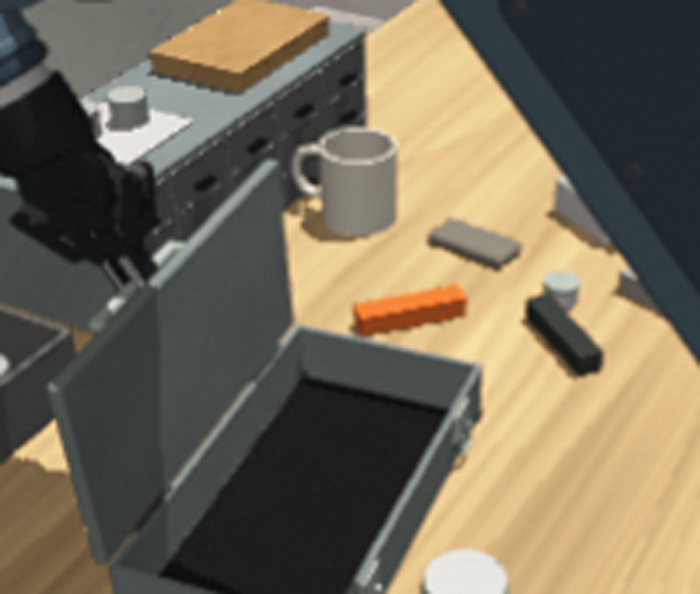

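Call:
{"op": "drive_tool", "data": {
  "rows": [
    {"turn":[0,0,0],"linear":[0,0,0],"gripper":18},
    {"turn":[0,0,0],"linear":[0,0,0],"gripper":20},
    {"turn":[0,0,0],"linear":[0,0,0],"gripper":20},
    {"turn":[0,0,0],"linear":[0,0,-10],"gripper":20},
    {"turn":[0,0,0],"linear":[0,0,-30],"gripper":20},
    {"turn":[0,0,0],"linear":[0,0,-60],"gripper":20},
    {"turn":[-0.1,0,0],"linear":[0,0,-100],"gripper":20},
    {"turn":[-0.2,0,0],"linear":[0,0,-140],"gripper":20},
    {"turn":[-0.3,0,0],"linear":[0,-20,-180],"gripper":20},
    {"turn":[-0.3,0,0],"linear":[0,-20,-180],"gripper":20}
  ]
}}

```text
t: 10.02
tcp_pos: [0.7095, 0.099, 0.3648]
orientation: [-1.981, -2.273, 0.211]
wrist_force: [0.3, -0.6, 0.1]
grip_width: 0.0199
```

```bash
python3 - <<'E'
from h import *
p,R,s=pose();print(p,s['wrist_force'],s['grip_width'])
S=cam("side"); cv2.imwrite("pics/s6.png",S["pixels"][:,:,::-1]); 
T=cam("top"); cv2.imwrite("pics/t6.png",T["pixels"][:,:,::-1]); 
for z,n in((.013,"fine_stone"),(.0125,"dressing_stick"),(.0075,"slip_stone")):
    print(n,[(d['conf'],d['at'],p2w(T,[d['at']],z)[0]) for d in robot.mark_of("top",n)])
E
```

```text
[0.7095 0.099  0.3648] [ 0.3466 -0.5788  0.0715] 0.019912781657955025
fine_stone [(0.78, [413.4, 231.7], array([ 0.3703, -0.3321,  0.013 ])), (0.57, [453.4, 250.0], array([ 0.315 , -0.4547,  0.013 ]))]
dressing_stick [(0.84, [378.8, 212.9], array([ 0.4279, -0.225 ,  0.0125])), (0.72, [367.2, 164.1], array([ 0.5818, -0.1892,  0.0125]))]
slip_stone [(0.64, [414.2, 165.0], array([ 0.5811, -0.3383,  0.0075]))]
```

View pics/s6.png

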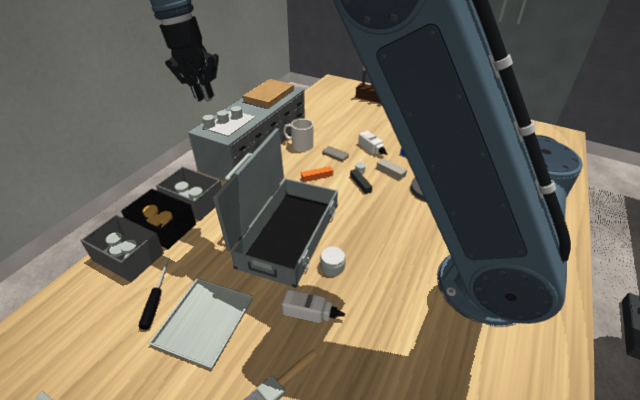

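View pics/t6.png

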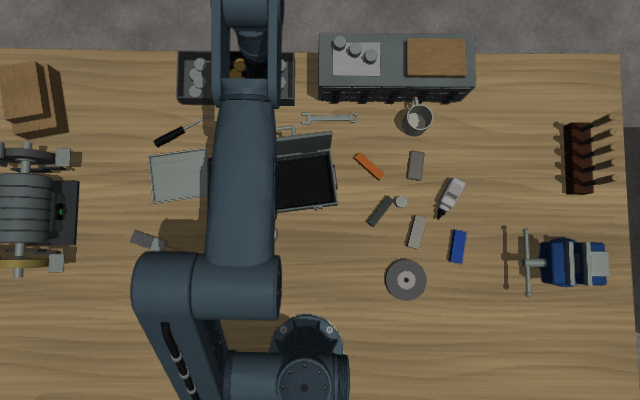

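```bash
cat > fit.py <<'E'
from h import *
from scipy.optimize import minimize
def mask(f,c,kind,half=30,k=6):
    u0,v0=int(c[0])-half,int(c[1])-half
    a=f["pixels"][v0:v0+2*half,u0:u0+2*half].astype(np.float32)
    a=cv2.resize(a,None,fx=k,fy=k,interpolation=cv2.INTER_LINEAR)
    r,g,b=a[...,0],a[...,1],a[...,2]
    warm=(r-b)/(r+g+b+1)
    m=((warm<0.09)).astype(np.uint8)
    n,l,st,ce=cv2.connectedComponentsWithStats(m)
    cl=l[half*k,half*k]
    if cl==0:
        cl=1+np.argmin(np.hypot(*(ce[1:]-half*k).T)+1e3*(st[1:,4]<1500))
    m=(l==cl).astype(np.uint8)
    return m,(u0,v0,k),a
def fitbox(f,c,dims,init,kind="",dbg=None,m=None):
    if m is None: m,tr,a=mask(f,c,kind)
    else: m,tr,a=m
    L,W,Hh=dims; u0,v0,k=tr
    box=np.array([[x,y,z] for x in(-L/2,L/2) for y in(-W/2,W/2) for z in(0,Hh)])
    def hull(p):
        co,s=np.cos(p[2]),np.sin(p[2]); P=box@np.array([[co,s,0],[-s,co,0],[0,0,1]])+[p[0],p[1],0]
        q=(w2p(f,P)-[u0,v0]+.5)*k-.5
        return cv2.convexHull(q.astype(np.float32))
    def cost(p):
        im=np.zeros(m.shape,np.uint8); cv2.fillConvexPoly(im,np.round(hull(p)*16).astype(np.int32),1,cv2.LINE_8,4)
        return 1-(im&m).sum()/((im|m).sum())
    best=None
    for y in np.arange(0,np.pi,np.pi/12):
        r=minimize(cost,[*init,y],method="Nelder-Mead",options=dict(initial_simplex=[[init[0],init[1],y],[init[0]+.01,init[1],y],[init[0],init[1]+.01,y],[init[0],init[1],y+.15]],xatol=1e-4,fatol=1e-4))
        if best is None or r.fun<best.fun: best=r
    if dbg:
        o=np.ascontiguousarray(a[...,::-1]).astype(np.uint8)
        o[m>0]=o[m>0]//2+np.array([0,60,0],np.uint8)
        cv2.polylines(o,[np.round(hull(best.x)).astype(int)],True,(0,0,255),1); cv2.imwrite(dbg,o)
    return best.x,best.fun
dims=dict(fine_stone=(.1,.036,.026),dressing_stick=(.105,.025,.025),slip_stone=(.092,.046,.015))
E
python3 - <<'E'
from fit import *
T=cam("top")
for n,c in(("fine_stone",(415,231)),("dressing_stick",(378,211)),("slip_stone",(415,166))):
    i=p2w(T,[c],.012)[0][:2]; x,e=fitbox(T,c,dims[n],i,dbg=f"pics/f_{n}.png"); print(n,x,e)
a=np.hstack([cv2.resize(cv2.imread(f"pics/f_{n}.png"),(266,266)) for n in dims]); cv2.imwrite("pics/f.png",a)
E
```

```text
fine_stone [ 0.3695 -0.3402 -0.2838] 0.061452161855540144
dressing_stick [ 0.4344 -0.2285 -0.6632] 0.07911985018726597
slip_stone [ 0.5811 -0.3416  2.9512] 0.14061937342455888
```

View pics/f.png

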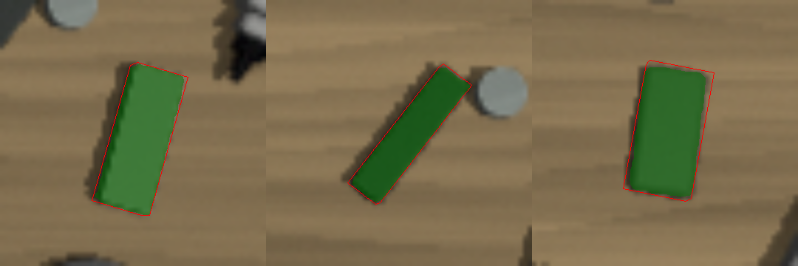

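```bash
cat >> h.py <<'E'
def plan(P,R,n,z=None,g=None):
    p,R0,_=pose(); lin,turn=to(P,R,p,R0)
    print("lin",lin,"turn",turn,"|turn|deg",np.degrees(np.linalg.norm(turn)).round(0))
    for i in range(1,n+1): print((lin*i/n).round(0),(turn*i/n).round(2))
E
python3 - <<'E'
from h import *
plan([.581,-.3415,.30],down(-1.761),11)
E
```

```text
lin [-418.9 -171.5   89.4] turn [-0.137  0.19   1.891] |turn|deg 109.0
[-38. -16.   8.] [-0.01  0.02  0.17]
[-76. -31.  16.] [-0.02  0.03  0.34]
[-114.  -47.   24.] [-0.04  0.05  0.52]
[-152.  -62.   33.] [-0.05  0.07  0.69]
[-190.  -78.   41.] [-0.06  0.09  0.86]
[-228.  -94.   49.] [-0.07  0.1   1.03]
[-267. -109.   57.] [-0.09  0.12  1.2 ]
[-305. -125.   65.] [-0.1   0.14  1.38]
[-343. -140.   73.] [-0.11  0.16  1.55]
[-381. -156.   81.] [-0.12  0.17  1.72]
[-419. -172.   89.] [-0.14  0.19  1.89]
```

Call:
{"op": "drive_tool", "data": {
  "rows": [
    {"turn":[-0.01,0.02,0.17],"linear":[-38,-16,0],"gripper":70},
    {"turn":[-0.02,0.03,0.34],"linear":[-76,-31,0],"gripper":70},
    {"turn":[-0.04,0.05,0.52],"linear":[-114,-47,10],"gripper":70},
    {"turn":[-0.05,0.07,0.69],"linear":[-152,-62,20],"gripper":70},
    {"turn":[-0.06,0.09,0.86],"linear":[-190,-78,30],"gripper":70},
    {"turn":[-0.07,0.1,1.03],"linear":[-228,-94,40],"gripper":70},
    {"turn":[-0.09,0.12,1.2],"linear":[-267,-109,50],"gripper":70},
    {"turn":[-0.1,0.14,1.38],"linear":[-305,-125,60],"gripper":70},
    {"turn":[-0.11,0.16,1.55],"linear":[-343,-140,70],"gripper":70},
    {"turn":[-0.12,0.17,1.72],"linear":[-381,-156,80],"gripper":70},
    {"turn":[-0.137,0.19,1.891],"linear":[-419,-172,89],"gripper":70},
    {"turn":[-0.137,0.19,1.891],"linear":[-419,-172,89],"gripper":70}
  ]
}}

```text
t: 11.82
tcp_pos: [0.5793, -0.3441, 0.2999]
orientation: [-3.125, 0.306, -0.0]
wrist_force: [0.5, 0.6, -0.5]
grip_width: 0.0698
```

```bash
python3 - <<'E'
from h import *
plan([.581,-.3415,.003],down(-1.761),1); print(robot.get_state()["joint_pos"])
S=cam("side");print(robot.mark_of("side","slip_stone"),w2p(S,[[.581,-.3415,.0075]])) 
S=cam("top");print(robot.mark_of("top","slip_stone"))
cv2.imwrite("pics/t7.png",S["pixels"][:,:,::-1])
E
```

```text
lin [  1.2  -2.3 296.9] turn [-0.002 -0.    -0.005] |turn|deg 0.0
[  1.  -2. 297.] [-0. -0. -0.]
[-0.7126  0.3562  1.2533  0.0017  1.5331  1.0535]
[{'at': [333.1, 153.2], 'conf': 0.75}] [[334.4044 152.9681]]
[]
```

View pics/t7.png

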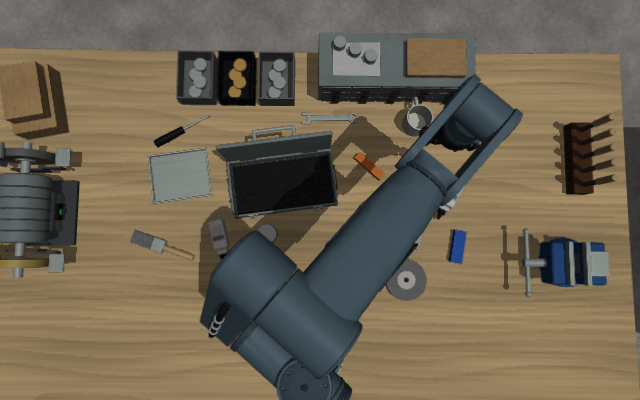

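Call:
{"op": "drive_tool", "data": {
  "rows": [
    {"turn":[0,0,0],"linear":[1,-2,62],"gripper":70},
    {"turn":[0,0,0],"linear":[1,-2,124],"gripper":70},
    {"turn":[0,0,0],"linear":[1,-2,180],"gripper":70},
    {"turn":[0,0,0],"linear":[1,-2,230],"gripper":70},
    {"turn":[0,0,0],"linear":[1,-2,265],"gripper":70},
    {"turn":[0,0,0],"linear":[1,-2,285],"gripper":70},
    {"turn":[0,0,0],"linear":[1,-2,296],"gripper":70},
    {"turn":[0,0,0],"linear":[1,-2,296],"gripper":55},
    {"turn":[0,0,0],"linear":[1,-2,296],"gripper":40},
    {"turn":[0,0,0],"linear":[1,-2,296],"gripper":40},
    {"turn":[0,0,0],"linear":[1,-2,296],"gripper":40},
    {"turn":[0,0,0],"linear":[1,-2,296],"gripper":40}
  ],
  "squeeze": 40
}}

```text
t: 13.52
tcp_pos: [0.5848, -0.3408, 0.0083]
orientation: [3.126, -0.299, 0.01]
wrist_force: [0.6, 0.2, 5.8]
grip_width: 0.0445
```

```bash
python3 - <<'E'
from h import *
p,R,s=pose();print(p,s['wrist_force'],s['grip_width'])
yaw=.137;X=np.array([np.cos(yaw),np.sin(yaw),0]);Y=np.array([-np.sin(yaw),np.cos(yaw),0]);C=np.array([.5133,.0754,0])
t=C-.012*X-.09*Y
print(t)
p0,R0,_=pose(); lin,tu=to([t[0],t[1],.20],down(-1.434)); print(lin,tu)
E
```

```text
[ 0.5848 -0.3408  0.0083] [0.6394 0.1993 5.8127] 0.04449723484496283
[ 0.5137 -0.0154  0.    ]
[-130.2 -305.9 -192.8] [ 0.002 -0.006 -0.327]
```

Call:
{"op": "drive_tool", "data": {
  "rows": [
    {"turn":[0,0,0],"linear":[0,0,-30],"gripper":40},
    {"turn":[0,0,0],"linear":[0,0,-80],"gripper":40},
    {"turn":[0,0,-0.05],"linear":[-18,-44,-130],"gripper":40},
    {"turn":[0,0,-0.1],"linear":[-37,-87,-160],"gripper":40},
    {"turn":[0,0,-0.16],"linear":[-56,-131,-190],"gripper":40},
    {"turn":[0,0,-0.22],"linear":[-74,-175,-197],"gripper":40},
    {"turn":[0,0,-0.28],"linear":[-93,-218,-197],"gripper":40},
    {"turn":[0,0,-0.327],"linear":[-112,-262,-197],"gripper":40},
    {"turn":[0,0,-0.327],"linear":[-125,-293,-197],"gripper":40},
    {"turn":[0,0,-0.327],"linear":[-130,-306,-197],"gripper":40},
    {"turn":[0,0,-0.327],"linear":[-130,-306,-197],"gripper":40}
  ]
}}

```text
t: 14.9
tcp_pos: [0.5132, -0.0145, 0.2032]
orientation: [3.133, 0.216, 0.006]
wrist_force: [0.2, 0.2, -2.0]
grip_width: 0.0445
```

```bash
python3 - <<'E'
from h import *
p,R,s=pose();print(p,s['wrist_force'],s['grip_width'])
print(to([.5137,-.0154,.013],down(-1.434)))
S=cam("side"); cv2.imwrite("pics/s8.png",S["pixels"][:,:,::-1]);
T=cam("top"); cv2.imwrite("pics/t8.png",T["pixels"][:,:,::-1]);
E
```

```text
[ 0.5132 -0.0145  0.2032] [ 0.1723  0.1577 -1.9624] 0.04445982402528004
(array([ -0.3,   0.7, 190.2]), array([ 0.001, -0.004,  0.001]))
```

View pics/s8.png

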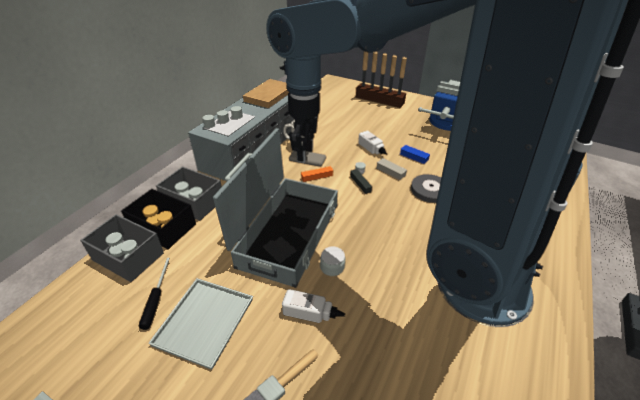

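View pics/t8.png

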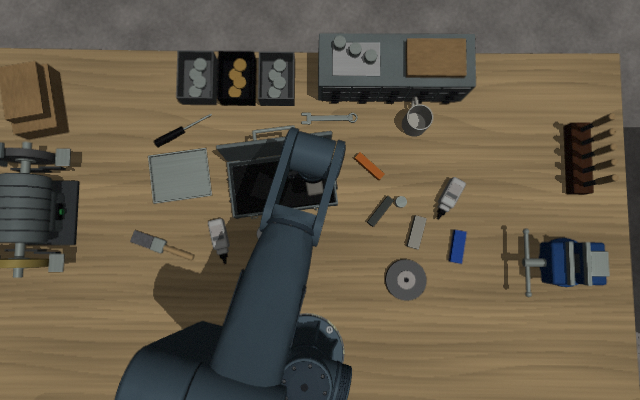

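Call:
{"op": "drive_tool", "data": {
  "rows": [
    {"turn":[0,0,0],"linear":[0,0,50],"gripper":40},
    {"turn":[0,0,0],"linear":[0,0,95],"gripper":40},
    {"turn":[0,0,0],"linear":[0,0,130],"gripper":40},
    {"turn":[0,0,0],"linear":[0,0,155],"gripper":40},
    {"turn":[0,0,0],"linear":[0,0,172],"gripper":40},
    {"turn":[0,0,0],"linear":[0,0,183],"gripper":40},
    {"turn":[0,0,0],"linear":[0,0,189],"gripper":40},
    {"turn":[0,0,0],"linear":[0,0,191],"gripper":40},
    {"turn":[0,0,0],"linear":[0,0,191],"gripper":40}
  ]
}}

```text
t: 16.12
tcp_pos: [0.5145, -0.0151, 0.0133]
orientation: [3.133, 0.215, 0.007]
wrist_force: [-3.2, -1.0, 3.4]
grip_width: 0.0444
```

Call:
{"op": "drive_tool", "data": {
  "rows": [
    {"turn":[0,0,0],"linear":[0,0,0],"gripper":55},
    {"turn":[0,0,0],"linear":[0,0,0],"gripper":62},
    {"turn":[0,0,0],"linear":[0,0,0],"gripper":62},
    {"turn":[0,0,0],"linear":[0,0,-30],"gripper":62},
    {"turn":[0,0,0],"linear":[0,0,-80],"gripper":62},
    {"turn":[0,0,0],"linear":[0,0,-130],"gripper":62},
    {"turn":[0,0,0],"linear":[0,0,-180],"gripper":62},
    {"turn":[0,0,0],"linear":[0,0,-190],"gripper":62}
  ]
}}

```text
t: 17.12
tcp_pos: [0.5155, -0.0153, 0.2063]
orientation: [3.131, 0.214, 0.017]
wrist_force: [0.2, 0.7, -0.1]
grip_width: 0.0616
```

```bash
python3 - <<'E'
from fit import *
T=cam("top")
for n,c in(("fine_stone",(415,231)),("dressing_stick",(378,211))):
    i=p2w(T,[c],.012)[0][:2]; x,e=fitbox(T,c,dims[n],i,dbg=f"pics/f_{n}.png"); print(n,x,e)
j=x[2]%np.pi-np.pi/2-np.pi; j=x[2]-np.pi/2; print(j)
d=np.array([np.cos(x[2]),np.sin(x[2])]); t=x[:2]-.008*d
print(t); plan([*t,.2],down(j),7)
S=cam("side"); cv2.imwrite("pics/s9.png",S["pixels"][:,:,::-1]);
E
```

```text
fine_stone [ 0.3696 -0.3401 -0.2678] 0.06471737349549433
dressing_stick [ 0.4339 -0.2285 -0.6636] 0.08593603890031798
-2.2344078006960952
[ 0.4276 -0.2235]
lin [-115.   194.5    5. ] turn [-0.001 -0.01   0.8  ] |turn|deg 46.0
[-16.  28.   1.] [-0.   -0.    0.11]
[-33.  56.   1.] [-0.   -0.    0.23]
[-49.  83.   2.] [-0.   -0.    0.34]
[-66. 111.   3.] [-0.   -0.01  0.46]
[-82. 139.   4.] [-0.   -0.01  0.57]
[-99. 167.   4.] [-0.   -0.01  0.69]
[-115.  194.    5.] [-0.   -0.01  0.8 ]
```

View pics/s9.png

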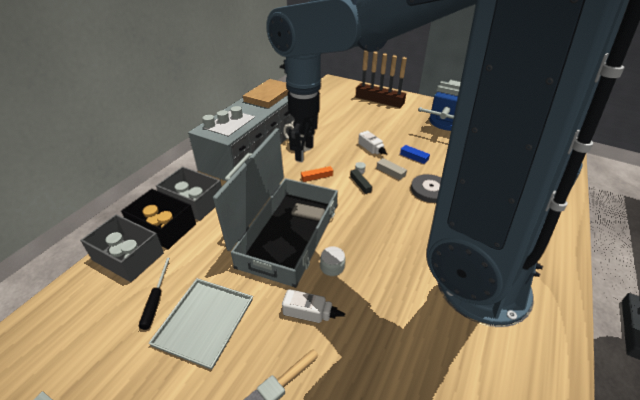

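Call:
{"op": "drive_tool", "data": {
  "rows": [
    {"turn":[0,0,0.11],"linear":[-16,28,0],"gripper":50},
    {"turn":[0,0,0.23],"linear":[-33,56,0],"gripper":50},
    {"turn":[0,0,0.34],"linear":[-49,83,0],"gripper":50},
    {"turn":[0,-0.01,0.46],"linear":[-66,111,0],"gripper":50},
    {"turn":[0,-0.01,0.57],"linear":[-82,139,5],"gripper":50},
    {"turn":[0,-0.01,0.69],"linear":[-99,167,20],"gripper":50},
    {"turn":[0,-0.01,0.8],"linear":[-115,195,60],"gripper":50},
    {"turn":[0,-0.01,0.8],"linear":[-115,195,100],"gripper":50},
    {"turn":[0,-0.01,0.8],"linear":[-115,195,130],"gripper":50},
    {"turn":[0,-0.01,0.8],"linear":[-115,195,130],"gripper":50}
  ]
}}

```text
t: 18.48
tcp_pos: [0.4232, -0.2212, 0.0678]
orientation: [-2.966, 1.022, 0.023]
wrist_force: [-0.4, 0.1, 1.1]
grip_width: 0.0497
```

```bash
python3 - <<'E'
from h import *
p,R,s=pose();print(p)
print(to([.4276,-.2235,.006],down(-2.2344)))
S=cam("side"); cv2.imwrite("pics/s10.png",cv2.resize(S["pixels"][100:220,290:470,::-1],None,fx=4,fy=4,interpolation=2));
E
```

```text
[ 0.4232 -0.2212  0.0678]
(array([ 5.8, -0.9, 61.7]), array([ 0.001,  0.015, -0.   ]))
```

View pics/s10.png

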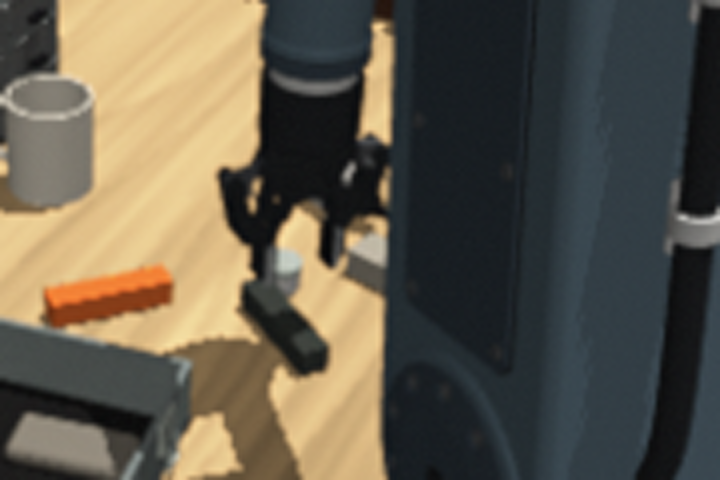

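Call:
{"op": "drive_tool", "data": {
  "rows": [
    {"turn":[0,0.01,0],"linear":[3,-1,25],"gripper":50},
    {"turn":[0,0.01,0],"linear":[3,-1,45],"gripper":50},
    {"turn":[0,0.01,0],"linear":[3,-1,57],"gripper":50},
    {"turn":[0,0.01,0],"linear":[3,-1,61],"gripper":50},
    {"turn":[0,0.01,0],"linear":[3,-1,61],"gripper":35},
    {"turn":[0,0.01,0],"linear":[3,-1,61],"gripper":18},
    {"turn":[0,0.01,0],"linear":[3,-1,61],"gripper":18},
    {"turn":[0,0.01,0],"linear":[3,-1,61],"gripper":18},
    {"turn":[0,0.01,0],"linear":[3,-1,61],"gripper":18},
    {"turn":[0,0.01,0],"linear":[3,-1,31],"gripper":18},
    {"turn":[0,0.01,0],"linear":[3,-1,-20],"gripper":18},
    {"turn":[0,0.01,0],"linear":[3,-1,-80],"gripper":18}
  ]
}}

```text
t: 20.02
tcp_pos: [0.4287, -0.224, 0.1521]
orientation: [2.969, -1.023, 0.001]
wrist_force: [1.1, -0.4, -1.5]
grip_width: 0.0238
```

```bash
python3 - <<'E'
from h import *
p,R,s=pose();print(p,s['grip_width'])
yaw=.137;X=np.array([np.cos(yaw),np.sin(yaw),0]);Y=np.array([-np.sin(yaw),np.cos(yaw),0]);C=np.array([.5133,.0754,0])
t=C-.012*X; print(t)
plan([*t[:2],.2],down(-1.434),7)
S=cam("side"); cv2.imwrite("pics/s11.png",cv2.resize(S["pixels"][80:220,260:470,::-1],None,fx=3.5,fy=3.5,interpolation=2));
E
```

```text
[ 0.4287 -0.224   0.1521] 0.023829868034718232
[0.5014 0.0738 0.    ]
lin [-126.1 -279.3  -48.3] turn [ 0.002 -0.    -0.8  ] |turn|deg 46.0
[-18. -40.  -7.] [ 0.   -0.   -0.11]
[-36. -80. -14.] [ 0.   -0.   -0.23]
[ -54. -120.  -21.] [ 0.   -0.   -0.34]
[ -72. -160.  -28.] [ 0.   -0.   -0.46]
[ -90. -200.  -34.] [ 0.   -0.   -0.57]
[-108. -239.  -41.] [ 0.   -0.   -0.69]
[-126. -279.  -48.] [ 0.  -0.  -0.8]
```

View pics/s11.png

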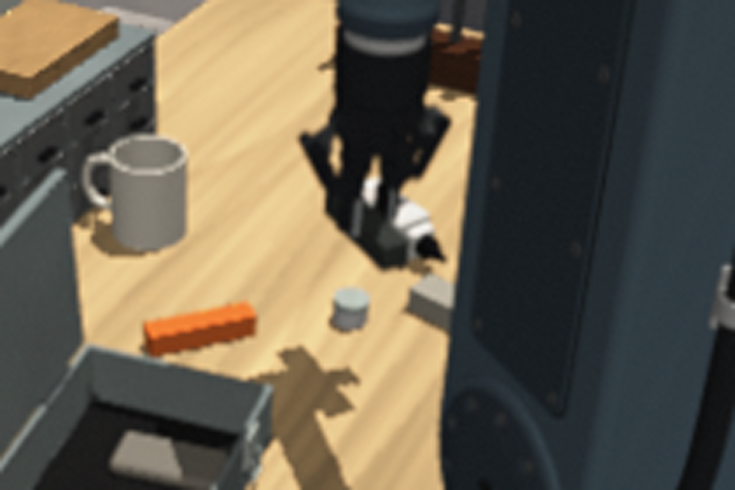

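Call:
{"op": "drive_tool", "data": {
  "rows": [
    {"turn":[0,0,-0.11],"linear":[-18,-40,-20],"gripper":18},
    {"turn":[0,0,-0.23],"linear":[-36,-80,-40],"gripper":18},
    {"turn":[0,0,-0.34],"linear":[-54,-120,-48],"gripper":18},
    {"turn":[0,0,-0.46],"linear":[-72,-160,-48],"gripper":18},
    {"turn":[0,0,-0.57],"linear":[-90,-200,-48],"gripper":18},
    {"turn":[0,0,-0.69],"linear":[-108,-239,-48],"gripper":18},
    {"turn":[0,0,-0.8],"linear":[-122,-270,-48],"gripper":18},
    {"turn":[0,0,-0.8],"linear":[-126,-279,-20],"gripper":18},
    {"turn":[0,0,-0.8],"linear":[-126,-279,20],"gripper":18},
    {"turn":[0,0,-0.8],"linear":[-126,-279,60],"gripper":18},
    {"turn":[0,0,-0.8],"linear":[-126,-279,90],"gripper":18},
    {"turn":[0,0,-0.8],"linear":[-126,-279,90],"gripper":18}
  ]
}}

```text
t: 21.58
tcp_pos: [0.4998, 0.0723, 0.0582]
orientation: [3.131, 0.214, -0.007]
wrist_force: [-0.3, -0.2, -0.9]
grip_width: 0.0237
```

```bash
python3 - <<'E'
from h import *
p,R,s=pose();print(p,s['grip_width'])
print(to([.5014,.0738,.012],down(-1.434)))
S=cam("side"); cv2.imwrite("pics/s12.png",cv2.resize(S["pixels"][80:280,200:400,::-1],None,fx=3,fy=3,interpolation=2));
E
```

```text
[0.4998 0.0723 0.0582] 0.023745182698595185
(array([ 2. , -1.3, 46.2]), array([ 0.003,  0.004, -0.   ]))
```

View pics/s12.png

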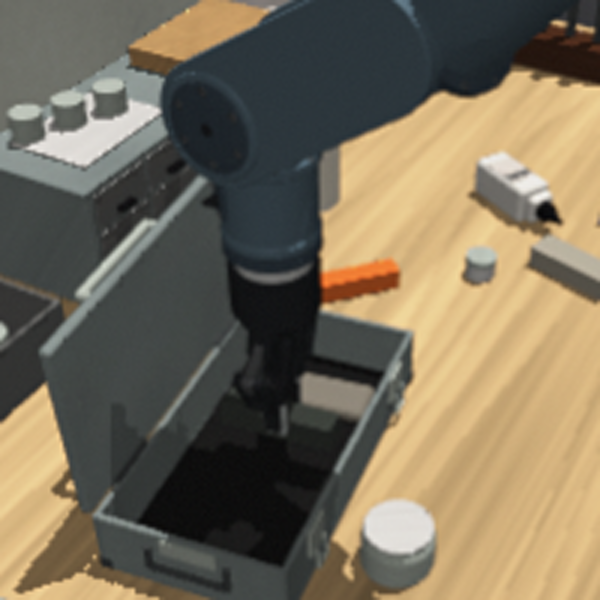

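Call:
{"op": "drive_tool", "data": {
  "rows": [
    {"turn":[0,0,0],"linear":[1,-1,20],"gripper":18},
    {"turn":[0,0,0],"linear":[1,-1,35],"gripper":18},
    {"turn":[0,0,0],"linear":[1,-1,43],"gripper":18},
    {"turn":[0,0,0],"linear":[1,-1,46],"gripper":18},
    {"turn":[0,0,0],"linear":[1,-1,47],"gripper":18},
    {"turn":[0,0,0],"linear":[1,-1,47],"gripper":18}
  ]
}}

```text
t: 22.38
tcp_pos: [0.5035, 0.073, 0.0167]
orientation: [3.13, 0.215, 0.001]
wrist_force: [-13.4, -1.0, 26.5]
grip_width: 0.0239
```

Call:
{"op": "drive_tool", "data": {
  "rows": [
    {"turn":[0,0,0],"linear":[0,0,-4],"gripper":18},
    {"turn":[0,0,0],"linear":[0,0,-5],"gripper":40},
    {"turn":[0,0,0],"linear":[0,0,-5],"gripper":45},
    {"turn":[0,0,0],"linear":[0,0,-30],"gripper":50},
    {"turn":[0,0,0],"linear":[0,0,-80],"gripper":60},
    {"turn":[0,0,0],"linear":[0,0,-130],"gripper":60},
    {"turn":[0,0,0],"linear":[0,0,-180],"gripper":60},
    {"turn":[0,0,0],"linear":[0,0,-190],"gripper":60}
  ]
}}

```text
t: 23.38
tcp_pos: [0.5054, 0.0736, 0.2078]
orientation: [3.129, 0.214, 0.014]
wrist_force: [0.4, -0.5, 0.2]
grip_width: 0.0598
```

```bash
python3 - <<'E'
from fit import *
T=cam("top")
n,c=("fine_stone",(415,231))
i=p2w(T,[c],.012)[0][:2]; x,e=fitbox(T,c,dims[n],i,dbg=f"pics/f_{n}.png"); print(n,x,e)
j=x[2]-np.pi/2; print(j)
plan([x[0],x[1],.2],down(j),8)
S=cam("side"); cv2.imwrite("pics/s13.png",S["pixels"][:,:,::-1]); cv2.imwrite("pics/t13.png",T["pixels"][:,:,::-1])
E
```

```text
fine_stone [ 0.3695 -0.3406  2.8642] 0.06457099659821086
1.2933902546183953
lin [-190.5  391.9    7.7] turn [ 0.011  0.005 -2.727] |turn|deg 156.0
[-24.  49.   1.] [ 0.    0.   -0.34]
[-48.  98.   2.] [ 0.    0.   -0.68]
[-71. 147.   3.] [ 0.    0.   -1.02]
[-95. 196.   4.] [ 0.01  0.   -1.36]
[-119.  245.    5.] [ 0.01  0.   -1.7 ]
[-143.  294.    6.] [ 0.01  0.   -2.05]
[-167.  343.    7.] [ 0.01  0.   -2.39]
[-190.  392.    8.] [ 0.01  0.   -2.73]
```

View pics/s13.png

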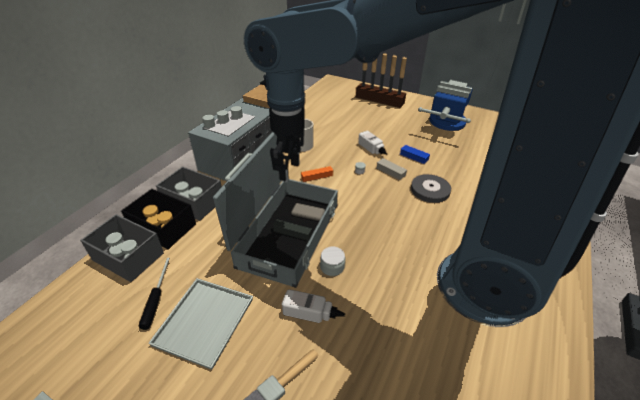

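View pics/t13.png

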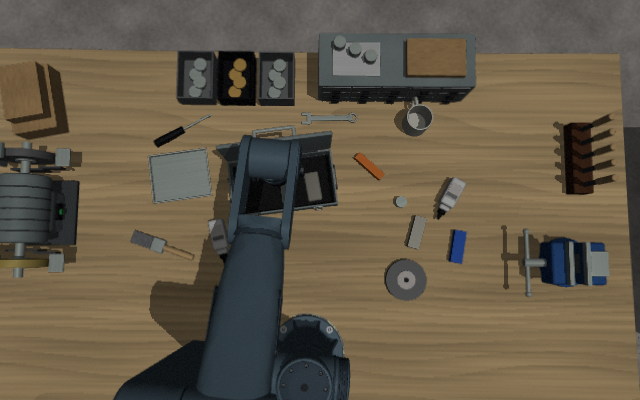

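Call:
{"op": "drive_tool", "data": {
  "rows": [
    {"turn":[0.01,0,0.05],"linear":[-24,49,0],"gripper":60},
    {"turn":[0.01,0,0.1],"linear":[-48,98,0],"gripper":60},
    {"turn":[0.01,0,0.15],"linear":[-71,147,0],"gripper":60},
    {"turn":[0.01,0,0.2],"linear":[-95,196,0],"gripper":60},
    {"turn":[0.01,0,0.25],"linear":[-119,245,5],"gripper":60},
    {"turn":[0.01,0,0.31],"linear":[-143,294,8],"gripper":60},
    {"turn":[0.01,0,0.36],"linear":[-167,343,20],"gripper":60},
    {"turn":[0.01,0,0.414],"linear":[-190,392,60],"gripper":60},
    {"turn":[0.01,0,0.414],"linear":[-190,392,100],"gripper":60},
    {"turn":[0.01,0,0.414],"linear":[-190,392,130],"gripper":60},
    {"turn":[0.01,0,0.414],"linear":[-190,392,140],"gripper":60},
    {"turn":[0.01,0,0.414],"linear":[-190,392,140],"gripper":60}
  ]
}}

```text
t: 24.98
tcp_pos: [0.368, -0.3399, 0.0639]
orientation: [-3.103, 0.433, -0.0]
wrist_force: [-0.0, -0.3, 0.8]
grip_width: 0.0596
```

```bash
python3 - <<'E'
from h import *
p,R,s=pose();print(p)
print(to([.3695,-.3406,.009],down(-1.848)))
S=cam("side"); print(w2p(S,[[.3695,-.3406,.013]]),robot.mark_of("side","fine_stone"))
E
```

```text
[ 0.368  -0.3399  0.0639]
(array([ 1.7,  0.7, 54.9]), array([-0.009,  0.001,  0.   ]))
[[390.3111 168.3493]] [{'at': [391.2, 169.5], 'conf': 0.51}]
```

Call:
{"op": "drive_tool", "data": {
  "rows": [
    {"turn":[0,0,0],"linear":[2,1,25],"gripper":60},
    {"turn":[0,0,0],"linear":[2,1,43],"gripper":60},
    {"turn":[0,0,0],"linear":[2,1,52],"gripper":60},
    {"turn":[0,0,0],"linear":[2,1,55],"gripper":60},
    {"turn":[0,0,0],"linear":[2,1,55],"gripper":40},
    {"turn":[0,0,0],"linear":[2,1,55],"gripper":28},
    {"turn":[0,0,0],"linear":[2,1,55],"gripper":28},
    {"turn":[0,0,0],"linear":[2,1,55],"gripper":28},
    {"turn":[0,0,0],"linear":[2,1,55],"gripper":28},
    {"turn":[0,0,0],"linear":[2,1,25],"gripper":28},
    {"turn":[0,0,0],"linear":[2,1,-30],"gripper":28},
    {"turn":[0,0,0],"linear":[2,1,-90],"gripper":28}
  ]
}}

```text
t: 26.58
tcp_pos: [0.3691, -0.3421, 0.1556]
orientation: [-3.103, 0.433, -0.0]
wrist_force: [1.7, -0.4, -3.3]
grip_width: 0.0348
```

```bash
python3 - <<'E'
from h import *
p,R,s=pose();print(p,s['grip_width'])
yaw=.137;X=np.array([np.cos(yaw),np.sin(yaw),0]);Y=np.array([-np.sin(yaw),np.cos(yaw),0]);C=np.array([.5133,.0754,0])
t=C-.012*X+.09*Y; print(t)
plan([*t[:2],.2],down(-1.434),9)
E
```

```text
[ 0.3691 -0.3421  0.1556] 0.03482193600934796
[0.4891 0.1629 0.    ]
lin [ -23.  -518.9  -40.1] turn [-0.008 -0.001 -0.414] |turn|deg 24.0
[ -3. -58.  -4.] [-0.   -0.   -0.05]
[  -5. -115.   -9.] [-0.   -0.   -0.09]
[  -8. -173.  -13.] [-0.   -0.   -0.14]
[ -10. -231.  -18.] [-0.   -0.   -0.18]
[ -13. -288.  -22.] [-0.   -0.   -0.23]
[ -15. -346.  -27.] [-0.01 -0.   -0.28]
[ -18. -404.  -31.] [-0.01 -0.   -0.32]
[ -20. -461.  -36.] [-0.01 -0.   -0.37]
[ -23. -519.  -40.] [-0.01 -0.   -0.41]
```

Call:
{"op": "drive_tool", "data": {
  "rows": [
    {"turn":[0,0,-0.05],"linear":[-3,-40,-20],"gripper":28},
    {"turn":[0,0,-0.09],"linear":[-5,-90,-40],"gripper":28},
    {"turn":[0,0,-0.14],"linear":[-8,-145,-40],"gripper":28},
    {"turn":[0,0,-0.18],"linear":[-10,-200,-40],"gripper":28},
    {"turn":[0,0,-0.23],"linear":[-13,-255,-40],"gripper":28},
    {"turn":[0,0,-0.28],"linear":[-15,-310,-40],"gripper":28},
    {"turn":[0,0,-0.32],"linear":[-18,-365,-40],"gripper":28},
    {"turn":[0,0,-0.37],"linear":[-20,-420,-40],"gripper":28},
    {"turn":[0,0,-0.414],"linear":[-23,-470,-40],"gripper":28},
    {"turn":[0,0,-0.414],"linear":[-23,-505,-40],"gripper":28},
    {"turn":[0,0,-0.414],"linear":[-23,-519,-20],"gripper":28},
    {"turn":[0,0,-0.414],"linear":[-23,-519,-20],"gripper":28}
  ]
}}

```text
t: 28.08
tcp_pos: [0.488, 0.163, 0.1765]
orientation: [-3.128, -0.217, 0.002]
wrist_force: [-0.0, -1.0, -4.0]
grip_width: 0.035
```

```bash
python3 - <<'E'
from h import *
p,R,s=pose();print(p,s['grip_width'])
print(to([.4891,.1629,.016],down(-1.434)))
S=cam("side"); cv2.imwrite("pics/s14.png",cv2.resize(S["pixels"][40:300,180:440,::-1],None,fx=2.3,fy=2.3,interpolation=2));
E
```

```text
[0.488  0.163  0.1765] 0.035048822836624194
(array([  1.2,   1.1, 160.5]), array([-0.006,  0.001,  0.002]))
```

View pics/s14.png

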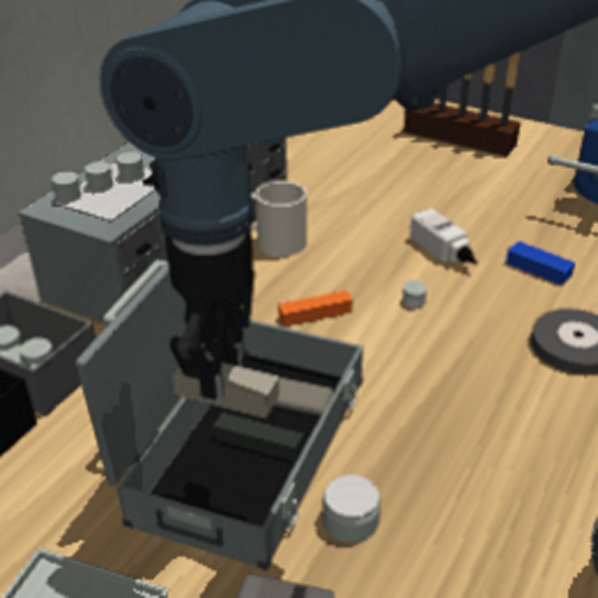

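Call:
{"op": "drive_tool", "data": {
  "rows": [
    {"turn":[0,0,0],"linear":[1,1,40],"gripper":28},
    {"turn":[0,0,0],"linear":[1,1,80],"gripper":28},
    {"turn":[0,0,0],"linear":[1,1,110],"gripper":28},
    {"turn":[0,0,0],"linear":[1,1,130],"gripper":28},
    {"turn":[0,0,0],"linear":[1,1,145],"gripper":28},
    {"turn":[0,0,0],"linear":[1,1,155],"gripper":28},
    {"turn":[0,0,0],"linear":[1,1,160],"gripper":28},
    {"turn":[0,0,0],"linear":[1,1,161],"gripper":28},
    {"turn":[0,0,0],"linear":[1,1,161],"gripper":28}
  ]
}}

```text
t: 29.25
tcp_pos: [0.4919, 0.1625, 0.0181]
orientation: [-3.128, -0.214, -0.007]
wrist_force: [-0.8, -1.1, -2.5]
grip_width: 0.0348
```

Call:
{"op": "drive_tool", "data": {
  "rows": [
    {"turn":[0,0,0],"linear":[0,0,1],"gripper":28},
    {"turn":[0,0,0],"linear":[0,0,2],"gripper":28},
    {"turn":[0,0,0],"linear":[0,0,3],"gripper":28},
    {"turn":[0,0,0],"linear":[0,0,3],"gripper":28}
  ]
}}

```text
t: 29.75
tcp_pos: [0.4918, 0.1625, 0.016]
orientation: [-3.128, -0.214, -0.005]
wrist_force: [-5.7, -1.1, 11.1]
grip_width: 0.0348
```

Contact with the floor. Now I'll release and rise.

Call:
{"op": "drive_tool", "data": {
  "rows": [
    {"turn":[0,0,0],"linear":[0,0,-2],"gripper":28},
    {"turn":[0,0,0],"linear":[0,0,-2],"gripper":48},
    {"turn":[0,0,0],"linear":[0,0,-2],"gripper":52},
    {"turn":[0,0,0],"linear":[0,0,-30],"gripper":55},
    {"turn":[0,0,0],"linear":[0,0,-80],"gripper":60},
    {"turn":[0,0,0],"linear":[0,0,-135],"gripper":60},
    {"turn":[0,0,0],"linear":[0,0,-190],"gripper":60},
    {"turn":[0,0,0],"linear":[0,0,-240],"gripper":40},
    {"turn":[0,0,0],"linear":[0,0,-290],"gripper":30},
    {"turn":[0,0,0],"linear":[0,0,-320],"gripper":30},
    {"turn":[0,0,0],"linear":[0,0,-320],"gripper":30}
  ]
}}

```text
t: 31.12
tcp_pos: [0.4919, 0.1606, 0.3375]
orientation: [-3.128, -0.214, -0.015]
wrist_force: [-0.5, 0.7, 0.1]
grip_width: 0.0301
```

```bash
python3 - <<'E'
from ov import *
p,R,s=pose();print(p,s['joint_pos'])
S=cam("side"); T=cam("top"); cv2.imwrite("pics/t15.png",T["pixels"][:,:,::-1]); cv2.imwrite("pics/s15.png",S["pixels"][:,:,::-1])
a=robot.mark_of("top","lid_handle");b=robot.mark_of("side","lid_handle");print(a,b)
if a and b: print(tri([T,S],[a[0]['at'],b[0]['at']]))
E
```

```text
[0.4919 0.1606 0.3375] [ 0.0822 -0.0283  1.6176  0.0059  1.5429  1.5162]
[{'at': [403.9, 282.7], 'conf': 0.3}, {'at': [180.8, 128.6], 'conf': 0.29}] [{'at': [239.3, 166.8], 'conf': 0.87}]
[ 0.4072 -0.0376  0.3083]
```

View pics/s15.png

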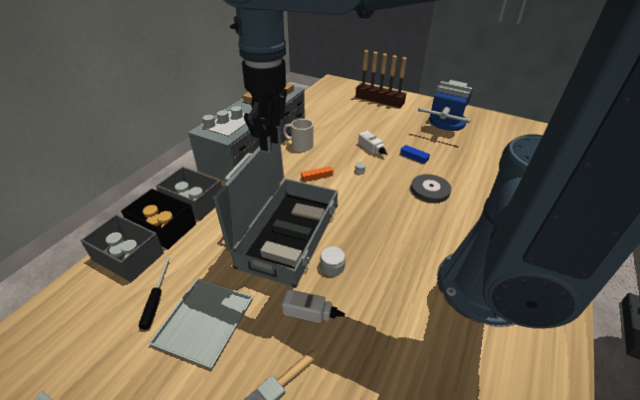

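View pics/t15.png

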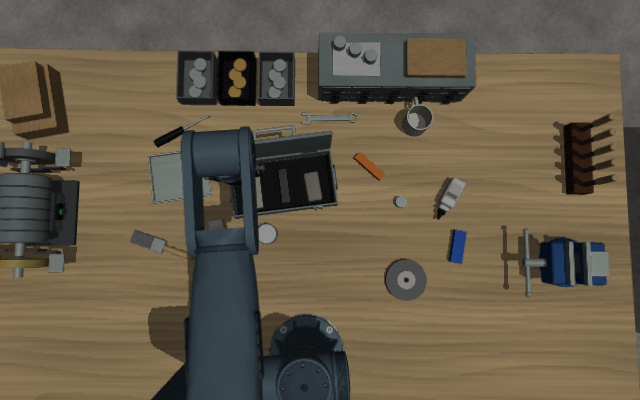

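```bash
python3 - <<'E'
from h import *
S=cam("side")
Rg=Ro.from_rotvec([-1.815,-2.081,.536]); pg=np.array([.639,.0892,.1876]); z=Rg.as_matrix()[:,2]; print(z)
print(w2p(S,[pg-z*.019]),robot.mark_of("side","lid_handle"))
plan([.70,.098,.36],Ro.from_rotvec([-1.981,-2.273,.211]),9)
E
```

```text
[-0.4782 -0.0661 -0.8758]
[[237.6508 162.8196]] [{'at': [236.5, 164.2], 'conf': 0.74}, {'at': [158.4, 294.2], 'conf': 0.66}]
lin [199.7  90.3 -27.5] turn [ 0.139 -0.151 -1.566] |turn|deg 90.0
[22. 10. -3.] [ 0.02 -0.02 -0.17]
[44. 20. -6.] [ 0.03 -0.03 -0.35]
[67. 30. -9.] [ 0.05 -0.05 -0.52]
[ 89.  40. -12.] [ 0.06 -0.07 -0.7 ]
[111.  50. -15.] [ 0.08 -0.08 -0.87]
[133.  60. -18.] [ 0.09 -0.1  -1.04]
[155.  70. -21.] [ 0.11 -0.12 -1.22]
[178.  80. -24.] [ 0.12 -0.13 -1.39]
[200.  90. -28.] [ 0.14 -0.15 -1.57]
```

Call:
{"op": "drive_tool", "data": {
  "rows": [
    {"turn":[0.02,-0.02,-0.17],"linear":[22,10,-10],"gripper":24},
    {"turn":[0.03,-0.03,-0.35],"linear":[44,20,-20],"gripper":24},
    {"turn":[0.05,-0.05,-0.52],"linear":[67,30,-30],"gripper":24},
    {"turn":[0.06,-0.07,-0.7],"linear":[89,40,-30],"gripper":24},
    {"turn":[0.08,-0.08,-0.87],"linear":[111,50,-30],"gripper":24},
    {"turn":[0.09,-0.1,-1.04],"linear":[133,60,-30],"gripper":24},
    {"turn":[0.11,-0.12,-1.22],"linear":[155,70,-30],"gripper":24},
    {"turn":[0.12,-0.13,-1.39],"linear":[178,80,-30],"gripper":24},
    {"turn":[0.139,-0.151,-1.566],"linear":[200,90,-28],"gripper":24},
    {"turn":[0.139,-0.151,-1.566],"linear":[200,90,-28],"gripper":24}
  ]
}}

```text
t: 32.67
tcp_pos: [0.7014, 0.0979, 0.3591]
orientation: [-1.981, -2.271, 0.213]
wrist_force: [0.6, 0.4, -1.0]
grip_width: 0.0241
```

```bash
python3 - <<'E'
from h import *
Rg=Ro.from_rotvec([-1.815,-2.081,.536]); pg=np.array([.639,.0892,.1876]); z=Rg.as_matrix()[:,2]
plan(pg-z*.06,Rg,4); plan(pg,Rg,1)
S=cam("side"); T=cam("top"); cv2.imwrite("pics/s16.png",cv2.resize(S["pixels"][50:250,150:350,::-1],None,fx=3,fy=3))
a=robot.mark_of("top","lid_handle");b=robot.mark_of("side","lid_handle");print(a,b); print(pg-z*.019,w2p(S,[pg-z*.019]),w2p(T,[pg-z*.019]))
E
```

```text
lin [  0.1 -11.6 123.2] turn [ 0.318  0.001 -0.001] |turn|deg 18.0
[ 0. -3. 31.] [ 0.08  0.   -0.  ]
[ 0. -6. 62.] [ 0.16  0.   -0.  ]
[ 0. -9. 92.] [ 0.24  0.   -0.  ]
[  0. -12. 123.] [ 0.32  0.   -0.  ]
lin [  0.1 -30.3 180.2] turn [ 0.318  0.001 -0.001] |turn|deg 18.0
[  0. -30. 180.] [ 0.32  0.   -0.  ]
[{'at': [275.0, 128.1], 'conf': 0.63}] [{'at': [238.2, 166.7], 'conf': 0.59}]
[0.6481 0.0905 0.2042] [[237.6508 162.8196]] [[274.4329 128.2021]]
```

View pics/s16.png

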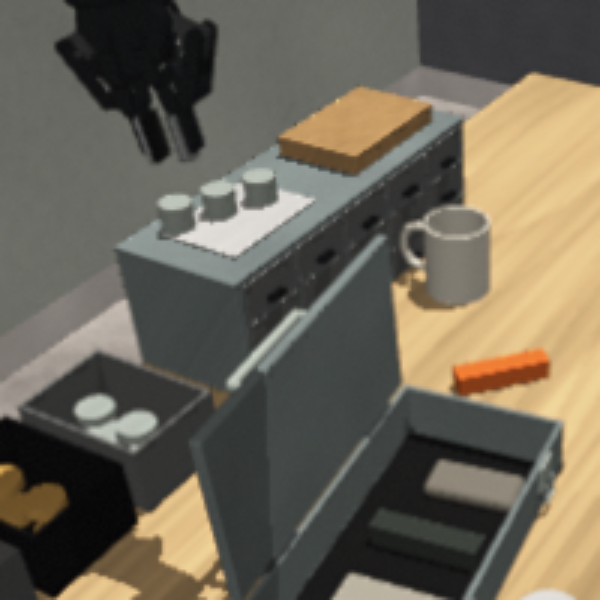

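Call:
{"op": "drive_tool", "data": {
  "rows": [
    {"turn":[0.11,0,0],"linear":[0,-4,40],"gripper":22},
    {"turn":[0.22,0,0],"linear":[0,-8,80],"gripper":22},
    {"turn":[0.318,0,0],"linear":[0,-12,123],"gripper":22},
    {"turn":[0.318,0,0],"linear":[0,-18,142],"gripper":22},
    {"turn":[0.318,0,0],"linear":[0,-24,161],"gripper":22},
    {"turn":[0.318,0,0],"linear":[0,-29,176],"gripper":22},
    {"turn":[0.318,0,0],"linear":[0,-30,180],"gripper":22},
    {"turn":[0.318,0,0],"linear":[0,-30,180],"gripper":22}
  ]
}}

```text
t: 33.88
tcp_pos: [0.6395, 0.0898, 0.1921]
orientation: [-1.819, -2.086, 0.532]
wrist_force: [-0.3, 0.6, 0.3]
grip_width: 0.0219
```

Call:
{"op": "drive_tool", "data": {
  "rows": [
    {"turn":[0,0,0],"linear":[0,0,0],"gripper":5},
    {"turn":[0,0,0],"linear":[0,0,0],"gripper":5},
    {"turn":[0,0,0],"linear":[0,0,0],"gripper":5},
    {"turn":[0,0,0],"linear":[0,0,0],"gripper":5}
  ]
}}

```text
t: 34.38
tcp_pos: [0.6405, 0.0897, 0.1921]
orientation: [-1.819, -2.087, 0.53]
wrist_force: [4.6, 1.5, 2.5]
grip_width: 0.0081
```

```bash
python3 arc.py 1.0 10 -0.2 .1495; python3 - <<'E'
from h import *
S=cam("side"); cv2.imwrite("pics/s17.png",cv2.resize(S["pixels"][50:250,150:350,::-1],None,fx=3,fy=3))
E
```

```text
[0.6405 0.0897 0.1921] [4.5768 1.5263 2.4992] 0.008117513033856766
th now 1.6026353383117136 radius 0.15571609498305086
1.54 [ 0. -8.  8.] [-0.02  0.    0.  ]
1.48 [  0. -16.  10.] [-0.04  0.    0.  ]
1.42 [  0. -24.  13.] [-0.06  0.    0.  ]
1.36 [  0. -32.  16.] [-0.08  0.    0.  ]
1.3 [  0. -40.  20.] [-0.1  0.   0. ]
1.24 [  0. -48.  24.] [-0.12  0.    0.  ]
1.18 [  0. -55.  28.] [-0.14  0.    0.  ]
1.12 [  0. -62.  34.] [-0.16  0.    0.  ]
1.06 [  0. -68.  39.] [-0.18  0.    0.  ]
1.0 [  0. -75.  45.] [-0.2  0.   0. ]
```

View pics/s17.png

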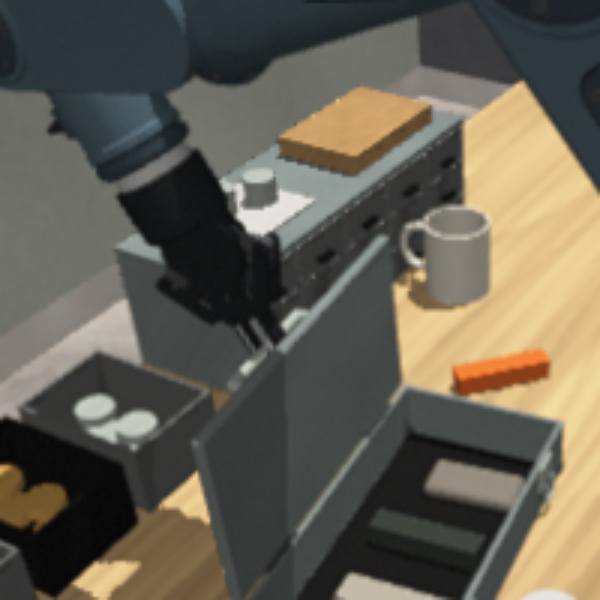

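Call:
{"op": "drive_tool", "data": {
  "rows": [
    {"turn":[-0.027,0,0],"linear":[0,-8,3],"gripper":5},
    {"turn":[-0.055,0,0],"linear":[0,-16,6],"gripper":5},
    {"turn":[-0.082,0,0],"linear":[0,-24,8],"gripper":5},
    {"turn":[-0.109,0,0],"linear":[0,-32,11],"gripper":5},
    {"turn":[-0.136,0,0],"linear":[0,-40,15],"gripper":5},
    {"turn":[-0.164,0,0],"linear":[0,-47,19],"gripper":5}
  ]
}}

```text
t: 35.17
tcp_pos: [0.5917, 0.083, 0.1988]
orientation: [-1.909, -2.191, 0.364]
wrist_force: [6.4, 2.7, 5.4]
grip_width: 0.0082
```

```bash
OFF=.0145 python3 arc.py 0.6 11 -0.25 .149; python3 - <<'E'
from h import *
S=cam("side"); cv2.imwrite("pics/s18.png",cv2.resize(S["pixels"][50:250,150:350,::-1],None,fx=3,fy=3))
E
```

```text
[0.5917 0.083  0.1988] [6.386  2.6807 5.4471] 0.008239476462651203
th now 1.2514198840454085 radius 0.15052764624808343
1.19 [ 0. -7.  5.] [-0.023  0.     0.   ]
1.13 [  0. -15.   8.] [-0.045  0.     0.   ]
1.07 [  0. -23.  12.] [-0.068  0.     0.   ]
1.01 [  0. -30.  17.] [-0.091  0.     0.   ]
0.96 [  0. -37.  22.] [-0.114  0.     0.   ]
0.9 [  0. -43.  27.] [-0.136  0.     0.   ]
0.84 [  0. -50.  33.] [-0.159  0.     0.   ]
0.78 [  0. -56.  39.] [-0.182  0.     0.   ]
0.72 [  0. -61.  46.] [-0.205  0.     0.   ]
0.66 [  0. -66.  53.] [-0.227  0.     0.   ]
0.6 [  0. -71.  60.] [-0.25   0.     0.001]
```

View pics/s18.png

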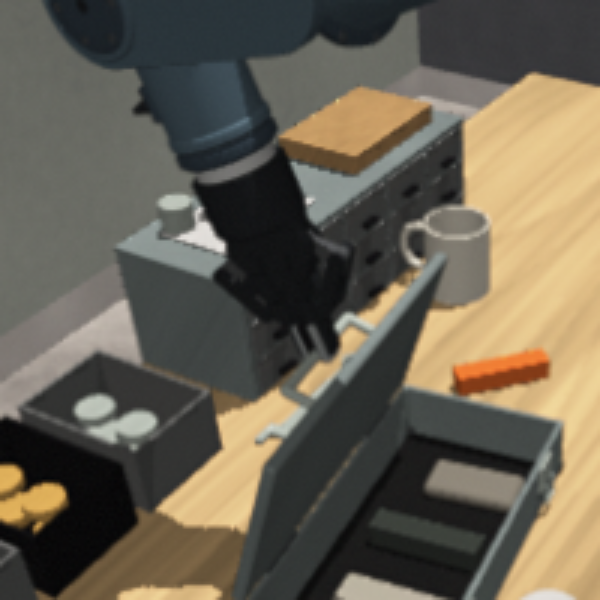

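Call:
{"op": "drive_tool", "data": {
  "rows": [
    {"turn":[-0.023,0,0],"linear":[0,-7,4],"gripper":5},
    {"turn":[-0.045,0,0],"linear":[0,-15,8],"gripper":5},
    {"turn":[-0.068,0,0],"linear":[0,-23,12],"gripper":5},
    {"turn":[-0.091,0,0],"linear":[0,-30,17],"gripper":5},
    {"turn":[-0.114,0,0],"linear":[0,-37,22],"gripper":5},
    {"turn":[-0.136,0,0],"linear":[0,-43,27],"gripper":5},
    {"turn":[-0.159,0,0],"linear":[0,-50,33],"gripper":5},
    {"turn":[-0.182,0,0],"linear":[0,-56,39],"gripper":5},
    {"turn":[-0.205,0,0],"linear":[0,-61,46],"gripper":5}
  ]
}}

```text
t: 36.35
tcp_pos: [0.5188, 0.0729, 0.175]
orientation: [-2.008, -2.304, 0.147]
wrist_force: [2.1, 1.4, 7.3]
grip_width: 0.008
```

```bash
OFF=.0145 python3 arc.py 0.1 12 -0.15 .147
```

```text
[0.5188 0.0729 0.175 ] [2.1054 1.4144 7.2641] 0.008022888192906932
th now 0.7123268004410124 radius 0.14936829038576396
0.66 [ 0. -4.  7.] [-0.012 -0.     0.   ]
0.61 [ 0. -9. 12.] [-0.025 -0.     0.   ]
0.56 [  0. -14.  17.] [-0.037 -0.     0.   ]
0.51 [  0. -19.  23.] [-0.05 -0.    0.  ]
0.46 [  0. -24.  29.] [-0.062 -0.     0.   ]
0.41 [  0. -28.  35.] [-0.075 -0.     0.   ]
0.36 [  0. -32.  41.] [-0.087 -0.     0.   ]
0.3 [  0. -35.  48.] [-0.1 -0.   0. ]
0.25 [  0. -38.  54.] [-0.112 -0.     0.   ]
0.2 [  0. -41.  61.] [-0.125 -0.     0.   ]
0.15 [  0. -44.  68.] [-0.137 -0.     0.   ]
0.1 [  0. -46.  75.] [-0.15 -0.    0.  ]
```

Call:
{"op": "drive_tool", "data": {
  "rows": [
    {"turn":[-0.012,0,0],"linear":[0,-4,6],"gripper":5},
    {"turn":[-0.025,0,0],"linear":[0,-9,12],"gripper":5},
    {"turn":[-0.037,0,0],"linear":[0,-14,17],"gripper":5},
    {"turn":[-0.05,0,0],"linear":[0,-19,23],"gripper":5},
    {"turn":[-0.062,0,0],"linear":[0,-24,29],"gripper":5},
    {"turn":[-0.075,0,0],"linear":[0,-28,35],"gripper":5},
    {"turn":[-0.087,0,0],"linear":[0,-32,41],"gripper":5},
    {"turn":[-0.1,0,0],"linear":[0,-35,48],"gripper":5},
    {"turn":[-0.112,0,0],"linear":[0,-38,54],"gripper":5},
    {"turn":[-0.125,0,0],"linear":[0,-41,61],"gripper":5}
  ]
}}

```text
t: 37.6
tcp_pos: [0.4703, 0.0662, 0.1186]
orientation: [-2.064, -2.369, 0.004]
wrist_force: [2.7, 2.6, 4.0]
grip_width: 0.008
```

```bash
OFF=.0145 python3 arc.py 0. 6 0 .147; python3 - <<'E'
from h import *
S=cam("side"); cv2.imwrite("pics/s19.png",cv2.resize(S["pixels"][110:290,200:380,::-1],None,fx=3.3,fy=3.3))
E
```

```text
[0.4703 0.0662 0.1186] [2.6678 2.5658 3.9981] 0.007961984820138048
th now 0.19595855535110274 radius 0.1471605967056447
0.16 [ 0. -2.  4.] [ 0.  0. -0.]
0.13 [ 0. -4.  9.] [ 0.  0. -0.]
0.1 [ 0. -6. 13.] [ 0.  0. -0.]
0.07 [ 0. -8. 18.] [ 0.  0. -0.]
0.03 [  0. -10.  22.] [ 0.  0. -0.]
0.0 [  0. -11.  26.] [ 0.  0. -0.]
```

View pics/s19.png

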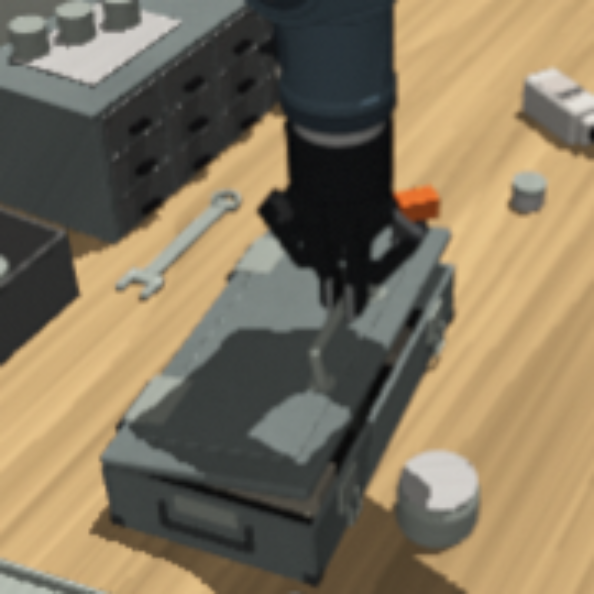

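Call:
{"op": "drive_tool", "data": {
  "rows": [
    {"turn":[0,0,0],"linear":[0,-2,4],"gripper":5},
    {"turn":[0,0,0],"linear":[0,-4,9],"gripper":5},
    {"turn":[0,0,0],"linear":[0,-6,13],"gripper":5},
    {"turn":[0,0,0],"linear":[0,-8,18],"gripper":5},
    {"turn":[0,0,0],"linear":[0,-10,22],"gripper":5},
    {"turn":[0,0,0],"linear":[0,-11,25],"gripper":5},
    {"turn":[0,0,0],"linear":[0,-11,25],"gripper":5}
  ]
}}

```text
t: 38.52
tcp_pos: [0.4607, 0.0645, 0.095]
orientation: [2.063, 2.367, -0.003]
wrist_force: [4.5, 4.6, 13.1]
grip_width: 0.0082
```

Call:
{"op": "drive_tool", "data": {
  "rows": [
    {"turn":[0,0,0],"linear":[0,0,2],"gripper":5},
    {"turn":[0,0,0],"linear":[0,0,4],"gripper":5},
    {"turn":[0,0,0],"linear":[0,0,4],"gripper":5}
  ]
}}

```text
t: 38.9
tcp_pos: [0.4608, 0.0645, 0.0947]
orientation: [2.062, 2.368, -0.004]
wrist_force: [-13.8, 4.8, 51.6]
grip_width: 0.008
```

```bash
python3 - <<'E'
from h import *
S=cam("side"); cv2.imwrite("pics/s20.png",cv2.resize(S["pixels"][150:290,210:350,::-1],None,fx=4,fy=4))
E
```

```text
(no output)
```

View pics/s20.png

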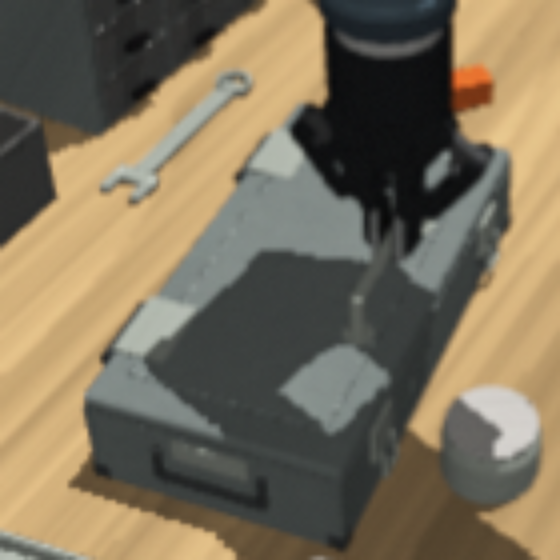

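The lid has hit a hard stop and looks flush, so it is shut. Releasing and rising.

Call:
{"op": "drive_tool", "data": {
  "rows": [
    {"turn":[0,0,0],"linear":[0,0,-3],"gripper":5},
    {"turn":[0,0,0],"linear":[0,0,-4],"gripper":25},
    {"turn":[0,0,0],"linear":[0,0,-4],"gripper":40},
    {"turn":[0,0,0],"linear":[0,0,-4],"gripper":40},
    {"turn":[0,0,0],"linear":[0,0,-30],"gripper":40},
    {"turn":[0,0,0],"linear":[0,0,-80],"gripper":60},
    {"turn":[0,0,0],"linear":[0,0,-140],"gripper":70},
    {"turn":[0,0,0],"linear":[0,0,-200],"gripper":80},
    {"turn":[0,0,0],"linear":[0,0,-225],"gripper":80},
    {"turn":[0,0,0],"linear":[0,0,-225],"gripper":80}
  ]
}}

```text
t: 40.2
tcp_pos: [0.4604, 0.0647, 0.3159]
orientation: [2.063, 2.368, -0.005]
wrist_force: [0.6, -0.6, -0.1]
grip_width: 0.08
```

```bash
python3 - <<'E'
from h import *
p,R,s=pose();print(p,s['wrist_force'],s['joint_pos'])
S=cam("side");T=cam("top"); cv2.imwrite("pics/s21.png",S["pixels"][:,:,::-1]); 
o=[cv2.resize(T["pixels"][200:275,190:265,::-1],None,fx=5,fy=5,interpolation=2),cv2.resize(T["pixels"][160:235,415:490,::-1],None,fx=5,fy=5,interpolation=2)]
cv2.imwrite("pics/bot.png",np.hstack(o))
for n,f in(("top",T),("side",S)): print([(d['conf'],d['at'],p2w(f,[d['at']],.023)[0]) for d in robot.mark_of(n,"bottle1")])
b=robot.mark_of("top","tray_in");print(p2w(T,[b[0]['at']],.003)); b=robot.mark_of("side","tray_in");print(p2w(S,[b[0]['at']],.003))
E
```

```text
[0.4604 0.0647 0.3159] [ 0.6031 -0.6148 -0.1246] [-0.1142 -0.1348  1.7589 -0.0032  1.5185 -0.2513]
[(0.91, [223.3, 240.1], array([0.339, 0.256, 0.023])), (0.86, [448.2, 200.3], array([ 0.4683, -0.4392,  0.023 ]))]
[(0.85, [375.0, 147.4], array([ 0.4589, -0.4234,  0.023 ])), (0.68, [315.9, 307.3], array([0.3288, 0.2629, 0.023 ])), (0.64, [301.7, 145.7], array([ 0.6955, -0.3059,  0.023 ]))]
[[0.5341 0.3982 0.003 ]]
[[0.5331 0.3994 0.003 ]]
```

View pics/s21.png

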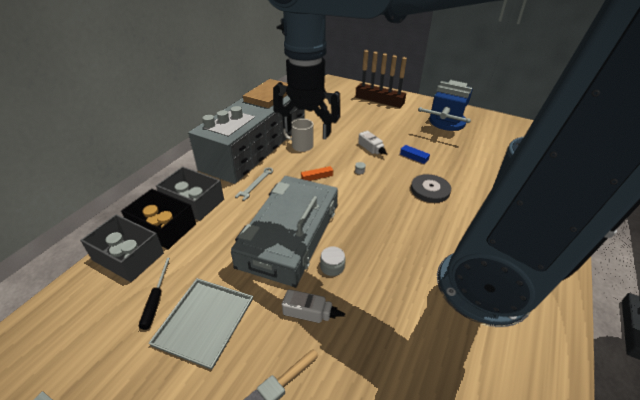

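View pics/bot.png

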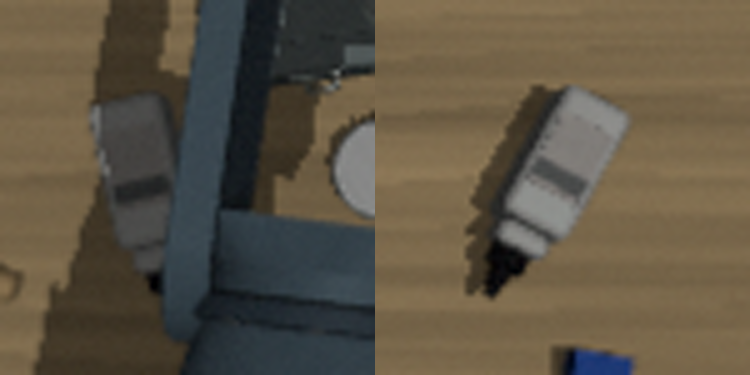

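```bash
cat > fitb.py <<'E'
from fit import *
def fitbottle(f,c,dbg=None,yaws=np.arange(-np.pi,-np.pi/8,np.pi/12)*1.0,half=40):
    m,(u0,v0,k),a=mask(f,c,"",half=half)
    init=p2w(f,[c],.023)[0][:2]
    def bx(x0,x1,w,zc): return np.array([[x,y,z] for x in(x0,x1) for y in(-w,w) for z in(zc-w,zc+w)])
    parts=[bx(-.07,.022,.023,.023),bx(.022,.038,.016,.023),bx(.038,.070,.007,.023)]
    def draw(p):
        im=np.zeros(m.shape,np.uint8); co,s=np.cos(p[2]),np.sin(p[2])
        for b in parts:
            P=b@np.array([[co,s,0],[-s,co,0],[0,0,1]])+[p[0],p[1],0]
            q=cv2.convexHull(((w2p(f,P)-[u0,v0]+.5)*k-.5).astype(np.float32))
            cv2.fillConvexPoly(im,np.round(q*16).astype(np.int32),1,cv2.LINE_8,4)
        return im
    def cost(p):
        im=draw(p); return 1-(im&m).sum()/((im|m).sum())
    best=None
    for y in np.arange(0,2*np.pi,np.pi/10):
        r=minimize(cost,[*init,y],method="Nelder-Mead",options=dict(initial_simplex=[[init[0],init[1],y],[init[0]+.01,init[1],y],[init[0],init[1]+.01,y],[init[0],init[1],y+.15]],xatol=1e-4,fatol=1e-4))
        if best is None or r.fun<best.fun: best=r
    if dbg:
        o=np.ascontiguousarray(a[...,::-1]).astype(np.uint8); o[m>0]=o[m>0]//2+np.array([0,60,0],np.uint8)
        cs,_=cv2.findContours(draw(best.x),0,1); cv2.drawContours(o,cs,-1,(0,0,255),1); cv2.imwrite(dbg,o)
    return best.x,best.fun
E
python3 - <<'E'
from fitb import *
T=cam("top"); x,e=fitbottle(T,(450,197),"pics/fb.png"); print(x,e)
E
```

```text
[ 0.4706 -0.4371  2.6128] 0.1163478683741287
```

View pics/fb.png

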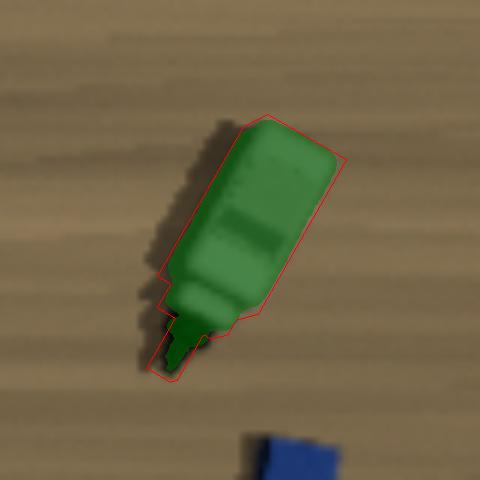

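```bash
cat > kin.py <<'E'
import numpy as np
from scipy.optimize import least_squares
from scipy.spatial.transform import Rotation as Ro
D=[([-1.355,.181,1.608,0,1.354,-.206],[.2353,-.5240,.2304]),([-.0971,-.0688,1.8094,-.0001,1.3994,-.2344],[.4722,.0723,.2604]),
([-.7126,.3562,1.2533,.0017,1.5331,1.0535],[.5793,-.3441,.2999]),([-.1142,-.1348,1.7589,-.0032,1.5185,-.2513],[.4604,.0647,.3159]),
([-.0345,.467,1.3526,-.0544,1.6427,-.1663],[.5764,.0805,.1927]),([-.0096,.7464,.9887,-.0744,1.9047,-.1529],[.639,.0892,.1876]),([.0822,-.0283,1.6176,.0059,1.5429,1.5162],[.4919,.1606,.3375])]
Rz=lambda a:Ro.from_rotvec([0,0,a]); Ry=lambda a:Ro.from_rotvec([0,a,0])
def fk(q,P):
    a,L1,L2,h,d,e,b,c=P
    # base yaw, shoulder pitch, elbow pitch, forearm roll?, wrist pitch, tool roll
    A=Rz(q[0]); p=A.apply([a,e,h]); A=A*Ry(q[1]); p=p+A.apply([b,0,L1]); A=A*Ry(q[2]); p=p+A.apply([c,0,L2]); A=A*Rz(q[3])*Ry(q[4]); p=p+A.apply([0,0,d]); A=A*Rz(q[5])
    return p,A
f=lambda P:np.concatenate([fk(q,P)[0]-x for q,x in D]+[1e-3*(np.array(P)-[0,.4,.4,.3,.3,0,0,0])])
r=least_squares(f,[0,.4,.4,.3,.3,0.1,0,0]); P0=r.x
if __name__=="__main__":
    print(P0.round(4)); print((f(P0)*1000).round(1)[:-8].reshape(-1,3))
    print(fk(D[0][0],P0)[1].as_matrix().round(3)); print(fk(D[5][0],P0)[1].as_matrix().round(3)); print(Ro.from_rotvec([-1.815,-2.081,.536]).as_matrix().round(3))
E
python3 kin.py
```

```text
[-1.400e-03  4.383e-01  5.163e-01  3.166e-01  3.210e-01  1.178e-01
 -3.000e-04  8.660e-02]
[[ 0.1  0.2  0.1]
 [-0.1  0.  -0.2]
 [ 0.  -0.1  0. ]
 [-0.   0.  -0. ]
 [ 0.4  0.   0.1]
 [-0.2 -0.1 -0.1]
 [ 0.1  0.   0.1]]
[[-0.409  0.912 -0.   ]
 [ 0.912  0.409  0.001]
 [ 0.001  0.    -1.   ]]
[[-0.868 -0.136 -0.478]
 [-0.119  0.991 -0.066]
 [ 0.483  0.    -0.876]]
[[-0.136  0.868 -0.478]
 [ 0.991  0.119 -0.066]
 [-0.    -0.483 -0.876]]
```

```bash
cat >> kin.py <<'E'
lo=np.array([-2.99,-.89,.3,-1.14,0,-3.12]);hi=np.array([2.99,2.07,2.58,4.28,2.63,3.12])
def ik(p,R,q0):
    def g(q):
        pp,A=fk(q,P0); A=A*Rz(np.pi/2); return np.concatenate([(pp-p)*5,(A.inv()*R).as_rotvec()])
    best=None; rng=np.random.default_rng(0)
    for i in range(8):
        s=np.clip(np.array(q0)+(i>0)*rng.normal(0,.4,6),lo+.02,hi-.02)
        r=least_squares(g,s,bounds=(lo+.01,hi-.01))
        if best is None or r.cost<best.cost: best=r
        if best.cost<1e-8: break
    return best.x,best.cost
E
cat > bt.py <<'E'
from h import *
from kin import ik
def grasp(b,beta,along=-.01,zt=.012):
    """b=(x,y,yaw of base->nozzle). returns TCP pos,R (tool y two options)"""
    n=np.array([np.cos(b[2]),np.sin(b[2]),0]); z=-n*np.sin(beta)+np.array([0,0,-np.cos(beta)])
    g=np.array([b[0],b[1],.0])+n*along
    # TCP: axis point height .023 ; place grasp point on line so that TCP z=zt
    gz=zt+.019*np.cos(beta); P=np.array([g[0],g[1],gz])+z*.019
    side=np.cross([0,0,1],n)
    return P,tool(z,side),tool(z,-side)
def place(xy,head,beta,along=-.01,dz=.001,gz_off=0,floor=.003):
    f=np.array([np.cos(head),np.sin(head),0]); z=f*np.cos(beta)+np.array([0,0,-np.sin(beta)])
    g=np.array([xy[0],xy[1],floor+.07+along+dz]) + 0
    # gz_off: grasp point offset from the bottle axis (away along radial out of lying top)
    g=g-f*gz_off
    P=g+z*.019; side=np.cross([0,0,1],f)
    return P,tool(z,side),tool(z,-side)
E
python3 - <<'E'
from bt import *
q0=robot.get_state()['joint_pos']
for beta in(.35,.52,.7,.9):
  print("beta",beta)
  for b in((.4706,-.4371,2.6128),(.337,.258,-1.8+.0)):
    P,Ra,Rb=grasp(b,beta)
    for R in(Ra,Rb): q,c=ik(P,R,[np.arctan2(b[1],b[0]),.6,1.7,0,1,0]); print(" pick",P,q.round(2),c<1e-6)
  for s in(-.047,.047):
    xy=np.array([.534,.399])+s*np.array([-.597,.802])
    P,Ra,Rb=place(xy,.64,beta)
    for R in(Ra,Rb): q,c=ik(P,R,[.5,.6,1.7,0,.5,0]); print(" place",P,q.round(2),c<1e-6,c)
E
```

```text
beta 0.35
 pick [ 0.4849 -0.4454  0.012 ] [-1.    0.47  1.79  0.29  0.59  0.88] True
 pick [ 0.4849 -0.4454  0.012 ] [-1.    0.47  1.79  0.29  0.59 -2.26] True
 pick [0.3408 0.2741 0.012 ] [ 0.15  0.12  2.28  0.53  0.68 -0.03] True
 pick [0.3408 0.2741 0.012 ] [0.15 0.12 2.28 0.53 0.68 3.11] False
 place [0.5764 0.372  0.0575] [ 0.31  0.34  2.    1.37  0.21 -3.11] False 0.10674398383362821
 place [0.5764 0.372  0.0575] [ 0.21  0.61  2.14  2.6   0.87 -1.36] True 1.6004846732236883e-23
 place [0.5203 0.4474 0.0575] [ 0.55  0.35  2.   -1.13  0.01 -0.49] False 0.10304389678621768
 place [0.5203 0.4474 0.0575] [ 0.45  0.61  2.14  2.91  0.83 -1.47] True 7.74431739932778e-22
beta 0.52
 pick [ 0.4874 -0.4469  0.012 ] [-1.04  0.44  1.91  0.66  0.41  0.5 ] True
 pick [ 0.4874 -0.4469  0.012 ] [-1.04  0.44  1.91  0.66  0.41 -2.64] True
 pick [0.3414 0.2769 0.012 ] [ 0.01  0.14  2.34  0.83  0.71 -0.42] True
 pick [0.3414 0.2769 0.012 ] [0.01 0.14 2.34 0.83 0.71 2.73] True
 place [0.5753 0.3712 0.0546] [ 0.31  0.35  2.    1.34  0.22 -3.11] False 0.04632930957000479
 place [0.5753 0.3712 0.0546] [
[... 908 characters left out ...]
] True 1.4043749609729848e-22
beta 0.9
 pick [ 0.4921 -0.4497  0.012 ] [-1.15  0.52  2.08  2.03  0.53 -0.94] True
 pick [ 0.4921 -0.4497  0.012 ] [-1.15  0.52  2.08  2.03  0.53  2.2 ] True
 pick [0.3427 0.2822 0.012 ] [-0.29  0.37  2.4   1.24  0.97 -1.12] True
 pick [0.3427 0.2822 0.012 ] [-0.29  0.37  2.4   1.24  0.97  2.02] True
 place [0.5715 0.3684 0.0491] [ 0.3   0.38  1.97  0.96  0.26 -2.78] True 4.13141921728911e-18
 place [0.5715 0.3684 0.0491] [0.3  0.38 1.97 0.96 0.26 0.36] True 4.527139075525246e-31
 place [0.5154 0.4437 0.0491] [ 0.49  0.38  1.97  0.62  0.16 -2.3 ] True 1.5328518216037425e-23
 place [0.5154 0.4437 0.0491] [0.49 0.38 1.97 0.62 0.16 0.84] True 4.263479266138634e-30
```

```bash
cat >> kin.py <<'E'
def ikc(p,R,q0):
    def g(q):
        pp,A=fk(q,P0); A=A*Rz(np.pi/2); return np.concatenate([(pp-p)*5,(A.inv()*R).as_rotvec()])
    r=least_squares(g,np.clip(q0,lo+.011,hi-.011),bounds=(lo+.01,hi-.01)); return r.x,r.cost
E
python3 - <<'E'
from bt import *
from kin import *
xy=np.array([.534,.399])
for beta in(.35,.6):
 for head in np.arange(-2.4,3.9,.3):
  for sgn in(1,-1):
    f=np.array([np.cos(head),np.sin(head),0]); side=sgn*np.cross([0,0,1],f)
    q=np.array([.5,.3,1.5,0,1.4,0]); ok=True; q5=[];Q=[]
    # tool yaw initial guess
    ya=np.arctan2(side[1],side[0]); 
    for off in (0,2*np.pi,-2*np.pi):
        if -3.1<.5-ya+off<3.1: q[5]=.5-ya+off
    for t in np.linspace(0,1,16):
        th=t*(np.pi/2-beta) # from vertical
        z=f*np.sin(th)+np.array([0,0,-np.cos(th)])
        zz=.30+(.055-.30)*max(0,(t-.0)); P=np.array([xy[0],xy[1],zz])+z*.019
        q,c=ikc(P,tool(z,side),q); Q.append(q)
        if c>1e-6: ok=False;break
    Q=np.array(Q)
    if ok: print(beta,round(head,2),sgn,"minq5",Q[:,4].min().round(2),"maxstep",np.abs(np.diff(Q,axis=0)).max().round(2),Q[0].round(2),Q[-1].round(2))
E
```

```text
0.35 -1.8 1 minq5 1.49 maxstep 0.09 [0.46 0.35 1.3  0.   1.49 0.69] [ 0.71  1.38  0.5  -0.78  2.24  0.78]
0.35 -1.8 -1 minq5 1.49 maxstep 0.09 [ 0.46  0.35  1.3   0.    1.49 -2.45] [ 0.71  1.38  0.5  -0.78  2.24 -2.36]
0.35 -1.5 1 minq5 1.49 maxstep 0.08 [0.46 0.35 1.3  0.   1.49 0.39] [ 0.79  1.25  0.76 -0.89  2.    0.72]
0.35 -1.5 -1 minq5 1.49 maxstep 0.08 [ 0.46  0.35  1.3   0.    1.49 -2.75] [ 0.79  1.25  0.76 -0.89  2.   -2.42]
0.35 -1.2 1 minq5 1.46 maxstep 0.08 [0.46 0.35 1.3  0.   1.49 0.09] [ 0.84  1.12  1.02 -1.01  1.75  0.7 ]
0.35 -1.2 -1 minq5 1.46 maxstep 0.08 [ 0.46  0.35  1.3   0.    1.49 -3.05] [ 0.84  1.12  1.02 -1.01  1.75 -2.44]
0.35 0.6 -1 minq5 0.16 maxstep 0.99 [0.46 0.35 1.3  0.   1.49 1.43] [ 0.36  0.63  2.14  2.84  0.86 -1.46]
0.35 0.9 -1 minq5 0.48 maxstep 0.34 [0.46 0.35 1.3  0.   1.49 1.13] [ 0.16  0.64  2.1   2.24  0.95 -1.24]
0.35 1.2 -1 minq5 0.77 maxstep 0.2 [0.46 0.35 1.3  0.   1.49 0.83] [ 0.04  0.68  1.98  1.77  1.07 -1.07]
0.35 1.5 -1 minq5 1.02 maxstep 0.13 [0.46 0.35 1.3  0.   1.49 0.53] [-0.    0.76  1.8   1.42  1.24 -0.95]
0.35 1.8 -1 minq5 1.
[... 3413 characters left out ...]
0.46  0.35  1.3   0.    1.49 -0.67] [ 0.22  1.06  0.97  0.57  1.91 -0.94]
0.6 3.0 1 minq5 1.49 maxstep 0.07 [0.46 0.35 1.3  0.   1.49 2.18] [0.3  1.17 0.77 0.42 2.09 2.05]
0.6 3.0 -1 minq5 1.49 maxstep 0.07 [ 0.46  0.35  1.3   0.    1.49 -0.97] [ 0.3   1.17  0.77  0.42  2.09 -1.09]
0.6 3.3 1 minq5 1.49 maxstep 0.08 [0.46 0.35 1.3  0.   1.49 1.88] [0.38 1.26 0.6  0.23 2.23 1.84]
0.6 3.3 -1 minq5 1.49 maxstep 0.08 [ 0.46  0.35  1.3   0.    1.49 -1.27] [ 0.38  1.26  0.6   0.23  2.23 -1.3 ]
0.6 3.6 1 minq5 1.49 maxstep 0.09 [0.46 0.35 1.3  0.   1.49 1.58] [0.46 1.31 0.49 0.   2.31 1.58]
0.6 3.6 -1 minq5 1.49 maxstep 0.09 [ 0.46  0.35  1.3   0.    1.49 -1.57] [ 0.46  1.31  0.49  0.    2.31 -1.57]
```

```bash
python3 - <<'E'
from fitb import *
from bt import *
from kin import ik
T=cam("top"); T=dict(T); T["pixels"]=np.ascontiguousarray(cv2.imread("pics/top1.png")[:,:,::-1])
x,e=fitbottle(T,(220,235),"pics/fb2.png"); print(x,e)
T["pixels"]=np.ascontiguousarray(cv2.imread("pics/top0.png")[:,:,::-1])
x,e=fitbottle(T,(220,235),"pics/fb3.png"); print(x,e)
for b in((.4706,-.4371,2.6128),x):
    P,Ra,Rb=grasp(b,.5,along=.005)
    q,c=ik(P,Rb,[np.arctan2(b[1],b[0])-.2,.6,1.7,.3,.6,-1.5]); print(P,q.round(2),c<1e-6)
a=np.hstack([cv2.resize(cv2.imread(f"pics/fb{i}.png"),(400,400)) for i in(2,3)]);cv2.imwrite("pics/fb4.png",a)
E
```

```text
[0.305  0.2375 3.653 ] 0.7718144540770974
[0.3347 0.2658 3.3931] 0.11293524108841291
[ 0.4741 -0.4392  0.012 ] [-1.05  0.42  1.93  0.62  0.42 -2.62] True
[0.3387 0.2668 0.012 ] [ 0.47  0.06  2.42 -0.55  0.2  -0.84] True
```

View pics/fb4.png

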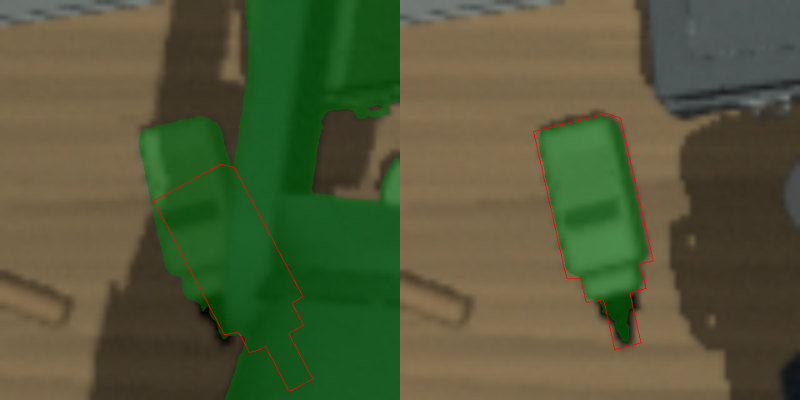

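```bash
cat > sim.py <<'E'
from bt import *
from kin import ikc,fk,P0
from scipy.spatial.transform import Slerp
def interp(A,B,n):
    s=Slerp([0,1],Ro.concatenate([A[1],B[1]]))
    return [(A[0]+(B[0]-A[0])*t,s(t)) for t in np.linspace(0,1,n+1)[1:]]
def run(start,q,wps,names):
    A=start
    for w,nm in zip(wps,names):
        ang=np.degrees((A[1].inv()*w[1]).magnitude()); n=max(2,int(np.ceil(max(ang/8,np.linalg.norm(w[0]-A[0])/.05))))
        mx=0;q5=9
        for p,R in interp(A,w,n):
            qn,c=ikc(p,R,q); mx=max(mx,np.abs(qn-q).max()); q5=min(q5,qn[4]); q=qn
            if c>1e-6: print("  FAIL",p,c)
        print(nm,"rows",n,"maxstep",round(mx,2),"minq5",round(q5,2),q.round(2)); A=w
    return q
E
cat > tr.py <<'E'
from sim import *
tray=np.array([.534,.399]);ty=.17;TX=np.array([np.cos(ty),np.sin(ty)]);TY=np.array([-np.sin(ty),np.cos(ty)])
def lift(w,z): return (np.array([w[0][0],w[0][1],z]),w[1])
E
python3 - <<'E'
from tr import *
p,R,s=pose(); q=s['joint_pos']; b=(.3347,.2658,3.393)
for beta in(.2,.3,.4):
  for head in(1.5,1.74,2.0):
    P,_,Rb=grasp(b,beta,along=.005); G=(P,Rb)
    Pp,_,Rp=place(tray+.047*TY,head,beta,along=.005); L=(Pp,Rp)
    # mid: vertical at height, between
    M=(np.array([.42,.3,.30]),tool([0,0,-1],[np.cos(head-np.pi/2),np.sin(head-np.pi/2),0]))
    M0=(np.array([.40,.27,.30]),tool([0,0,-1],[np.cos(b[2]-np.pi/2),np.sin(b[2]-np.pi/2),0]))
    print("beta",beta,head)
    run((p,R),q,[M0,lift(G,.12),G,lift(G,.12),M0,M,lift(L,.2),L],["M0","pre","G","lift","M0","M","preL","L"])
E
```

```text
beta 0.2 1.5
M0 rows 13 maxstep 0.1 minq5 1.48 [ 0.35 -0.08  1.74 -0.    1.48 -1.47]
pre rows 4 maxstep 0.16 minq5 0.89 [ 0.42 -0.15  2.2  -0.04  0.89 -1.38]
G rows 3 maxstep 0.1 minq5 0.59 [ 0.42  0.11  2.25 -0.06  0.59 -1.36]
lift rows 3 maxstep 0.1 minq5 0.69 [ 0.42 -0.15  2.2  -0.04  0.89 -1.38]
M0 rows 4 maxstep 0.16 minq5 1.05 [ 0.35 -0.08  1.74 -0.    1.48 -1.47]
M rows 14 maxstep 0.14 minq5 1.48 [ 0.39 -0.    1.67 -0.    1.48  0.46]
preL rows 10 maxstep 0.17 minq5 1.17 [ 0.06  0.53  1.85  1.53  1.33 -0.79]
L rows 3 maxstep 0.09 minq5 1.33 [ 0.06  0.8   1.78  1.58  1.33 -1.  ]
beta 0.2 1.74
M0 rows 13 maxstep 0.1 minq5 1.48 [ 0.35 -0.08  1.74 -0.    1.48 -1.47]
pre rows 4 maxstep 0.16 minq5 0.89 [ 0.42 -0.15  2.2  -0.04  0.89 -1.38]
G rows 3 maxstep 0.1 minq5 0.59 [ 0.42  0.11  2.25 -0.06  0.59 -1.36]
lift rows 3 maxstep 0.1 minq5 0.69 [ 0.42 -0.15  2.2  -0.04  0.89 -1.38]
M0 rows 4 maxstep 0.16 minq5 1.05 [ 0.35 -0.08  1.74 -0.    1.48 -1.47]
M rows 12 maxstep 0.14 minq5 1.48 [ 0.39 -0.    1.67 -0.    1.48  0.22]
preL rows 10 maxstep 0.14 minq5 1.34 [ 0.06  0.63  1.67  1.35  
[... 3526 characters left out ...]
 [ 0.09  0.52  1.67  1.2   1.4  -0.61]
L rows 3 maxstep 0.08 minq5 1.33 [ 0.09  0.76  1.64  1.24  1.33 -0.8 ]
beta 0.4 2.0
M0 rows 13 maxstep 0.1 minq5 1.48 [ 0.35 -0.08  1.74 -0.    1.48 -1.47]
pre rows 4 maxstep 0.22 minq5 0.68 [ 0.45 -0.26  2.33 -0.12  0.68 -1.29]
G rows 3 maxstep 0.12 minq5 0.33 [ 0.45  0.06  2.37 -0.24  0.33 -1.16]
lift rows 3 maxstep 0.12 minq5 0.45 [ 0.45 -0.26  2.33 -0.12  0.68 -1.29]
M0 rows 4 maxstep 0.22 minq5 0.9 [ 0.35 -0.08  1.74 -0.    1.48 -1.47]
M rows 10 maxstep 0.14 minq5 1.48 [ 0.39 -0.    1.67 -0.    1.48 -0.04]
preL rows 9 maxstep 0.13 minq5 1.46 [ 0.11  0.65  1.47  1.07  1.61 -0.62]
L rows 3 maxstep 0.07 minq5 1.53 [ 0.11  0.86  1.44  1.07  1.53 -0.78]
```

```bash
cat >> sim.py <<'E'
def rows(wps):
    p,R,_=pose(); A=(p,R)
    for w in wps:
        ang=np.degrees((A[1].inv()*w[1]).magnitude()); n=max(1,int(np.ceil(max(ang/9,np.linalg.norm(w[0]-A[0])/.055))))
        for x in interp(A,w,n):
            l,t=to(x[0],x[1],p,R); print(l.round(0).astype(int).tolist(),t.round(2).tolist())
        print("--",to(w[0],w[1],p,R)); A=w
E
python3 - <<'E'
from tr import *
b=(.3347,.2658,3.393)
rows([(np.array([.40,.27,.30]),tool([0,0,-1],[np.cos(b[2]-np.pi/2),np.sin(b[2]-np.pi/2),0]))])
E
```

```text
[19, -3, 1] [-0.0, -0.0, -0.15]
[38, -6, 2] [-0.0, -0.0, -0.31]
[58, -8, 4] [-0.0, -0.0, -0.46]
[77, -11, 5] [-0.0, -0.0, -0.61]
[96, -14, 6] [-0.0, -0.0, -0.77]
[115, -17, 7] [-0.0, -0.0, -0.92]
[134, -19, 8] [-0.0, -0.0, -1.07]
[154, -22, 10] [-0.0, -0.0, -1.23]
[173, -25, 11] [-0.0, -0.0, -1.38]
[192, -28, 12] [-0.01, -0.0, -1.53]
[211, -30, 13] [-0.01, -0.0, -1.68]
-- (array([211.2, -30.4,  13.2]), array([-0.006, -0.005, -1.685]))
```

Call:
{"op": "drive_tool", "data": {
  "rows": [
    {"turn":[0,0,-0.15],"linear":[19,-3,1],"gripper":70},
    {"turn":[0,0,-0.31],"linear":[38,-6,2],"gripper":70},
    {"turn":[0,0,-0.46],"linear":[58,-8,4],"gripper":70},
    {"turn":[0,0,-0.61],"linear":[77,-11,5],"gripper":70},
    {"turn":[0,0,-0.77],"linear":[96,-14,6],"gripper":70},
    {"turn":[0,0,-0.92],"linear":[115,-17,7],"gripper":70},
    {"turn":[0,0,-1.07],"linear":[134,-19,8],"gripper":70},
    {"turn":[0,0,-1.23],"linear":[154,-22,10],"gripper":70},
    {"turn":[0,0,-1.38],"linear":[173,-25,11],"gripper":70},
    {"turn":[0,0,-1.53],"linear":[192,-28,12],"gripper":70},
    {"turn":[0,0,-1.685],"linear":[211,-30,13],"gripper":70},
    {"turn":[0,0,-1.685],"linear":[211,-30,13],"gripper":70}
  ]
}}

```text
t: 42.1
tcp_pos: [0.4003, 0.2705, 0.3006]
orientation: [0.395, -3.111, 0.003]
wrist_force: [0.1, -0.2, -0.7]
grip_width: 0.0701
```

```bash
python3 - <<'E'
from tr import *
p,R,s=pose();print(p,s['joint_pos'])
b=(.3347,.2658,3.393); P,_,Rb=grasp(b,.3,along=.005); G=(P,Rb); print(P)
rows([lift(G,.12),G])
S=cam("side"); cv2.imwrite("pics/s22.png",S["pixels"][:,:,::-1])
print(robot.mark_of("side","bottle1"),w2p(S,[[.3347,.2658,.023]]))
T=cam("top"); cv2.imwrite("pics/t22.png",cv2.resize(T["pixels"][150:350,120:320,::-1],None,fx=3,fy=3))
E
```

```text
[0.4003 0.2705 0.3006] [ 0.3484 -0.0784  1.7378 -0.0007  1.4883 -1.4749]
[0.3353 0.266  0.012 ]
[16, 3, 45] [-0.0, -0.08, 0.0]
[32, 6, 90] [-0.0, -0.15, 0.0]
[47, 9, 136] [-0.0, -0.23, 0.0]
[63, 12, 181] [-0.0, -0.31, 0.0]
-- (array([ 63. ,  12.1, 181. ]), array([-0.001, -0.306,  0.001]))
[63, 12, 235] [-0.0, -0.31, 0.0]
[62, 12, 289] [-0.0, -0.31, 0.0]
-- (array([ 62.3,  12.2, 289. ]), array([-0.001, -0.306,  0.001]))
[{'at': [316.6, 309.0], 'conf': 0.62}, {'at': [372.3, 142.9], 'conf': 0.57}] [[312.9727 307.2198]]
```

View pics/s22.png

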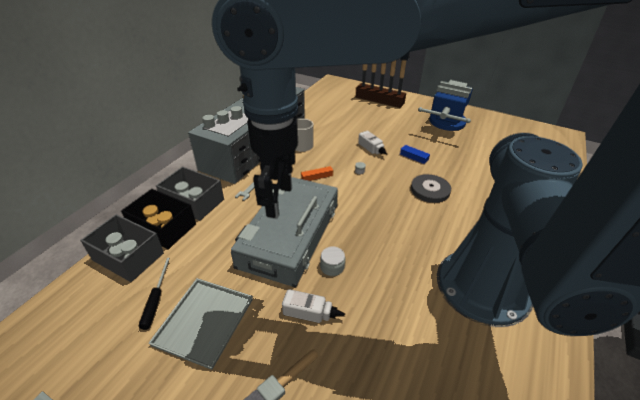

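Call:
{"op": "drive_tool", "data": {
  "rows": [
    {"turn":[0,-0.08,0],"linear":[16,3,45],"gripper":82},
    {"turn":[0,-0.15,0],"linear":[32,6,90],"gripper":82},
    {"turn":[0,-0.23,0],"linear":[47,9,136],"gripper":82},
    {"turn":[0,-0.306,0],"linear":[63,12,181],"gripper":82},
    {"turn":[0,-0.306,0],"linear":[63,12,215],"gripper":82},
    {"turn":[0,-0.306,0],"linear":[63,12,215],"gripper":82}
  ]
}}

```text
t: 43.0
tcp_pos: [0.3339, 0.2637, 0.0843]
orientation: [-0.355, 2.826, 0.05]
wrist_force: [0.0, 0.4, 0.8]
grip_width: 0.0821
```

```bash
python3 - <<'E'
from tr import *
p,R,s=pose();print(p,s['joint_pos'])
b=(.3347,.2658,3.393); P,_,Rb=grasp(b,.3,along=.005); G=(P,Rb)
rows([G])
S=cam("side"); cv2.imwrite("pics/s23.png",cv2.resize(S["pixels"][200:360,220:420,::-1],None,fx=3.5,fy=3.5))
T=cam("top"); cv2.imwrite("pics/t23.png",cv2.resize(T["pixels"][150:350,120:320,::-1],None,fx=3,fy=3))
E
```

```text
[0.3339 0.2637 0.0843] [ 0.4301 -0.1293  2.2935 -0.0855  0.6888 -1.3324]
[10, 1, 35] [-0.0, -0.0, -0.0]
[19, 2, 70] [-0.0, -0.0, -0.0]
-- (array([19.2,  2. , 69.7]), array([-0.003, -0.005, -0.001]))
```

View pics/s23.png

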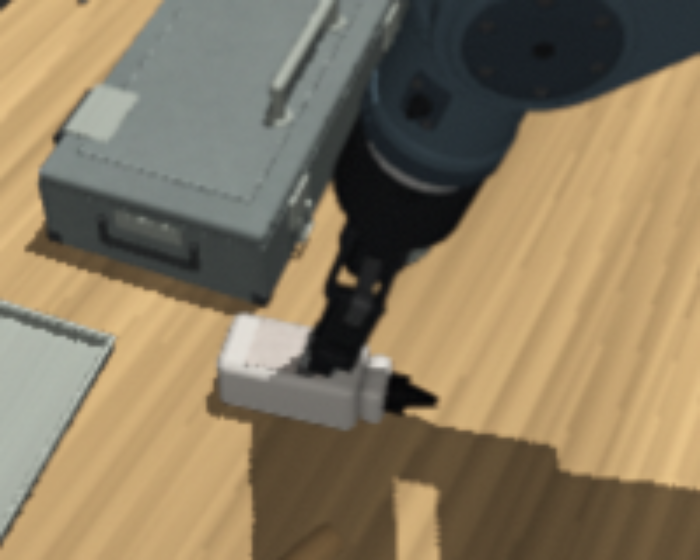

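Straddling the bottle correctly. Going down and closing.

Call:
{"op": "drive_tool", "data": {
  "rows": [
    {"turn":[0,0,0],"linear":[7,1,25],"gripper":82},
    {"turn":[0,0,0],"linear":[13,2,48],"gripper":82},
    {"turn":[0,0,0],"linear":[17,2,63],"gripper":82},
    {"turn":[0,0,0],"linear":[19,2,69],"gripper":82},
    {"turn":[0,0,0],"linear":[19,2,69],"gripper":82},
    {"turn":[0,0,0],"linear":[19,2,69],"gripper":55},
    {"turn":[0,0,0],"linear":[19,2,69],"gripper":38},
    {"turn":[0,0,0],"linear":[19,2,69],"gripper":38},
    {"turn":[0,0,0],"linear":[19,2,69],"gripper":38},
    {"turn":[0,0,0],"linear":[19,2,69],"gripper":38},
    {"turn":[0,0,0],"linear":[19,2,69],"gripper":38}
  ],
  "squeeze": 45
}}

```text
t: 44.48
tcp_pos: [0.3382, 0.268, 0.0159]
orientation: [-0.357, 2.818, 0.053]
wrist_force: [-3.5, -3.6, 9.2]
grip_width: 0.0455
```

```bash
python3 - <<'E'
from tr import *
p,R,s=pose();print(p,s['grip_width'],s['wrist_force']); z=R.as_matrix()[:,2]; print("grasp pt",p-.019*z, "tilt",np.arccos(-z[2]),"head(base dir)",np.arctan2(z[1],z[0]))
rows([(np.array([p[0],p[1],.12]),R),(np.array([.40,.27,.30]),tool([0,0,-1],[np.cos(3.393-np.pi/2),np.sin(3.393-np.pi/2),0]))])
S=cam("side"); cv2.imwrite("pics/s24.png",cv2.resize(S["pixels"][200:360,220:420,::-1],None,fx=3.5,fy=3.5))
E
```

```text
[0.3382 0.268  0.0159] 0.045483809164568414 [-3.4828 -3.6124  9.1949]
grasp pt [0.3328 0.2666 0.034 ] tilt 0.30246847929483994 head(base dir) 0.2481363900979586
[-16, 0, -50] [0.0, 0.0, 0.0]
[-31, 0, -99] [0.0, 0.0, 0.0]
-- (array([-31. ,  -0.1, -99.4]), array([0., 0., 0.]))
[-59, -4, -138] [-0.0, 0.08, 0.0]
[-87, -7, -176] [-0.0, 0.15, 0.0]
[-114, -10, -215] [-0.0, 0.23, 0.0]
[-142, -14, -253] [-0.0, 0.3, 0.0]
-- (array([-142.2,  -13.7, -253.2]), array([-0.001,  0.302,  0.001]))
```

View pics/s24.png

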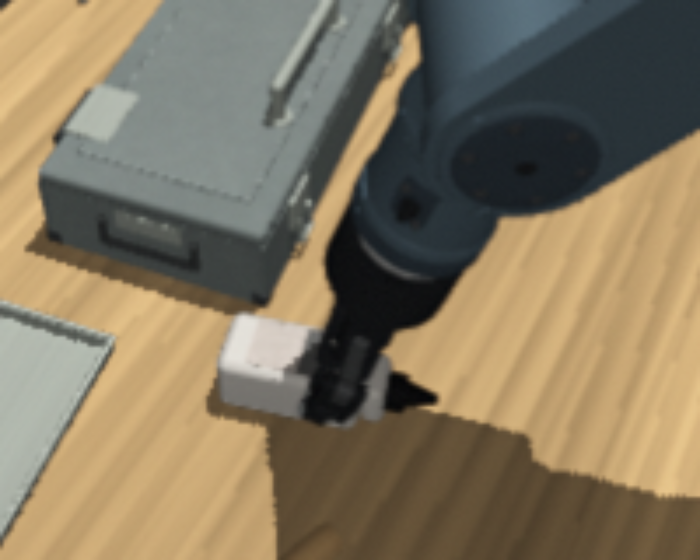

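Call:
{"op": "drive_tool", "data": {
  "rows": [
    {"turn":[0,0,0],"linear":[-8,0,-25],"gripper":38},
    {"turn":[0,0,0],"linear":[-20,0,-65],"gripper":38},
    {"turn":[0,0,0],"linear":[-31,0,-100],"gripper":38},
    {"turn":[0,0.08,0],"linear":[-59,-4,-138],"gripper":38},
    {"turn":[0,0.15,0],"linear":[-87,-7,-176],"gripper":38},
    {"turn":[0,0.23,0],"linear":[-114,-10,-215],"gripper":38},
    {"turn":[0,0.302,0],"linear":[-142,-14,-253],"gripper":38},
    {"turn":[0,0.302,0],"linear":[-142,-14,-253],"gripper":38}
  ]
}}

```text
t: 45.52
tcp_pos: [0.403, 0.2701, 0.3024]
orientation: [-0.392, 3.112, -0.0]
wrist_force: [0.3, -0.0, -3.6]
grip_width: 0.0454
```

```bash
python3 - <<'E'
from tr import *
p,R,s=pose();print(p,s['grip_width'],s['wrist_force'],s['joint_pos'])
M=(np.array([.44,.31,.32]),down(1.74-np.pi/2))
rows([M])
S=cam("side"); cv2.imwrite("pics/s25.png",S["pixels"][:,:,::-1])
E
```

```text
[0.403  0.2701 0.3024] 0.04541510021037817 [ 0.2667 -0.015  -3.5822] [ 0.3459 -0.0833  1.739  -0.0012  1.4805 -1.4752]
[-4, 3, -2] [0.0, 0.0, 0.15]
[-8, 5, -3] [0.0, 0.0, 0.3]
[-12, 8, -5] [0.0, 0.0, 0.45]
[-17, 11, -6] [0.0, 0.0, 0.6]
[-21, 13, -8] [0.0, 0.0, 0.75]
[-25, 16, -10] [0.0, 0.0, 0.9]
[-29, 19, -11] [0.0, 0.0, 1.05]
[-33, 22, -13] [0.0, 0.0, 1.2]
[-38, 24, -14] [0.0, 0.0, 1.35]
[-42, 27, -16] [0.0, 0.0, 1.5]
[-46, 30, -17] [0.0, 0.0, 1.65]
-- (array([-45.9,  29.5, -17.4]), array([0.004, 0.005, 1.652]))
```

View pics/s25.png

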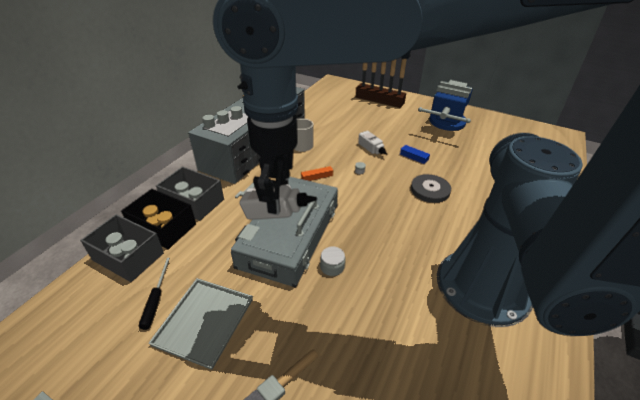

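Call:
{"op": "drive_tool", "data": {
  "rows": [
    {"turn":[0,0,0.15],"linear":[-4,3,-2],"gripper":38},
    {"turn":[0,0,0.3],"linear":[-8,5,-3],"gripper":38},
    {"turn":[0,0,0.45],"linear":[-12,8,-5],"gripper":38},
    {"turn":[0,0,0.6],"linear":[-17,11,-6],"gripper":38},
    {"turn":[0,0,0.75],"linear":[-21,13,-8],"gripper":38},
    {"turn":[0,0,0.9],"linear":[-25,16,-10],"gripper":38},
    {"turn":[0,0,1.05],"linear":[-29,19,-11],"gripper":38},
    {"turn":[0,0,1.2],"linear":[-33,22,-13],"gripper":38},
    {"turn":[0,0,1.35],"linear":[-38,24,-14],"gripper":38},
    {"turn":[0,0,1.5],"linear":[-42,27,-16],"gripper":38},
    {"turn":[0,0,1.65],"linear":[-46,30,-17],"gripper":38},
    {"turn":[0,0,1.652],"linear":[-46,30,-17],"gripper":38}
  ]
}}

```text
t: 47.08
tcp_pos: [0.4353, 0.3099, 0.3136]
orientation: [-2.021, -2.404, 0.007]
wrist_force: [-0.3, 0.0, -2.4]
grip_width: 0.0451
```

```bash
python3 - <<'E'
from tr import *
p,R,s=pose();print(p,s['grip_width'],s['joint_pos'])
P,_,Rp=place(tray+.047*TY,1.74,.3025,along=.002,gz_off=.011); L=(P,Rp); print(P)
run((p,R),s['joint_pos'],[lift(L,.2),L],["pre","L"])
rows([lift(L,.2)])
E
```

```text
[0.4353 0.3099 0.3136] 0.04507972077584731 [ 0.397   0.0338  1.6023 -0.0011  1.5099  0.2248]
[0.5248 0.4524 0.0703]
pre rows 10 maxstep 0.13 minq5 1.35 [ 0.06  0.57  1.68  1.26  1.47 -0.68]
L rows 3 maxstep 0.09 minq5 1.41 [ 0.06  0.82  1.63  1.29  1.41 -0.87]
[14, 13, 12] [-0.0, 0.14, 0.0]
[28, 25, 25] [-0.0, 0.28, 0.0]
[42, 38, 38] [-0.0, 0.42, 0.0]
[56, 50, 50] [-0.0, 0.56, 0.0]
[70, 63, 63] [-0.0, 0.71, 0.0]
[84, 75, 75] [-0.0, 0.85, 0.0]
[97, 88, 88] [-0.0, 0.99, 0.0]
[111, 101, 100] [-0.0, 1.13, 0.0]
[125, 113, 113] [-0.0, 1.27, 0.0]
-- (array([125.2, 113.1, 112.9]), array([-0.005,  1.27 ,  0.   ]))
```

Call:
{"op": "drive_tool", "data": {
  "rows": [
    {"turn":[0,0.14,0],"linear":[14,13,5],"gripper":38},
    {"turn":[0,0.28,0],"linear":[28,25,10],"gripper":38},
    {"turn":[0,0.42,0],"linear":[42,38,15],"gripper":38},
    {"turn":[0,0.56,0],"linear":[56,50,20],"gripper":38},
    {"turn":[0,0.71,0],"linear":[70,63,30],"gripper":38},
    {"turn":[0,0.85,0],"linear":[84,75,40],"gripper":38},
    {"turn":[0,0.99,0],"linear":[97,88,50],"gripper":38},
    {"turn":[0,1.13,0],"linear":[111,101,70],"gripper":38},
    {"turn":[-0.005,1.27,0],"linear":[125,113,90],"gripper":38},
    {"turn":[-0.005,1.27,0],"linear":[125,113,113],"gripper":38},
    {"turn":[-0.005,1.27,0],"linear":[125,113,113],"gripper":38}
  ]
}}

```text
t: 48.45
tcp_pos: [0.5249, 0.452, 0.1989]
orientation: [-1.285, -1.519, -0.942]
wrist_force: [-0.8, 0.6, -1.9]
grip_width: 0.0452
```

```bash
python3 - <<'E'
from tr import *
p,R,s=pose();print(p,s['grip_width'],s['joint_pos'])
P,_,Rp=place(tray+.047*TY,1.74,.3025,along=.002,gz_off=.011); L=(P,Rp)
rows([lift(L,.12),L])
S=cam("side"); cv2.imwrite("pics/s26.png",S["pixels"][:,:,::-1])
T=cam("top"); cv2.imwrite("pics/t26.png",cv2.resize(T["pixels"][70:320,80:380,::-1],None,fx=2.4,fy=2.4))
E
```

```text
[0.5249 0.452  0.1989] 0.04518506743230268 [ 0.0589  0.5688  1.6778  1.2659  1.4656 -0.6745]
[-38, 0, 12] [0.0, 0.0, -0.0]
[-75, 0, 24] [0.0, 0.0, -0.0]
-- (array([-75.1,   0.2,  23.9]), array([ 0.   ,  0.001, -0.002]))
[-122, 0, 39] [0.0, 0.0, -0.0]
-- (array([-122.5,    0.3,   38.7]), array([ 0.   ,  0.001, -0.002]))
```

View pics/s26.png

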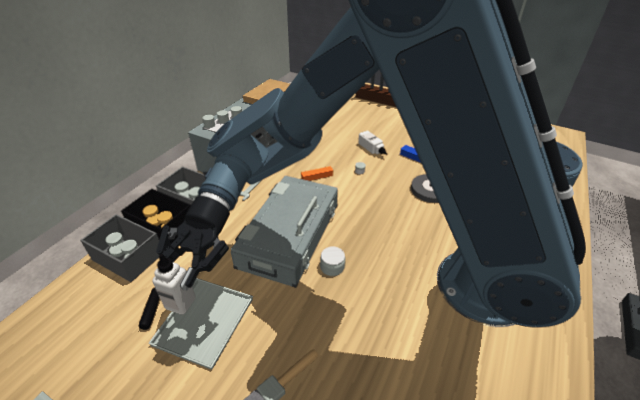

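View pics/t26.png

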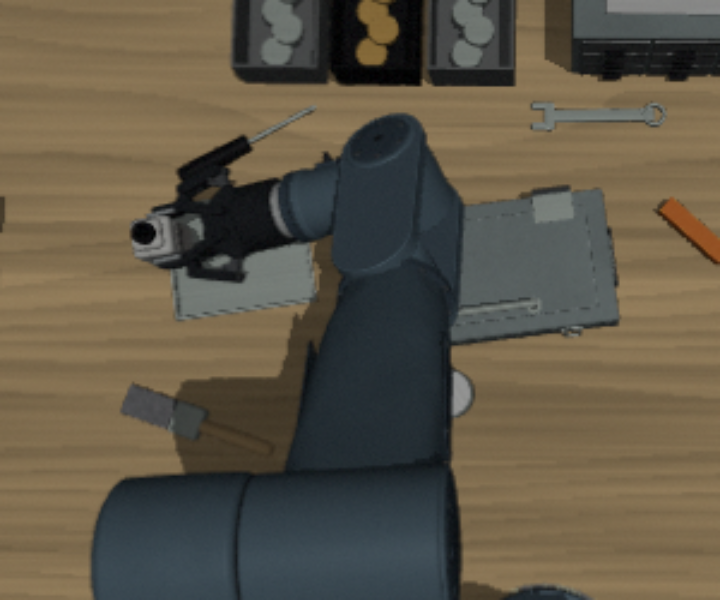

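Call:
{"op": "drive_tool", "data": {
  "rows": [
    {"turn":[0,0,0],"linear":[-30,0,10],"gripper":38},
    {"turn":[0,0,0],"linear":[-60,0,19],"gripper":38},
    {"turn":[0,0,0],"linear":[-85,0,27],"gripper":38},
    {"turn":[0,0,0],"linear":[-100,0,32],"gripper":38},
    {"turn":[0,0,0],"linear":[-108,0,34],"gripper":38},
    {"turn":[0,0,0],"linear":[-113,0,36],"gripper":38},
    {"turn":[0,0,0],"linear":[-115,0,36],"gripper":38},
    {"turn":[0,0,0],"linear":[-115,0,36],"gripper":38}
  ]
}}

```text
t: 49.55
tcp_pos: [0.5275, 0.4524, 0.0823]
orientation: [-1.282, -1.522, -0.948]
wrist_force: [-0.0, 0.7, -1.8]
grip_width: 0.0452
```

```bash
python3 - <<'E'
from tr import *
p,R,s=pose();print(p,s['wrist_force'])
S=cam("side"); cv2.imwrite("pics/s27.png",cv2.resize(S["pixels"][170:380,110:350,::-1],None,fx=3.2,fy=2.8))
E
```

```text
[0.5275 0.4524 0.0823] [-0.0016  0.658  -1.8409]
```

View pics/s27.png

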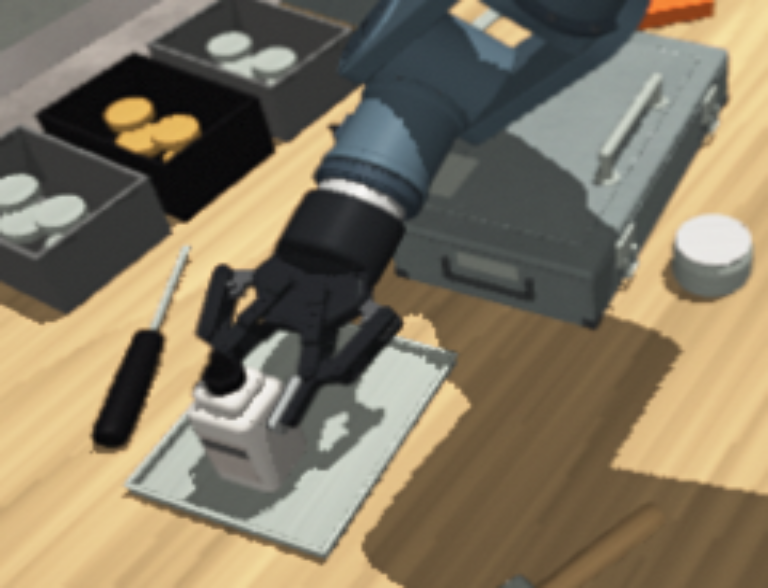

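Call:
{"op": "drive_tool", "data": {
  "rows": [
    {"turn":[0,0,0],"linear":[-2,0,1],"gripper":38},
    {"turn":[0,0,0],"linear":[-4,0,1],"gripper":38},
    {"turn":[0,0,0],"linear":[-6,0,2],"gripper":38},
    {"turn":[0,0,0],"linear":[-7,0,2],"gripper":38},
    {"turn":[0,0,0],"linear":[-8,0,2.5],"gripper":38},
    {"turn":[0,0,0],"linear":[-8,0,2.5],"gripper":38}
  ]
}}

```text
t: 50.35
tcp_pos: [0.5272, 0.4525, 0.0734]
orientation: [-1.283, -1.521, -0.947]
wrist_force: [0.4, -0.1, -2.4]
grip_width: 0.0455
```

Call:
{"op": "drive_tool", "data": {
  "rows": [
    {"turn":[0,0,0],"linear":[-1,0,0],"gripper":38},
    {"turn":[0,0,0],"linear":[-2,0,0.5],"gripper":38},
    {"turn":[0,0,0],"linear":[-3,0,1],"gripper":38},
    {"turn":[0,0,0],"linear":[-3,0,1],"gripper":38}
  ]
}}

```text
t: 50.85
tcp_pos: [0.5272, 0.4525, 0.0701]
orientation: [-1.283, -1.521, -0.947]
wrist_force: [0.7, 0.3, -2.0]
grip_width: 0.0456
```

Call:
{"op": "drive_tool", "data": {
  "rows": [
    {"turn":[0,0,0],"linear":[-1,0,0],"gripper":38},
    {"turn":[0,0,0],"linear":[-2,0,0.5],"gripper":38},
    {"turn":[0,0,0],"linear":[-2,0,0.5],"gripper":38}
  ]
}}

```text
t: 51.22
tcp_pos: [0.5272, 0.4524, 0.0681]
orientation: [-1.283, -1.521, -0.947]
wrist_force: [-0.9, -0.9, -3.4]
grip_width: 0.0452
```

Call:
{"op": "drive_tool", "data": {
  "rows": [
    {"turn":[0,0,0],"linear":[-1,0,0],"gripper":38},
    {"turn":[0,0,0],"linear":[-2,0,0.5],"gripper":38},
    {"turn":[0,0,0],"linear":[-2,0,0.5],"gripper":38}
  ]
}}

```text
t: 51.6
tcp_pos: [0.5274, 0.4523, 0.0678]
orientation: [-1.28, -1.52, -0.948]
wrist_force: [-2.3, -3.4, 5.9]
grip_width: 0.0453
```

```bash
python3 - <<'E'
from tr import *
S=cam("side"); cv2.imwrite("pics/s28.png",cv2.resize(S["pixels"][260:370,140:260,::-1],None,fx=5,fy=5))
E
```

```text
(no output)
```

View pics/s28.png

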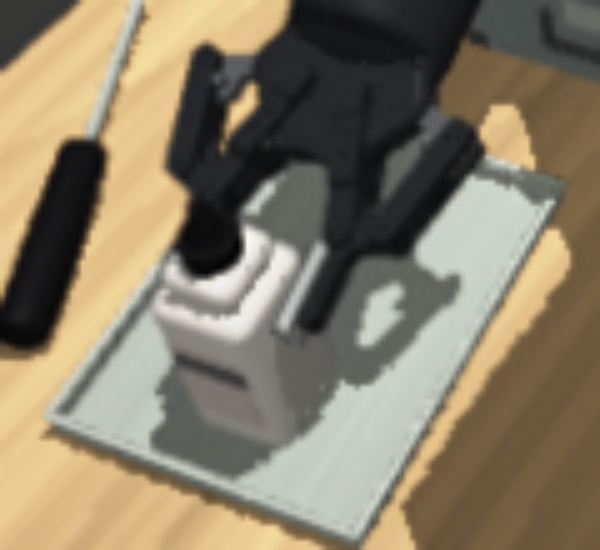

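Call:
{"op": "drive_tool", "data": {
  "rows": [
    {"turn":[0,0,0],"linear":[1,0,0],"gripper":48},
    {"turn":[0,0,0],"linear":[1,0,0],"gripper":56},
    {"turn":[0,0,0],"linear":[1,0,0],"gripper":64},
    {"turn":[0,0,0],"linear":[1,0,0],"gripper":64},
    {"turn":[0,0,0],"linear":[1,0,-15],"gripper":64},
    {"turn":[0,0,0],"linear":[1,0,-40],"gripper":64},
    {"turn":[0,0,0],"linear":[5,0,-75],"gripper":64},
    {"turn":[0,0,0],"linear":[40,0,-100],"gripper":64},
    {"turn":[0,0,0],"linear":[90,0,-115],"gripper":64},
    {"turn":[0,0,0],"linear":[140,0,-120],"gripper":64},
    {"turn":[0,0,0],"linear":[190,0,-120],"gripper":64},
    {"turn":[0,0,0],"linear":[190,0,-120],"gripper":64}
  ]
}}

```text
t: 53.15
tcp_pos: [0.5376, 0.3949, 0.2881]
orientation: [-1.279, -1.528, -0.954]
wrist_force: [0.4, -0.3, -0.4]
grip_width: 0.0643
```

```bash
python3 - <<'E'
from tr import *
p,R,s=pose();print(p,s['joint_pos'])
S=cam("side"); cv2.imwrite("pics/s29.png",cv2.resize(S["pixels"][200:380,100:340,::-1],None,fx=3,fy=3))
T=cam("top"); print(robot.mark_of("top","tray_in"),robot.mark_of("top","bottle1"))
im=bird(T,.4,.7,.25,.6,0.003); cv2.imwrite("pics/b29.png",grid(im,.7,.6,.001,2,.05))
M=(np.array([.44,.20,.34]),down(1.74-np.pi/2)); run((p,R),s['joint_pos'],[M],["M"]); rows([M])
E
```

```text
[0.5376 0.3949 0.2881] [-0.0395  0.4216  1.6695  1.2077  1.5902 -0.5671]
[{'at': [179.7, 174.0], 'conf': 0.66}] [{'at': [156.7, 175.5], 'conf': 0.72}, {'at': [446.9, 196.9], 'conf': 0.59}]
M rows 10 maxstep 0.13 minq5 1.52 [ 0.18 -0.1   1.68  0.    1.56  0.01]
[0, -14, -21] [0.0, -0.14, -0.0]
[1, -28, -41] [0.0, -0.28, -0.0]
[1, -42, -62] [0.0, -0.42, -0.0]
[1, -56, -82] [0.0, -0.56, -0.0]
[2, -71, -103] [0.0, -0.7, -0.0]
[2, -85, -123] [0.0, -0.85, -0.0]
[2, -99, -144] [0.0, -0.99, -0.0]
[3, -113, -164] [0.0, -1.13, -0.0]
[3, -127, -185] [0.0, -1.27, -0.0]
-- (array([   3.1, -127.1, -185. ]), array([ 0.002, -1.268, -0.001]))
```

View pics/s29.png

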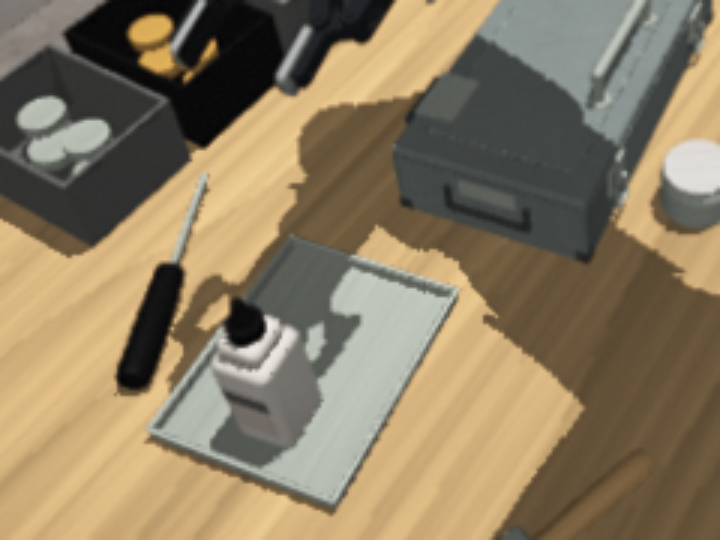

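View pics/b29.png

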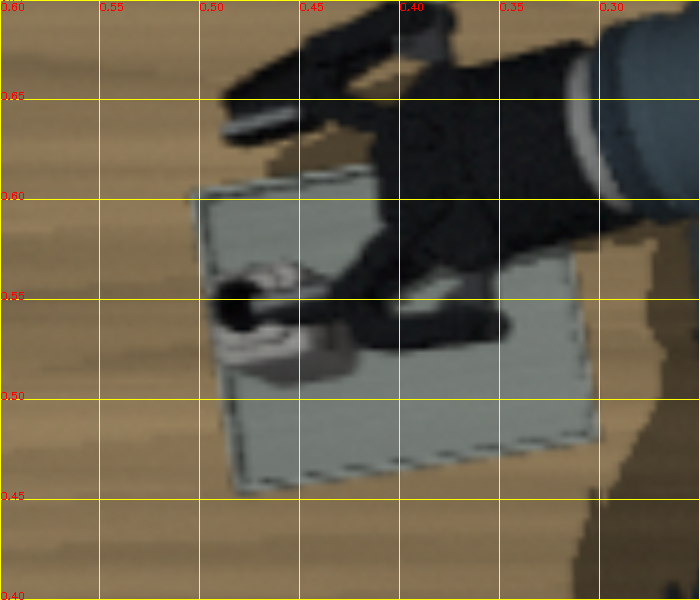

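Call:
{"op": "drive_tool", "data": {
  "rows": [
    {"turn":[0,-0.14,0],"linear":[0,-14,-21],"gripper":82},
    {"turn":[0,-0.28,0],"linear":[1,-28,-41],"gripper":82},
    {"turn":[0,-0.42,0],"linear":[1,-42,-62],"gripper":82},
    {"turn":[0,-0.56,0],"linear":[1,-56,-82],"gripper":82},
    {"turn":[0,-0.7,0],"linear":[2,-71,-103],"gripper":82},
    {"turn":[0,-0.85,0],"linear":[2,-85,-123],"gripper":82},
    {"turn":[0,-0.99,0],"linear":[2,-99,-144],"gripper":82},
    {"turn":[0,-1.13,0],"linear":[3,-113,-164],"gripper":82},
    {"turn":[0,-1.268,0],"linear":[3,-127,-185],"gripper":82},
    {"turn":[0,-1.268,0],"linear":[3,-127,-185],"gripper":82}
  ]
}}

```text
t: 54.6
tcp_pos: [0.4397, 0.2011, 0.3403]
orientation: [-2.025, -2.401, -0.003]
wrist_force: [0.3, 0.6, -1.5]
grip_width: 0.0819
```

```bash
cat > r.py <<'E'
from tr import *
E
python3 - <<'E'
from fitb import *
from tr import *
p,R,s=pose();print(p,s['joint_pos'])
T=cam("top"); x,e=fitbottle(T,(450,197),"pics/fb.png"); print(x,e); b=x.copy(); b[2]%=2*np.pi
for beta in(.3,.4,.5):
    P,_,Rb=grasp(b,beta,along=.005); G=(P,Rb)
    N=(np.array([.46,-.40,.30]),down(b[2]-np.pi/2))
    Mi=(np.array([.48,-.1,.33]),down(.6))
    for nm,alt in(("neg",Rb),):
        print(beta); q=run((p,R),s['joint_pos'],[Mi,N,lift(G,.12),G],["Mi","N","pre","G"])
        Pp,_,Rp=place(tray-.047*TY,1.74,beta,along=.005,gz_off=.01); L=(Pp,Rp)
        M=(np.array([.44,.22,.34]),down(1.74-np.pi/2))
        run(G,q,[lift(G,.12),N,Mi,M,lift(L,.2),L],["lift","N","Mi","M","preL","L"])
E
```

```text
[0.4397 0.2011 0.3403] [ 0.182  -0.1036  1.6833  0.0013  1.5604  0.0126]
[ 0.4703 -0.4373  2.6227] 0.11901969507016619
0.3
Mi rows 7 maxstep 0.16 minq5 1.54 [-0.45 -0.08  1.68  0.    1.54 -1.05]
N rows 7 maxstep 0.15 minq5 1.5 [-0.91  0.21  1.43  0.    1.5  -1.96]
pre rows 4 maxstep 0.17 minq5 0.84 [-1.    0.28  1.77  0.19  0.84 -2.16]
G rows 3 maxstep 0.07 minq5 0.64 [-1.    0.45  1.8   0.23  0.64 -2.23]
lift rows 3 maxstep 0.07 minq5 0.7 [-1.    0.28  1.77  0.19  0.84 -2.16]
N rows 4 maxstep 0.17 minq5 1.01 [-0.91  0.21  1.43  0.    1.5  -1.96]
Mi rows 7 maxstep 0.15 minq5 1.5 [-0.45 -0.08  1.68 -0.    1.54 -1.05]
M rows 7 maxstep 0.16 minq5 1.55 [ 0.22 -0.08  1.66 -0.    1.56  0.05]
preL rows 10 maxstep 0.13 minq5 1.46 [-0.1   0.57  1.68  1.17  1.58 -0.72]
L rows 3 maxstep 0.08 minq5 1.51 [-0.1   0.81  1.63  1.17  1.51 -0.9 ]
0.4
Mi rows 7 maxstep 0.16 minq5 1.54 [-0.45 -0.08  1.68  0.    1.54 -1.05]
N rows 7 maxstep 0.15 minq5 1.5 [-0.91  0.21  1.43  0.    1.5  -1.96]
pre rows 4 maxstep 0.19 minq5 0.73 [-1.03  0.24  1.84  0.29  0.73 -2.27]
G rows 3 maxstep 0.07 minq5 0.53 [-1.03 
[... 484 characters left out ...]
 0.16 minq5 1.54 [-0.45 -0.08  1.68  0.    1.54 -1.05]
N rows 7 maxstep 0.15 minq5 1.5 [-0.91  0.21  1.43  0.    1.5  -1.96]
pre rows 4 maxstep 0.22 minq5 0.63 [-1.06  0.21  1.91  0.43  0.63 -2.41]
G rows 3 maxstep 0.09 minq5 0.43 [-1.06  0.42  1.93  0.63  0.43 -2.64]
lift rows 3 maxstep 0.09 minq5 0.49 [-1.06  0.21  1.91  0.43  0.63 -2.41]
N rows 4 maxstep 0.22 minq5 0.84 [-0.91  0.21  1.43  0.    1.5  -1.96]
Mi rows 7 maxstep 0.15 minq5 1.5 [-0.45 -0.08  1.68 -0.    1.54 -1.05]
M rows 7 maxstep 0.16 minq5 1.55 [ 0.22 -0.08  1.66 -0.    1.56  0.05]
preL rows 8 maxstep 0.13 minq5 1.43 [-0.06  0.47  1.68  1.03  1.48 -0.61]
L rows 3 maxstep 0.08 minq5 1.37 [-0.06  0.7   1.66  1.06  1.37 -0.8 ]
```

```bash
python3 - <<'E'
from tr import *
rows([(np.array([.48,-.1,.33]),down(.6)),(np.array([.46,-.40,.30]),down(2.6227-np.pi/2))])
E
```

```text
[-51, -2, 2] [0.0, -0.0, -0.07]
[-101, -4, 3] [0.0, -0.0, -0.14]
[-152, -6, 4] [0.0, -0.0, -0.22]
[-202, -7, 6] [0.0, -0.0, -0.29]
[-253, -9, 7] [0.0, -0.0, -0.36]
[-304, -11, 9] [0.0, -0.0, -0.43]
-- (array([-303.7,  -11.2,    8.8]), array([ 0.002, -0.003, -0.431]))
[-352, -23, 14] [0.0, -0.0, -0.51]
[-401, -35, 18] [0.0, -0.0, -0.58]
[-450, -46, 23] [0.0, -0.0, -0.66]
[-499, -58, 28] [0.0, -0.0, -0.73]
[-547, -70, 33] [0.0, -0.0, -0.81]
[-596, -81, 38] [0.0, -0.0, -0.88]
-- (array([-596.1,  -81.3,   37.8]), array([ 0.002, -0.003, -0.883]))
```

Call:
{"op": "drive_tool", "data": {
  "rows": [
    {"turn":[0,0,-0.07],"linear":[-51,-2,2],"gripper":82},
    {"turn":[0,0,-0.14],"linear":[-101,-4,3],"gripper":82},
    {"turn":[0,0,-0.22],"linear":[-152,-6,4],"gripper":82},
    {"turn":[0,0,-0.29],"linear":[-202,-7,6],"gripper":82},
    {"turn":[0,0,-0.36],"linear":[-253,-9,7],"gripper":82},
    {"turn":[0,0,-0.43],"linear":[-304,-11,9],"gripper":82},
    {"turn":[0,0,-0.51],"linear":[-352,-23,14],"gripper":82},
    {"turn":[0,0,-0.58],"linear":[-401,-35,18],"gripper":82},
    {"turn":[0,0,-0.66],"linear":[-450,-46,23],"gripper":82},
    {"turn":[0,0,-0.73],"linear":[-499,-58,28],"gripper":82},
    {"turn":[0,0,-0.81],"linear":[-547,-70,33],"gripper":82},
    {"turn":[0,0,-0.883],"linear":[-596,-81,38],"gripper":82}
  ]
}}

```text
t: 56.15
tcp_pos: [0.4593, -0.4026, 0.3]
orientation: [0.806, 3.034, 0.009]
wrist_force: [0.9, -1.0, -0.5]
grip_width: 0.0821
```

```bash
python3 - <<'E'
from tr import *
b=(.4703,-.4373,2.6227); P,_,Rb=grasp(b,.5,along=.005,zt=.014); G=(P,Rb); print(P)
p,R,s=pose(); print(p,s['joint_pos'])
rows([lift(G,.085)])
E
```

```text
[ 0.4739 -0.4393  0.014 ]
[ 0.4593 -0.4026  0.3   ] [-0.917   0.2134  1.4304  0.0059  1.5001 -1.9689]
[-8, -6, 54] [0.0, -0.12, -0.0]
[-15, -13, 107] [0.0, -0.25, -0.0]
[-23, -20, 161] [0.0, -0.38, -0.0]
[-31, -26, 215] [0.01, -0.5, -0.0]
-- (array([-30.8, -26. , 214.8]), array([ 0.006, -0.5  , -0.002]))
```

Call:
{"op": "drive_tool", "data": {
  "rows": [
    {"turn":[0,-0.12,0],"linear":[-8,-6,50],"gripper":82},
    {"turn":[0,-0.25,0],"linear":[-15,-13,100],"gripper":82},
    {"turn":[0,-0.38,0],"linear":[-23,-20,150],"gripper":82},
    {"turn":[0.006,-0.5,0],"linear":[-31,-26,190],"gripper":82},
    {"turn":[0.006,-0.5,0],"linear":[-31,-26,212],"gripper":82},
    {"turn":[0.006,-0.5,0],"linear":[-31,-26,212],"gripper":82}
  ]
}}

```text
t: 56.9
tcp_pos: [0.4724, -0.4372, 0.0862]
orientation: [0.689, 2.566, -0.173]
wrist_force: [0.3, -0.1, 0.0]
grip_width: 0.0817
```

```bash
python3 - <<'E'
from tr import *
b=(.4703,-.4373,2.6227); P,_,Rb=grasp(b,.5,along=.005,zt=.014); G=(P,Rb)
p,R,s=pose(); print(p,s['joint_pos'])
rows([G])
S=cam("side"); cv2.imwrite("pics/s30.png",cv2.resize(S["pixels"][80:220,300:460,::-1],None,fx=4,fy=4))
E
```

```text
[ 0.4724 -0.4372  0.0862] [-1.0541  0.2648  1.929   0.4704  0.5616 -2.452 ]
[16, -1, 32] [-0.0, -0.0, -0.0]
[32, -1, 65] [-0.0, -0.0, -0.01]
-- (array([32.3, -1.2, 64.6]), array([-0.002, -0.004, -0.006]))
```

View pics/s30.png

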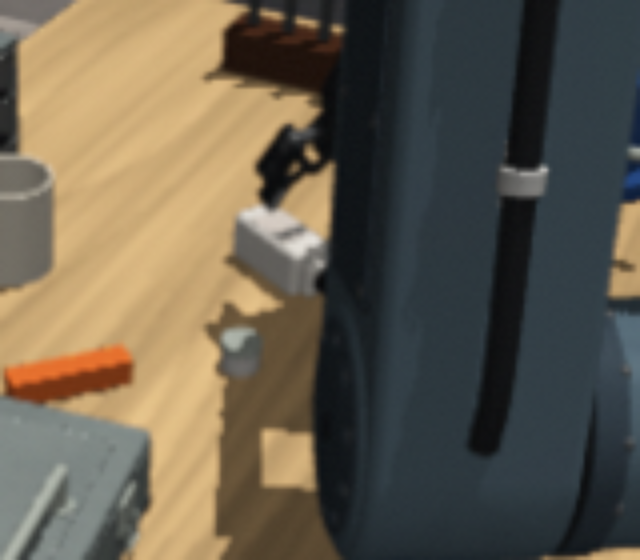

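Call:
{"op": "drive_tool", "data": {
  "rows": [
    {"turn":[0,0,0],"linear":[12,-1,24],"gripper":82},
    {"turn":[0,0,0],"linear":[22,-1,44],"gripper":82},
    {"turn":[0,0,0],"linear":[29,-1,58],"gripper":82},
    {"turn":[0,0,0],"linear":[32,-1,64],"gripper":82},
    {"turn":[0,0,0],"linear":[32,-1,64],"gripper":82},
    {"turn":[0,0,0],"linear":[32,-1,64],"gripper":55},
    {"turn":[0,0,0],"linear":[32,-1,64],"gripper":38},
    {"turn":[0,0,0],"linear":[32,-1,64],"gripper":38},
    {"turn":[0,0,0],"linear":[32,-1,64],"gripper":38},
    {"turn":[0,0,0],"linear":[32,-1,64],"gripper":38},
    {"turn":[0,0,0],"linear":[32,-1,64],"gripper":38}
  ],
  "squeeze": 45
}}

```text
t: 58.32
tcp_pos: [0.4767, -0.4414, 0.0198]
orientation: [0.682, 2.561, -0.181]
wrist_force: [-1.8, 1.4, 6.4]
grip_width: 0.0453
```

```bash
python3 - <<'E'
from tr import *
p,R,s=pose();print(p,s['grip_width'],s['wrist_force']); z=R.as_matrix()[:,2]; g=p-.019*z; n=np.array([np.cos(2.6227),np.sin(2.6227)])
print("grasp pt",g, "along",(g[:2]-[.4703,-.4373])@n,"tilt",np.arccos(-z[2]))
rows([(np.array([p[0],p[1],.12]),R),(np.array([.46,-.40,.30]),down(2.6227-np.pi/2))])
E
```

```text
[ 0.4767 -0.4414  0.0198] 0.04531159644213124 [-1.8347  1.3534  6.3625]
grasp pt [ 0.4688 -0.4368  0.0365] along 0.0015633591239758943 tilt 0.5033686636656203
[-24, 0, -44] [0.0, 0.0, 0.0]
[-48, 0, -88] [0.0, 0.0, 0.0]
-- (array([-48.3,  -0.4, -87.7]), array([0., 0., 0.]))
[-62, 6, -131] [-0.0, 0.13, -0.0]
[-76, 13, -175] [-0.0, 0.25, -0.0]
[-90, 20, -219] [-0.0, 0.38, -0.0]
[-104, 26, -262] [-0.0, 0.5, -0.0]
-- (array([-104.4,   26.4, -262.5]), array([-0.005,  0.503, -0.002]))
```

Gripped at 45 mm. Lifting and going back.

Call:
{"op": "drive_tool", "data": {
  "rows": [
    {"turn":[0,0,0],"linear":[-14,0,-25],"gripper":38},
    {"turn":[0,0,0],"linear":[-33,0,-60],"gripper":38},
    {"turn":[0,0,0],"linear":[-48,0,-90],"gripper":38},
    {"turn":[0,0.13,0],"linear":[-62,6,-131],"gripper":38},
    {"turn":[0,0.25,0],"linear":[-76,13,-175],"gripper":38},
    {"turn":[0,0.38,0],"linear":[-90,20,-219],"gripper":38},
    {"turn":[0,0.503,0],"linear":[-104,26,-262],"gripper":38},
    {"turn":[0,0.503,0],"linear":[-104,26,-262],"gripper":38}
  ]
}}

```text
t: 59.32
tcp_pos: [0.4617, -0.4014, 0.3027]
orientation: [0.807, 3.033, -0.012]
wrist_force: [-0.0, 0.1, -2.7]
grip_width: 0.0455
```

```bash
python3 - <<'E'
from tr import *
p,R,s=pose();print(p,s['grip_width'],s['wrist_force'],s['joint_pos'])
rows([(np.array([.48,-.1,.33]),down(.6)),(np.array([.44,.22,.34]),down(1.74-np.pi/2))])
S=cam("side"); cv2.imwrite("pics/s31.png",cv2.resize(S["pixels"][40:220,260:460,::-1],None,fx=3,fy=3))
E
```

```text
[ 0.4617 -0.4014  0.3027] 0.0455438088433671 [-0.0122  0.1125 -2.7181] [-0.9074  0.2089  1.4302 -0.004   1.4954 -1.9575]
[22, 45, -5] [-0.0, 0.0, 0.08]
[45, 90, -10] [-0.0, 0.0, 0.15]
[67, 135, -15] [-0.0, 0.0, 0.22]
[89, 180, -20] [-0.0, 0.0, 0.3]
[112, 225, -25] [-0.0, 0.0, 0.38]
[134, 270, -30] [-0.0, 0.01, 0.45]
-- (array([133.8, 270.5, -29.7]), array([-0.005,  0.006,  0.45 ]))
[166, 313, -32] [-0.0, 0.01, 0.52]
[198, 356, -34] [-0.0, 0.01, 0.59]
[231, 399, -36] [-0.0, 0.01, 0.67]
[263, 442, -38] [-0.0, 0.01, 0.74]
[295, 485, -40] [-0.0, 0.01, 0.81]
[328, 528, -42] [-0.0, 0.01, 0.88]
-- (array([327.6, 528.1, -42.3]), array([-0.004,  0.008,  0.881]))
```

View pics/s31.png

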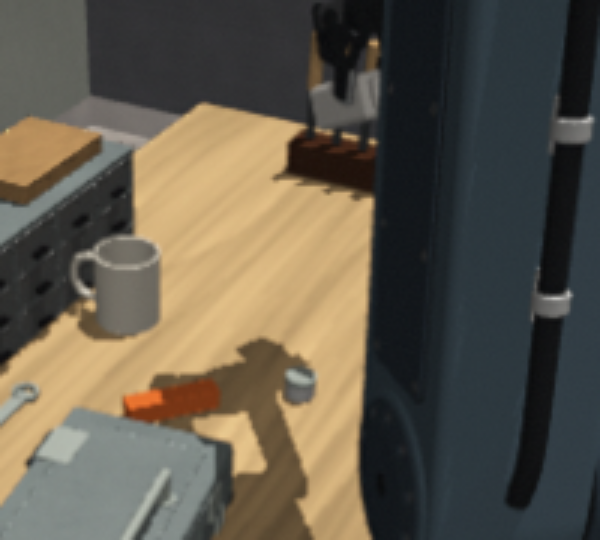

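Call:
{"op": "drive_tool", "data": {
  "rows": [
    {"turn":[0,0,0.08],"linear":[22,45,-5],"gripper":38},
    {"turn":[0,0,0.15],"linear":[45,90,-10],"gripper":38},
    {"turn":[0,0,0.22],"linear":[67,135,-15],"gripper":38},
    {"turn":[0,0,0.3],"linear":[89,180,-20],"gripper":38},
    {"turn":[0,0,0.38],"linear":[112,225,-25],"gripper":38},
    {"turn":[0,0,0.45],"linear":[134,270,-30],"gripper":38},
    {"turn":[0,0,0.52],"linear":[166,313,-32],"gripper":38},
    {"turn":[0,0,0.59],"linear":[198,356,-34],"gripper":38},
    {"turn":[0,0,0.67],"linear":[231,399,-36],"gripper":38},
    {"turn":[0,0,0.74],"linear":[263,442,-38],"gripper":38},
    {"turn":[0,0,0.81],"linear":[295,485,-40],"gripper":38},
    {"turn":[0,0,0.881],"linear":[328,528,-42],"gripper":38}
  ]
}}

```text
t: 60.88
tcp_pos: [0.4369, 0.2224, 0.3363]
orientation: [-2.029, -2.395, 0.009]
wrist_force: [0.7, -0.4, -0.9]
grip_width: 0.0457
```

```bash
python3 - <<'E'
from tr import *
p,R,s=pose();print(p,s['grip_width'],s['joint_pos'])
P,_,Rp=place(tray-.045*TY,1.74,.5034,along=.0015,gz_off=.0135); L=(P,Rp); print(P)
run((p,R),s['joint_pos'],[lift(L,.24),L],["pre","L"])
rows([lift(L,.24)])
S=cam("side"); print(w2p(S,[[*(tray+.047*TY),.14]]))
cv2.imwrite("pics/s32.png",S["pixels"][:,:,::-1])
E
```

```text
[0.4369 0.2224 0.3363] 0.045725509536992594 [ 0.2292 -0.08    1.6692 -0.0013  1.5582  0.064 ]
[0.5411 0.3577 0.0663]
pre rows 8 maxstep 0.13 minq5 1.47 [-0.06  0.41  1.67  1.02  1.52 -0.55]
L rows 4 maxstep 0.08 minq5 1.37 [-0.06  0.71  1.66  1.06  1.37 -0.8 ]
[17, 18, 14] [-0.0, 0.15, -0.0]
[33, 36, 27] [-0.0, 0.3, -0.0]
[50, 54, 41] [-0.0, 0.46, -0.0]
[67, 72, 54] [-0.0, 0.61, -0.0]
[83, 90, 68] [-0.0, 0.76, -0.0]
[100, 108, 82] [-0.0, 0.92, -0.01]
[116, 126, 95] [-0.0, 1.07, -0.01]
-- (array([116.5, 125.6,  95.4]), array([-0.003,  1.069, -0.007]))
[[179.1972 301.9115]]
```

View pics/s32.png

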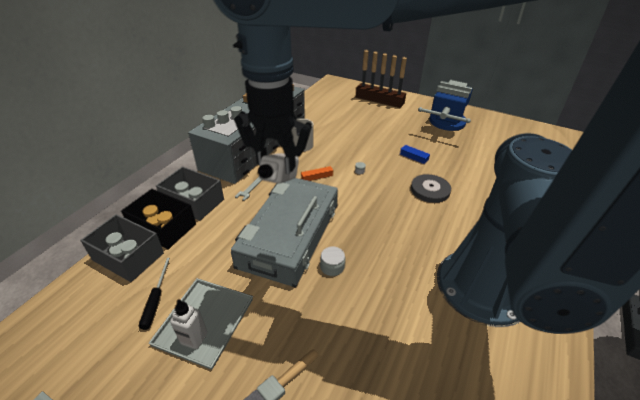

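Call:
{"op": "drive_tool", "data": {
  "rows": [
    {"turn":[0,0.15,0],"linear":[17,18,5],"gripper":38},
    {"turn":[0,0.3,0],"linear":[33,36,10],"gripper":38},
    {"turn":[0,0.46,0],"linear":[50,54,15],"gripper":38},
    {"turn":[0,0.61,0],"linear":[67,72,25],"gripper":38},
    {"turn":[0,0.76,0],"linear":[83,90,40],"gripper":38},
    {"turn":[0,0.92,0],"linear":[100,108,60],"gripper":38},
    {"turn":[-0.003,1.069,-0.007],"linear":[116,126,80],"gripper":38},
    {"turn":[-0.003,1.069,-0.007],"linear":[116,126,95],"gripper":38},
    {"turn":[-0.003,1.069,-0.007],"linear":[116,126,95],"gripper":38}
  ]
}}

```text
t: 62.05
tcp_pos: [0.5416, 0.356, 0.2411]
orientation: [-1.411, -1.675, -0.83]
wrist_force: [-0.5, -0.6, -2.3]
grip_width: 0.0452
```

```bash
python3 - <<'E'
from tr import *
p,R,s=pose();print(p,s['grip_width'],s['joint_pos'])
P,_,Rp=place(tray-.045*TY,1.74,.5034,along=.0015,gz_off=.0135); L=(P,Rp)
rows([lift(L,.085),L])
S=cam("side"); cv2.imwrite("pics/s33.png",cv2.resize(S["pixels"][170:380,110:350,::-1],None,fx=3,fy=2.8))
T=cam("top"); cv2.imwrite("pics/t33.png",cv2.resize(T["pixels"][90:270,100:360,::-1],None,fx=3,fy=3))
E
```

```text
[0.5416 0.356  0.2411] 0.045181950343753746 [-0.0625  0.4038  1.6649  1.0198  1.5188 -0.5422]
[-45, 0, 26] [-0.0, 0.0, -0.0]
[-90, 0, 51] [-0.0, 0.0, -0.0]
[-136, 0, 77] [-0.0, 0.0, -0.0]
-- (array([-135.7,    0.1,   77.2]), array([-0.003,  0.002, -0.   ]))
[-152, 0, 86] [-0.0, 0.0, -0.0]
-- (array([-152.1,    0.1,   86.2]), array([-0.003,  0.002, -0.   ]))
```

View pics/s33.png

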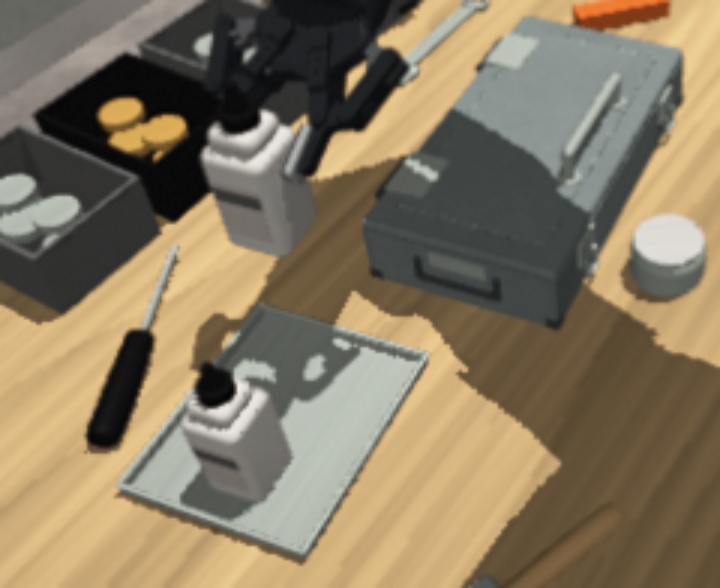

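View pics/t33.png

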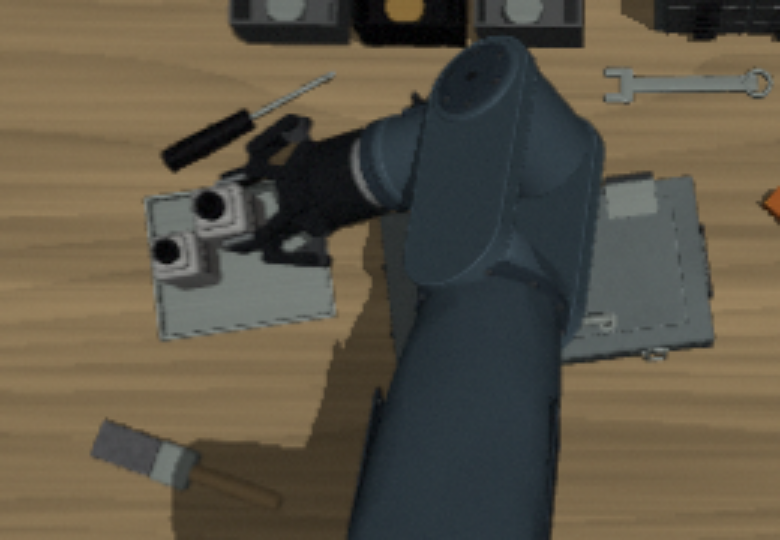

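Call:
{"op": "drive_tool", "data": {
  "rows": [
    {"turn":[0,0,0],"linear":[-35,0,20],"gripper":38},
    {"turn":[0,0,0],"linear":[-75,0,43],"gripper":38},
    {"turn":[0,0,0],"linear":[-105,0,60],"gripper":38},
    {"turn":[0,0,0],"linear":[-122,0,70],"gripper":38},
    {"turn":[0,0,0],"linear":[-132,0,75],"gripper":38},
    {"turn":[0,0,0],"linear":[-138,0,78],"gripper":38},
    {"turn":[0,0,0],"linear":[-143,0,81],"gripper":38},
    {"turn":[0,0,0],"linear":[-143,0,81],"gripper":38}
  ]
}}

```text
t: 63.15
tcp_pos: [0.5431, 0.3585, 0.0791]
orientation: [-1.408, -1.677, -0.835]
wrist_force: [-0.1, 0.4, -2.3]
grip_width: 0.0456
```

```bash
python3 - <<'E'
from tr import *
p,R,s=pose();print(p,s['wrist_force'])
S=cam("side"); cv2.imwrite("pics/s34.png",cv2.resize(S["pixels"][170:380,110:350,::-1],None,fx=3,fy=2.8))
E
```

```text
[0.5431 0.3585 0.0791] [-0.143   0.404  -2.2906]
```

View pics/s34.png

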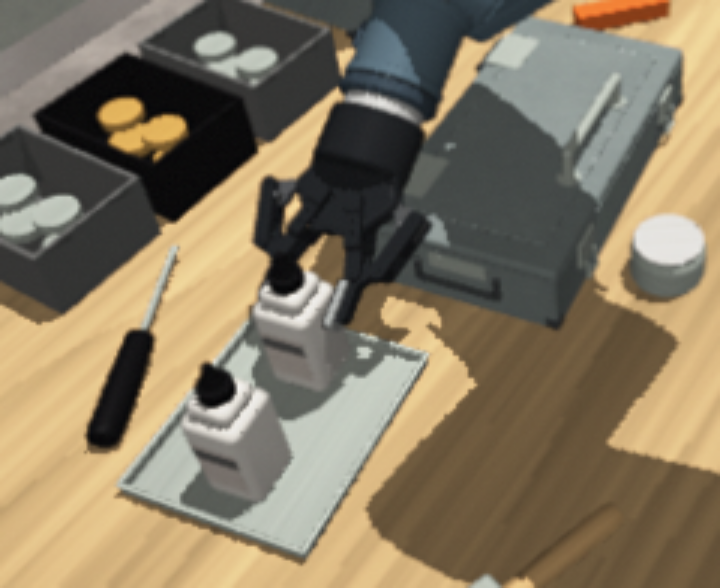

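Call:
{"op": "drive_tool", "data": {
  "rows": [
    {"turn":[0,0,0],"linear":[-3,0,1.5],"gripper":38},
    {"turn":[0,0,0],"linear":[-5,0,2.5],"gripper":38},
    {"turn":[0,0,0],"linear":[-7,0,4],"gripper":38},
    {"turn":[0,0,0],"linear":[-8.5,0,4.7],"gripper":38},
    {"turn":[0,0,0],"linear":[-8.5,0,4.7],"gripper":38}
  ]
}}

```text
t: 63.82
tcp_pos: [0.5429, 0.3585, 0.0691]
orientation: [-1.408, -1.677, -0.834]
wrist_force: [-0.2, 0.2, -2.2]
grip_width: 0.0454
```

Call:
{"op": "drive_tool", "data": {
  "rows": [
    {"turn":[0,0,0],"linear":[-1,0,0.5],"gripper":38},
    {"turn":[0,0,0],"linear":[-2,0,1],"gripper":38},
    {"turn":[0,0,0],"linear":[-2.5,0,1.4],"gripper":38},
    {"turn":[0,0,0],"linear":[-2.5,0,1.4],"gripper":38}
  ]
}}

```text
t: 64.32
tcp_pos: [0.543, 0.3585, 0.0664]
orientation: [-1.408, -1.677, -0.835]
wrist_force: [-0.3, -0.2, -1.9]
grip_width: 0.0451
```

Call:
{"op": "drive_tool", "data": {
  "rows": [
    {"turn":[0,0,0],"linear":[-1,0,0.5],"gripper":38},
    {"turn":[0,0,0],"linear":[-2,0,1],"gripper":38},
    {"turn":[0,0,0],"linear":[-2,0,1],"gripper":38}
  ]
}}

```text
t: 64.7
tcp_pos: [0.5432, 0.3584, 0.0644]
orientation: [-1.408, -1.677, -0.835]
wrist_force: [-0.7, -1.0, 0.9]
grip_width: 0.0452
```

Call:
{"op": "drive_tool", "data": {
  "rows": [
    {"turn":[0,0,0],"linear":[-0.5,0,0.3],"gripper":38},
    {"turn":[0,0,0],"linear":[-1,0,0.5],"gripper":38},
    {"turn":[0,0,0],"linear":[-1,0,0.5],"gripper":38}
  ]
}}

```text
t: 65.08
tcp_pos: [0.5432, 0.3584, 0.0643]
orientation: [-1.406, -1.676, -0.836]
wrist_force: [-1.6, -3.8, 6.7]
grip_width: 0.0452
```

Call:
{"op": "drive_tool", "data": {
  "rows": [
    {"turn":[0,0,0],"linear":[0.5,0,0],"gripper":48},
    {"turn":[0,0,0],"linear":[0.5,0,0],"gripper":56},
    {"turn":[0,0,0],"linear":[0.5,0,0],"gripper":64},
    {"turn":[0,0,0],"linear":[0.5,0,0],"gripper":64},
    {"turn":[0,0,0],"linear":[0.5,0,-15],"gripper":64},
    {"turn":[0,0,0],"linear":[0.5,0,-40],"gripper":64},
    {"turn":[0,0,0],"linear":[5,0,-75],"gripper":64},
    {"turn":[0,0,0],"linear":[40,0,-110],"gripper":64},
    {"turn":[0,0,0],"linear":[80,0,-145],"gripper":64},
    {"turn":[0,-0.1,0],"linear":[110,0,-190],"gripper":64},
    {"turn":[0,-0.2,0],"linear":[130,0,-230],"gripper":64},
    {"turn":[0,-0.2,0],"linear":[130,0,-230],"gripper":64}
  ]
}}

```text
t: 66.58
tcp_pos: [0.5692, 0.2189, 0.2944]
orientation: [-1.537, -1.835, -0.722]
wrist_force: [0.1, 0.4, 0.0]
grip_width: 0.0638
```

```bash
python3 - <<'E'
from tr import *
p,R,s=pose();print(p,s['joint_pos'],s['wrist_force'])
M=(np.array([.45,-.1,.36]),down(0.)); run((p,R),s['joint_pos'],[M],["M"]); rows([M])
S=cam("side"); cv2.imwrite("pics/s35.png",S["pixels"][:,:,::-1])
E
```

```text
[0.5692 0.2189 0.2944] [-0.2281  0.2968  1.5668  0.7833  1.6565 -0.4916] [0.1225 0.3823 0.0143]
M rows 7 maxstep 0.12 minq5 1.61 [-0.48 -0.16  1.7   0.    1.61 -0.48]
[-20, -24, -38] [-0.01, -0.12, 0.02]
[-40, -49, -76] [-0.02, -0.25, 0.05]
[-60, -73, -115] [-0.03, -0.37, 0.07]
[-80, -98, -153] [-0.03, -0.49, 0.1]
[-100, -122, -191] [-0.04, -0.62, 0.12]
[-120, -146, -229] [-0.05, -0.74, 0.14]
[-140, -171, -268] [-0.06, -0.86, 0.17]
-- (array([-140. , -170.6, -267.5]), array([-0.06 , -0.861,  0.166]))
```

View pics/s35.png

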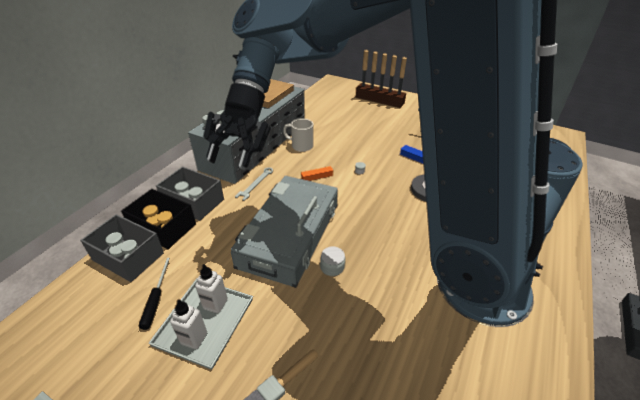

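Both bottles are standing. I'll back off to a neutral pose and do the final checks.

Call:
{"op": "drive_tool", "data": {
  "rows": [
    {"turn":[-0.01,-0.12,0.02],"linear":[-20,-24,-38],"gripper":64},
    {"turn":[-0.02,-0.25,0.05],"linear":[-40,-49,-76],"gripper":64},
    {"turn":[-0.03,-0.37,0.07],"linear":[-60,-73,-115],"gripper":64},
    {"turn":[-0.03,-0.49,0.1],"linear":[-80,-98,-153],"gripper":64},
    {"turn":[-0.04,-0.62,0.12],"linear":[-100,-122,-191],"gripper":64},
    {"turn":[-0.05,-0.74,0.14],"linear":[-120,-146,-229],"gripper":64},
    {"turn":[-0.06,-0.86,0.166],"linear":[-140,-171,-268],"gripper":64},
    {"turn":[-0.06,-0.86,0.166],"linear":[-140,-171,-268],"gripper":64}
  ]
}}

```text
t: 67.62
tcp_pos: [0.447, -0.0996, 0.3538]
orientation: [-2.214, -2.212, 0.011]
wrist_force: [-0.1, 0.1, -0.6]
grip_width: 0.0639
```

```bash
python3 - <<'E'
from ov import *
from tr import *
p,R,s=pose();print(p,s['wrist_force'])
S=cam("side");T=cam("top"); cv2.imwrite("pics/t36.png",T["pixels"][:,:,::-1])
im=S["pixels"][:,:,::-1].copy(); print(robot.mark_of("side","lid_handle"),case(S,im,.5945,.088,.137,0.0)); im=im[160:370,140:350]
cv2.imwrite("pics/s36.png",cv2.resize(im,None,fx=2.8,fy=2.8,interpolation=2))
for s_ in(.047,-.045): print(w2p(S,[[*(tray+s_*TY),.073],[*(tray+s_*TY),.003],[*(tray+s_*TY),.143]]).round(1).tolist())
print(robot.mark_of("side","bottle1")); m=robot.mark_of("top","bottle1"); print([p2w(T,[d['at']],.073)[0]for d in m]);
for n in ("mug","grease_tin","pin_tin","spare_wheel","spanner","dust_brush","screwdriver"): print(n,[np.round(d['at']) for d in robot.mark_of("top",n)[:2]])
E
```

```text
[ 0.447  -0.0996  0.3538] [-0.1351  0.0993 -0.5904]
[{'at': [305.9, 208.5], 'conf': 0.95}] [0.4578 0.0692 0.106 ]
[[187.2, 321.2], [194.6, 339.1], [178.8, 301.0]]
[[210.6, 286.1], [216.2, 304.6], [204.4, 265.4]]
[{'at': [211.9, 281.5], 'conf': 0.95}, {'at': [188.9, 319.7], 'conf': 0.92}, {'at': [155.4, 293.5], 'conf': 0.69}]
[array([0.5484, 0.356 , 0.073 ]), array([0.5325, 0.4543, 0.073 ])]
mug [array([414., 121.])]
grease_tin [array([266., 235.]), array([409., 280.])]
pin_tin [array([399., 200.])]
spare_wheel [array([406., 280.]), array([399., 203.])]
spanner [array([329., 118.])]
dust_brush [array([162., 246.]), array([267., 235.])]
screwdriver [array([182., 130.])]
```

View pics/s36.png

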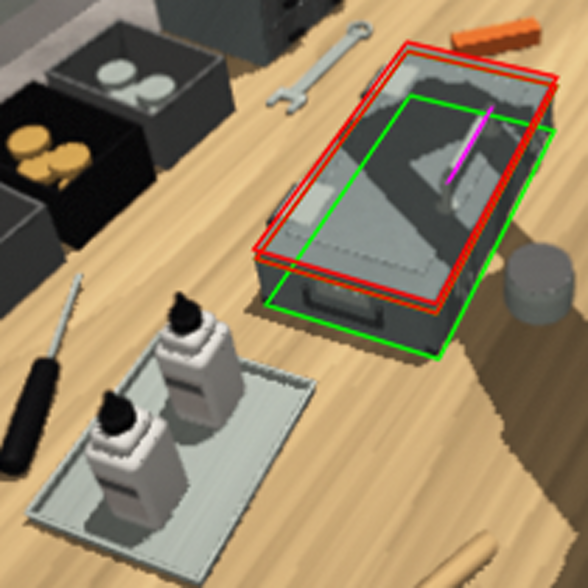

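View pics/t36.png

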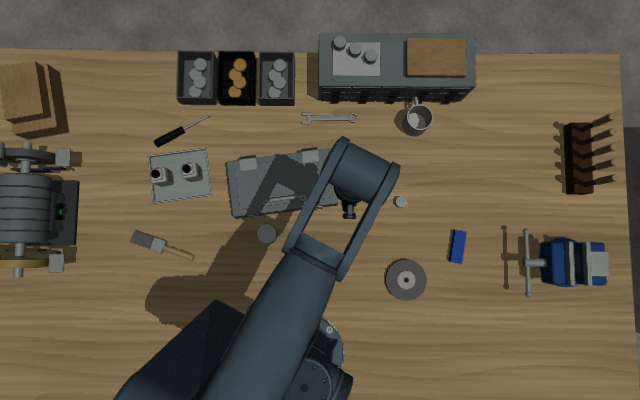

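Everything checks out: the lid is flush, both bottles stand inside the tray, and the bystanders sit at their starting pixels. Handing in.

```bash
python3 - <<'E'
from plant import robot
print(robot.close_job()); print(robot.get_state()['t'])
E
```

```text
the job is handed in; nothing more can be done
None
the job is handed in; nothing more can be done
```

I handed the job in at about 68 s of the 210 s allowed; the interface gave no verdict.

**What I did**
- **Lid:** I swung it up by the handle to about 1.6 rad and let go, and it stood open by itself.
- **Stones:** The slip stone, dressing stick and fine stone went onto the case floor and were set down at contact; the combo stone was not on the bench. The blue and orange look-alikes were left alone.
- **Shutting:** I lowered the lid by its handle, slowly, until it hit a hard stop.
- **Bottles:** Both were gripped lying down, turned nozzle up and set down on the drip tray until they touched its floor.

**Last checks**
- **Stones:** A picture just before closing showed all three flat inside the case.
- **Lid:** It looks flush, and the shut outline drawn over the picture matches to about a pixel. At the stop the fingers pushed with about 51 N without moving it further. That is over the 40 N limit for the arm and gripper body, but it came through the fingers.
- **Bottles:** Both stand upright inside the rim, about 45 to 55 mm either side of the tray centre.
- **Bystanders:** All seven were reported within 2 to 3 pixels of where they started.
- **Robot:** It was clear of everything, with under 1 N at the wrist.

**Minor disagreements**
- The network's bottle positions differ from my intended ones by about 6 to 10 mm, still within the allowed area.
- When I set the dressing stick down, it touched the floor about 5 mm earlier than I had worked out and pressed with about 26 N.

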